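# Stow welded floats in transport pots

### The job

The two aluminium tube pots are kept upside down to keep grinding dust out of them: turn both mouth-up, standing on the bench. Then lower every welded float on the bench gently, without dropping or ramming it - the walls are thin and dent - into the pot that suits its height, ball floats in the shallow pot and long floats in the deep one, each standing upright on its foot on the pot's floor beside its neighbour, stem up. There are one or two floats of each sort; leave the tin, the tools and the other work on the bench where they are.

Things in the scene. Friction and masses are not known exactly. Their poses are not given: they have to be found in the camera images.
- shallow_pot_mid (a point): The shallow pot: open rectangular aluminium tube with a welded base, loose, starts mouth-down. Outside 130 mm long (its x) by 66 wide (y), 80 tall; z axis points base to mouth. Walls 3 mm, inside 124 by 60; floor (rubber pad) 8 mm above the underside, inside 72 deep. About 0.3 kg. Can be gripped across its 66 mm width; also stands on a 66 mm wide end wall, mouth sideways. Point: centre of outer volume.
- deep_pot_mid (a point): The deep pot: open rectangular aluminium tube with a welded base, loose, starts mouth-down. Outside 130 mm long (its x) by 66 wide (y), 112 tall; z axis points base to mouth. Walls 3 mm, inside 124 by 60; floor (rubber pad) 8 mm above the underside, inside 104 deep. About 0.36 kg. Can be gripped across its 66 mm width; also stands on a 66 mm wide end wall, mouth sideways. Point: centre of outer volume.
- ball_float1_mid (a point): Ball float: thin-walled stainless float 108 mm tall, upright on a flat round foot (36 mm across, 8 tall). Bulb: a ball 50 mm across, 5 to 55 mm up. A straight round stem 22 mm across runs from the bulb to the top; its 50 mm clear length can be gripped from above. About 0.16 kg, weighted at the foot. Point: on the axis half-way up, 54 mm above the underside; z axis points up the stem. One of two alike; may be absent (None).
- ball_float2_mid (a point): Ball float: thin-walled stainless float 108 mm tall, upright on a flat round foot (36 mm across, 8 tall). Bulb: a ball 50 mm across, 5 to 55 mm up. A straight round stem 22 mm across runs from the bulb to the top; its 50 mm clear length can be gripped from above. About 0.16 kg, weighted at the foot. Point: on the axis half-way up, 54 mm above the underside; z axis points up the stem. The other of two alike; may be absent (None).
- long_float1_mid (a point): Long float: thin-walled stainless float 140 mm tall, upright on a flat round foot (36 mm across, 8 tall). Bulb: a round-ended cylinder 50 mm across, 5 to 87 mm up. A straight round stem 22 mm across runs from the bulb to the top; its 50 mm clear length can be gripped from above. About 0.19 kg, weighted at the foot. Point: on the axis half-way up, 70 mm above the underside; z axis points up the stem. One of two alike; may be absent (None).
- long_float2_mid (a point): Long float: thin-walled stainless float 140 mm tall, upright on a flat round foot (36 mm across, 8 tall). Bulb: a round-ended cylinder 50 mm across, 5 to 87 mm up. A straight round stem 22 mm across runs from the bulb to the top; its 50 mm clear length can be gripped from above. About 0.19 kg, weighted at the foot. Point: on the axis half-way up, 70 mm above the underside; z axis points up the stem. The other of two alike; may be absent (None).
- paste_tin: Bystander, leave alone: a closed round tin, 52 mm across and 55 mm tall, that stands among the floats; origin at the centre of its underside.
- pipe_coupon: Bystander, leave alone: a welded pipe sample, 102 mm across, 83 mm tall; origin at the centre of its underside.
- chipping_hammer: Bystander, leave alone: a hammer lying at the right.
- wire_brush: Bystander, leave alone: a wire brush lying at the left.
- pliers: Bystander, leave alone: pliers lying at the right.
- plate_offcut: Bystander, leave alone: a flat plate 160 by 75 by 8 mm lying at the left.
- magnet_square: Bystander, leave alone: a triangular welding magnet, 90 mm legs, 16 mm thick, lying at the right.
Mind the look-alikes: they are no part of the job. What is shaped like the part that bears deep_pot_mid but brown or orange is not meant.

How it is judged:
By the outcome, as a careful person would: the job done as asked, in the order asked, and still so for the second after the job is handed in, with the robot touching nothing.
Of ball_float1, ball_float2 only 1 to 2 are there at a start; the rules pass over those that are not, and their reading is None.
Of long_float1, long_float2 only 1 to 2 are there at a start; the rules pass over those that are not, and their reading is None.
At some moment in a run one of shallow_pot may be knocked a few centimetres aside while the robot is not near it.
It also fails if it takes over 210 s, if anything falls off the work surface, if the arm or the gripper's body presses on something with over 40 N, if the wrist force passes 120 N, or if a joint passes its speed limit or range.

### The arm

A 7-joint arm with a two-finger parallel gripper is mounted at the origin on the work surface. World frame = base frame: x ahead of the robot, y to its left, z up, the work surface at z = 0. Lengths are in m, angles in rad, forces in N, time in s.
With the tool pointing down it reaches from about 0.4 to 0.85 m from the base axis. Payload 10.4 kg.
Tool frame: the origin (TCP) lies on the centre line of the jaws, within the pads' length; the fingertips stand 22 mm ahead of it and the grasp point (between the pads) lies 3 mm ahead of it; x points along the fingers, y is the direction in which the jaws open and shut, and the axes are right-handed (so a half turn about x gives the same grasp; the last joint's range is limited). The gripper opens to 87 mm and grips with 3 to 60 N. Pads are 19 mm wide; open, the fingers measure 117 mm over their backs; the gripper's body (75 mm by 190 mm) begins 51 mm behind the grasp point.
Start: joints at [-1.27, 0.332, -0.065, 1.46, 0.022, 1.35, -0.088], TCP at [0.199, 0.593, 0.245] pointing down, gripper open.
Joint ranges: [-2.6, 2.6], [-0.5, 2.12], [-1.47, 1.34], [0.16, 2.42], [-1.27, 4.41], [0.06, 2.06], [-2.6, 2.6]. Speed limits (rad/s): [2.22, 2.22, 2.79, 2.79, 3.14, 3.14, 3.14].

### API

Orientations are given as a unit quaternion [x, y, z, w].
In Python, from bench import * gives the robot as it stands.
- The arm moves only by the tool arm_command, never from a script. Its argument "targets" is one flat list of numbers, 7 for each row, row after row: the turn, a rotation vector about the tool's x, y, z in units of 45 degrees (1.0 is 45 degrees), then the shift along the tool's x, y, z in units of 25 mm (1.0 is 25 mm), then the opening, from 0 (shut) to 1 (fully open). In form: [wx, wy, wz, tx, ty, tz, fingers, wx, wy, wz, tx, ty, tz, fingers, ...]. A call has 1 to 12 rows; each row shifts and turns the pose as measured when the row begins, along the tool's axes as they then stand; what a row does not reach is not made up. A row lasts 1/12 s, in which the tool goes at most 41.7 mm and 7.16 degrees, less where a joint would pass 70% of its speed; a pose out of reach is approached as far as the arm can. A call with a number of a shift or a turn outside -1 to 1 is refused whole. A call with a gripper value outside its range is refused whole. The fingers move at their own pace and stop on an object; "newtons" is the grip in N (left out, the last holds). Time passes only in rows, so rows that do not move let the fingers close. It gives the time, the measured TCP pose, the force and the opening at its end, in the units of the state.
- read_state(): the state, without advancing time (a new reading comes with each control period).
- camera(name): name is "side" or "top" or "wrist"; returns the picture (480x640x3 uint8, red, green, blue); there is no depth.
- calibration(name): a dict with "camera_matrix" (3x3 intrinsics, pixels), "R" (3x3) and "t" (3): a world point X has camera coordinates R X + t; the wrist camera has in their place "tool_from_camera" (4x4, takes a point from camera to tool coordinates, whose origin is the TCP and whose axes are the tool frame's). Camera axes: x right, y down, z forward; pixel columns grow to the right and rows downward; lengths in m; the calibration is good to about 2 mm. A picture is of the moment at which its call begins: read the wrist's pose just before it. calibration takes no time and is no camera call.
- close_job(): hands the job in, once; it reports no verdict.
The state is a dict: "time": time; "joint_positions": joint angles; "joint_vel": joint speeds; "joint_torque": joint torques, N m; "ee_pos": TCP position; "eef_rot": TCP orientation; "ft_force": force on the tool from outside, world axes, zero at the start; "torque": the same for the moment, N m; "width": finger opening in m.
Only numpy, scipy, OpenCV 4.12 (cv2) and the standard library are available. Lean on these libraries where they do the work, as an engineer would, in place of code of your own. Each camera call takes 0.05 s, during which the arm holds its last target.

## Working session

There is one attempt and no reset: what is moved stays moved. The work goes in short steps, Python scripts to look and compute and a tool call to move; the robot and the scene stay as the last step left them, time stands still between calls to the robot, and variables do not carry over. Pictures are saved under pics/ and viewed, and the job is handed in when it is done.

Besides the shell and the picture viewer there is one more tool, called after "Call:" as name(argument=value, ...) on one line, values as JSON. arm_command: Moves the arm, as the interface text tells. Shifts and turns lie within -1 to 1; 1 stands for 25 mm of shift or 45 degrees of turn. Its arguments: {"type":"object","properties":{"targets":{"type":"array","items":{"type":"number","minimum":-1,"maximum":1}},"newtons":{"type":"number"}},"required":["targets"]}

```bash
mkdir -p pics; ls
python3 - <<'E'
from bench import *
import cv2
s=read_state();print(s)
for n in("side","top","wrist"):
    im=camera(n);cv2.imwrite(f"pics/{n}0.png",im[:,:,::-1])
    c=calibration(n);print(n,c)
E
```

```text
pics
{'time': 0.0, 'joint_positions': array([-1.26959813,  0.33287127, -0.06468453,  1.46093532,  0.02160185,
        1.34988994, -0.08847894]), 'joint_vel': array([ 0.00023829, -0.00056184, -0.00029648,  0.00032425, -0.00093325,
        0.00113498,  0.00048277]), 'joint_torque': array([-7.79956554e-04, -6.23257613e+01,  2.41310470e-02, -3.89910936e+01,
       -6.13478338e-02,  3.98213882e-02,  1.64878516e-04]), 'ee_pos': array([0.19875765, 0.59218408, 0.24375711]), 'eef_rot': array([ 0.1134759 ,  0.69791645, -0.1144657 ,  0.69780617]), 'ft_force': array([-0.68786375, -0.54305444,  0.19649748]), 'torque': array([0.01205181, 0.00279364, 0.0025315 ]), 'width': 0.08707857167560279}
side {'camera_matrix': array([[530.99742221,   0.        , 320.96668993],
       [  0.        , 530.99742221, 240.41055326],
       [  0.        ,   0.        ,   1.        ]]), 'R': array([[ 0.77922401, -0.62652013,  0.01680705],
       [-0.41158846, -0.53176164, -0.74015167],
       [ 0.47265727,  0.56982636, -0.67222989]]), 't': array([-0.38901984,  0.26325508,  1.38378029])}
top {'camera_matrix': array([[
[... 191 characters left out ...]
513183],
       [-0.99059562, -0.01027146, -0.13643612],
       [ 0.13637324,  0.0065946 , -0.99063558]]), 't': array([-0.01126267,  0.49008184,  1.29413748])}
wrist {'camera_matrix': array([[336.75217847,   0.        , 322.65567084],
       [  0.        , 336.75217847, 238.70717935],
       [  0.        ,   0.        ,   1.        ]]), 'tool_from_camera': array([[-2.84531566e-04, -2.71882994e-01,  9.62330274e-01,
        -1.39771956e-01],
       [ 9.99999910e-01,  2.25764861e-04,  3.59453689e-04,
         4.96883695e-04],
       [-3.14989706e-04,  9.62330290e-01,  2.71882905e-01,
        -7.35832794e-02],
       [ 0.00000000e+00,  0.00000000e+00,  0.00000000e+00,
         1.00000000e+00]])}
```

View pics/top0.png

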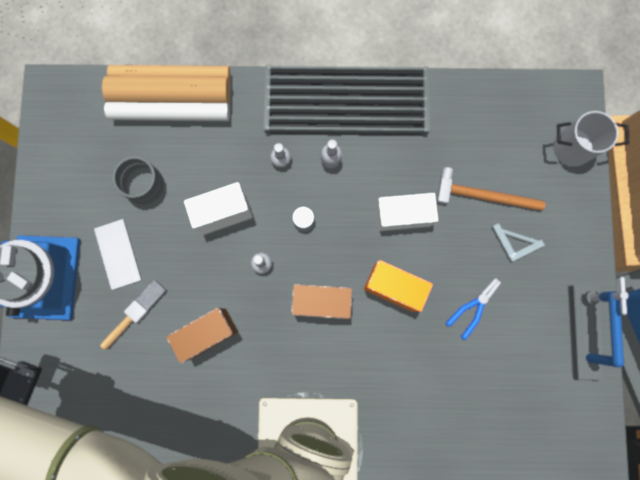

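View pics/side0.png

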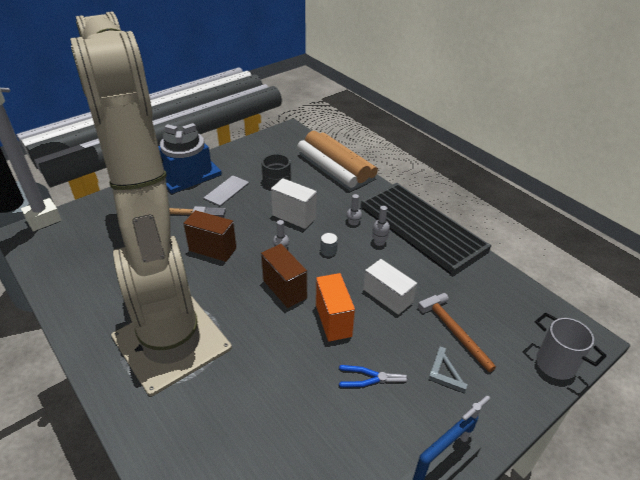

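View pics/wrist0.png

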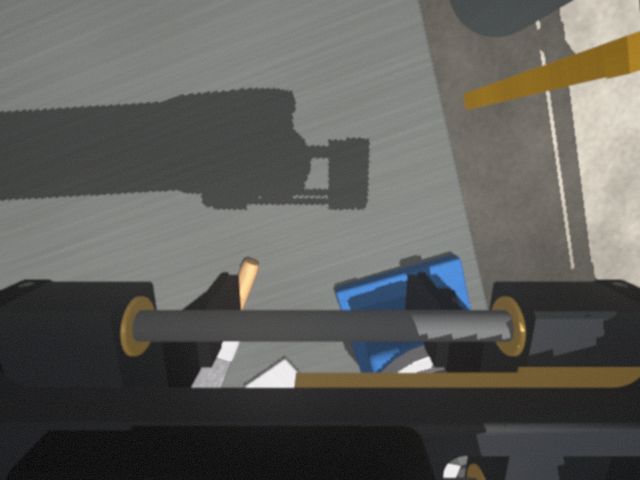

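The top view shows two bare-aluminium boxes: left at (217,205), which looks taller, and right at (408,211). The brown boxes at (322,301) and (200,335) and the orange one at (398,286) are look-alikes. The floats are at (280,155), (331,153) and (261,263), and the tin is at (303,218). I'll measure these and confirm them in a crop.

```bash
cat > h.py <<'E'
from bench import *
import cv2, numpy as np
from scipy.spatial.transform import Rotation as Rn
def ray(n,px):
    c=calibration(n);R=np.array(c["R"]);t=np.array(c["t"])
    d=R.T@np.linalg.inv(c["camera_matrix"])@np.array([px[0],px[1],1.]);return -R.T@t,d
def onz(n,px,z):
    o,d=ray(n,px);return o+d*(z-o[2])/d[2]
def proj(n,X):
    c=calibration(n);p=np.array(c["camera_matrix"])@(np.array(c["R"])@np.array(X)+c["t"]);return p[:2]/p[2]
def tri(p1,p2,n1="top",n2="side"):
    o1,d1=ray(n1,p1);o2,d2=ray(n2,p2)
    s=np.linalg.lstsq(np.c_[d1,-d2],o2-o1,rcond=None)[0]
    a=o1+d1*s[0];b=o2+d2*s[1];return (a+b)/2,np.linalg.norm(a-b)
def snap(n,name):
    im=camera(n)[:,:,::-1].copy();cv2.imwrite(f"pics/{name}.png",im);return im
E
python3 - <<'E'
from h import *
T=cv2.imread("pics/top0.png");S=cv2.imread("pics/side0.png")
def crop(I,x0,y0,x1,y1,f):return cv2.resize(I[y0:y1,x0:x1],None,fx=f,fy=f,interpolation=cv2.INTER_CUBIC)
a=crop(T,170,120,450,290,2.8);b=crop(S,240,160,440,320,2.9)
cv2.imwrite("pics/c1.png",a);cv2.imwrite("pics/c2.png",b)
hsv=cv2.cvtColor(T,cv2.COLOR_BGR2HSV)
m=((hsv[...,2]>215)&(hsv[...,1]<40)).astype(np.uint8)
cs,_=cv2.findContours(m,cv2.RETR_EXTERNAL,cv2.CHAIN_APPROX_NONE)
for c in cs:
    if cv2.contourArea(c)<150:continue
    r=cv2.minAreaRect(c);print(r,cv2.contourArea(c))
    if cv2.contourArea(c)>1000:
      for z in(.08,.112):
        P=np.array([onz("top",p,z)[:2] for p in cv2.boxPoints(r)])
        print(z,P.mean(0).round(4),[np.linalg.norm(P[i]-P[i-1]).round(4) for i in range(4)],[np.degrees(np.arctan2(*(P[i]-P[i-1])[::-1])).round(1) for i in range(4)])
E
```

```text
((88.0, 465.0), (62.0, 28.0), 0.0) 1105.0
0.08 [-0.0232  0.4831] [np.float64(0.1367), np.float64(0.0592), np.float64(0.1377), np.float64(0.0591)] [np.float64(90.7), np.float64(4.3), np.float64(-89.3), np.float64(-176.6)]
0.112 [-0.0148  0.4705] [np.float64(0.1333), np.float64(0.0577), np.float64(0.1342), np.float64(0.0576)] [np.float64(90.7), np.float64(4.3), np.float64(-89.3), np.float64(-176.6)]
((311.8940734863281, 456.6563415527344), (48.44499588012695, 6.344805717468262), 20.095232009887695) 183.5
((20.426532745361328, 457.6944580078125), (62.03219985961914, 50.764957427978516), 20.695451736450195) 2303.5
0.08 [-0.0093  0.6341] [np.float64(0.1393), np.float64(0.1061), np.float64(0.1408), np.float64(0.1055)] [np.float64(71.5), np.float64(-16.8), np.float64(-108.8), np.float64(162.3)]
0.112 [-0.0013  0.6177] [np.float64(0.1357), np.float64(0.1034), np.float64(0.1373), np.float64(0.1028)] [np.float64(71.5), np.float64(-16.8), np.float64(-108.8), np.float64(162.3)]
((307.5, 439.0), (80.0, 97.0), 90.0) 2963.0
0.08 [ 0.0387 -0.001 ] [np.float64(0.1707), np.float64(0.2172), np.float64(
[... 1820 characters left out ...]
loat64(109.9)]
0.112 [0.5582 0.2165] [np.float64(0.0698), np.float64(0.1343), np.float64(0.0701), np.float64(0.1333)] [np.float64(20.9), np.float64(-69.9), np.float64(-159.9), np.float64(109.9)]
((445.6351623535156, 184.18919372558594), (8.877545356750488, 33.04419708251953), 9.462322235107422) 227.0
((165.0, 109.0), (12.0, 122.0), 90.0) 1365.5
0.08 [0.7985 0.3519] [np.float64(0.0303), np.float64(0.295), np.float64(0.0302), np.float64(0.2941)] [np.float64(3.6), np.float64(-89.5), np.float64(-178.1), np.float64(90.5)]
0.112 [0.7862 0.3427] [np.float64(0.0295), np.float64(0.2875), np.float64(0.0294), np.float64(0.2866)] [np.float64(3.6), np.float64(-89.5), np.float64(-178.1), np.float64(90.5)]
```

View pics/c1.png

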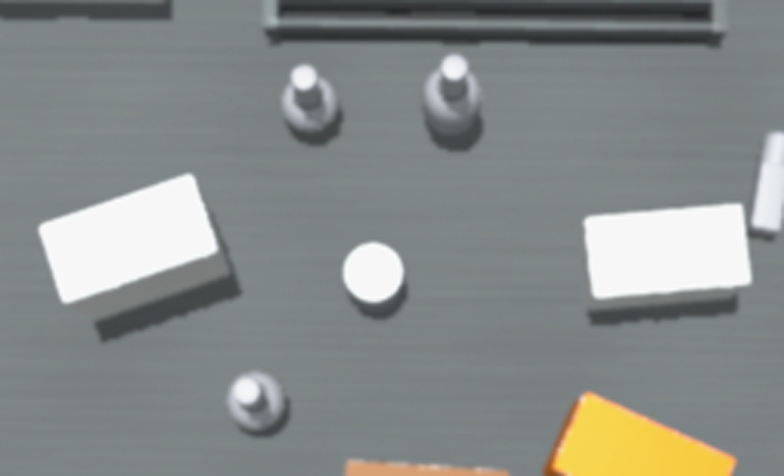

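View pics/c2.png

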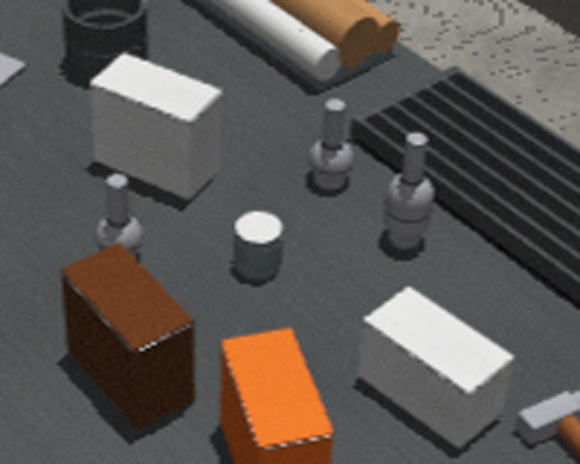

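Run:
```python
from h import *
R=Rn.from_quat(read_state()["eef_rot"]).as_matrix();print(R.round(2))
for n,p,q,z in [("ballA",(278.9,147.1),(355.4,197),.108),("long",(332.5,143.9),(383.3,208.5),.14),("ballB",(258.6,259.6),(280.5,223),.108)]:
    print(n,onz("top",p,z).round(3),onz("side",q,z).round(3),tri(p,q))
for n,p,z in [("tin",(303,217),.055),("coupon",(136,178),.083),("br1",(322,301),.112),("br2",(200,335),.112),("or",(398,286),.112),("hamhead",(446,184),.02),("magnet",(497,228),.016),("grate",(267,130),.03),("gr2",(427,130),.03),("plate",(117,254),.008),("cyl",(228,112),.06),("pliers",(490,285),.01)]:
    print(n,onz("top",p,z).round(3))
S=cv2.imread("pics/side0.png")
# pot top corner in side
for z,c in((.112,(.558,.2165)),(.08,(.5592,-.2301))):print(proj("side",[*c,z]),proj("top",[*c,z]))
```

```text
[[-0.    0.32  0.95]
 [-0.    0.95 -0.32]
 [-1.   -0.    0.  ]]
ballA [0.697 0.073 0.108] [0.691 0.068 0.108] (array([0.69887432, 0.07449097, 0.10037637]), np.float64(0.0021275039812025625))
long [ 0.696 -0.051  0.14 ] [ 0.691 -0.055  0.14 ] (array([ 0.6972861 , -0.05027369,  0.13380473]), np.float64(0.0017549403665784384))
ballB [0.433 0.114 0.108] [0.43  0.109 0.108] (array([0.43416664, 0.1148851 , 0.10194769]), np.float64(0.00021953182688401595))
tin [0.542 0.016 0.055]
coupon [0.627 0.412 0.083]
br1 [ 0.342 -0.03   0.112]
br2 [0.264 0.24  0.112]
or [ 0.377 -0.2    0.112]
hamhead [ 0.635 -0.335  0.02 ]
magnet [ 0.527 -0.458  0.016]
grate [0.766 0.109 0.03 ]
gr2 [ 0.769 -0.288  0.03 ]
plate [0.454 0.473 0.008]
cyl [0.8   0.203 0.06 ]
pliers [ 0.387 -0.438  0.01 ]
[293.41719751 188.91589457] [215.18896787 204.86073243]
[390.72714907 275.33669135] [407.92713025 208.95726226]
```

```bash
cat >> h.py <<'E'
def ori(th,ta):
    th,ta=np.radians([th,ta]);y=np.array([np.cos(th),np.sin(th),0]);e=np.array([-np.sin(th),np.cos(th),0])
    x=np.array([0,0,-np.cos(ta)])+e*np.sin(ta);return np.c_[x,y,np.cross(x,y)]
def cur():
    s=read_state();return np.array(s["ee_pos"]),Rn.from_quat(s["eef_rot"]).as_matrix(),s
def plan(p1,R1,f,vmax=23,start=None,amax=6.5,grasp=False):
    """rows from now (or start) to TCP p1,R1; grasp: p1 is the grasp point (TCP+3mm x)"""
    p0,R0=(start or cur()[:2]);p1=np.array(p1,float)
    if grasp:p1=p1-.003*R1[:,0]
    rv=Rn.from_matrix(R0.T@R1).as_rotvec();d=p1-p0
    n=int(max(1,np.ceil(np.linalg.norm(d)*1000/vmax),np.ceil(np.degrees(np.linalg.norm(rv))/amax)))
    Rs=Rn.from_matrix(R0)
    out=[]
    for i in range(n):
        Ri=(Rs*Rn.from_rotvec(rv*i/n)).as_matrix()
        s=Ri.T@d/n/.025
        out.append([*np.round(rv/n/np.radians(45),3),*np.round(s,2),f])
    print(n,"rows")
    for r in out:print(",".join(f"{v:g}" for v in r))
    return p1,R1
def where():
    p,R,s=cur();th=np.degrees(np.arctan2(R[1,1],R[0,1]));e=np.array([-R[1,1],R[0,1],0]);
    print("t",round(s["time"],2),"grasp",(p+.003*R[:,0]).round(4),"th",th.round(1),"tilt",np.degrees(np.arctan2(R[:,0]@e,-R[2,0])).round(1),"roll",np.degrees(np.arcsin(R[2,1])).round(1),"J",s["joint_positions"].round(2),"F",s["ft_force"].round(1),"w",round(s["width"],4))
E
python3 - <<'E'
from h import *
plan([.558,.2165,.245],ori(20,0),1)
E
```

```text
23 rows
0.05,0,0,-0,-0.42,0.8,1
0.05,0,0,-0,-0.39,0.82,1
0.05,0,0,-0,-0.36,0.83,1
0.05,0,0,-0,-0.32,0.84,1
0.05,0,0,-0,-0.29,0.86,1
0.05,0,0,-0,-0.26,0.87,1
0.05,0,0,-0,-0.22,0.88,1
0.05,0,0,-0,-0.19,0.88,1
0.05,0,0,-0,-0.15,0.89,1
0.05,0,0,-0,-0.12,0.9,1
0.05,0,0,-0,-0.08,0.9,1
0.05,0,0,-0,-0.05,0.9,1
0.05,0,0,-0,-0.01,0.9,1
0.05,0,0,-0,0.02,0.9,1
0.05,0,0,-0,0.06,0.9,1
0.05,0,0,-0,0.09,0.9,1
0.05,0,0,-0,0.13,0.9,1
0.05,0,0,-0,0.16,0.89,1
0.05,0,0,-0,0.2,0.88,1
0.05,0,0,-0,0.23,0.87,1
0.05,0,0,-0,0.26,0.86,1
0.05,0,0,-0,0.3,0.85,1
0.05,0,0,-0,0.33,0.84,1
```

Call:
arm_command(targets=[0.05,0,0,0,-0.42,0.8,1,0.05,0,0,0,-0.39,0.82,1,0.05,0,0,0,-0.36,0.83,1,0.05,0,0,0,-0.32,0.84,1,0.05,0,0,0,-0.29,0.86,1,0.05,0,0,0,-0.26,0.87,1,0.05,0,0,0,-0.22,0.88,1,0.05,0,0,0,-0.19,0.88,1,0.05,0,0,0,-0.15,0.89,1,0.05,0,0,0,-0.12,0.9,1,0.05,0,0,0,-0.08,0.9,1,0.05,0,0,0,-0.05,0.9,1])

```text
time: 1.15
ee_pos: [0.3931, 0.3812, 0.2415]
eef_rot: [0.281, 0.649, -0.284, 0.647]
ft_force: [0.0, -0.0, -0.4]
width: 0.0868
```

Call:
arm_command(targets=[0.05,0,0,0,-0.01,0.9,1,0.05,0,0,0,0.02,0.9,1,0.05,0,0,0,0.06,0.9,1,0.05,0,0,0,0.09,0.9,1,0.05,0,0,0,0.13,0.9,1,0.05,0,0,0,0.16,0.89,1,0.05,0,0,0,0.2,0.88,1,0.05,0,0,0,0.23,0.87,1,0.05,0,0,0,0.26,0.86,1,0.05,0,0,0,0.3,0.85,1,0.05,0,0,0,0.33,0.84,1])

```text
time: 2.07
ee_pos: [0.568, 0.1662, 0.2431]
eef_rot: [0.429, 0.562, -0.43, 0.561]
ft_force: [0.0, 0.6, 0.4]
width: 0.0869
```

Run:
```python
from h import *
where()
plan([.558,.2165,.245],ori(20,0),1)
plan([.558,.2165,.245],ori(20,-30),1)
```

```text
t 2.07 grasp [0.568  0.1662 0.2401] th 15.1 tilt 0.0 roll -0.1 J [-0.68  0.27  0.39  1.57 -0.1   1.32 -0.02] F [0.  0.6 0.4] w 0.0869
3 rows
-0.036,-0,0.001,-0.03,0.05,-0.68,1
-0.036,-0,0.001,-0.03,0.07,-0.68,1
-0.036,-0,0.001,-0.03,0.08,-0.68,1
5 rows
-0.021,-0.133,0.006,-0.02,0.03,-0.41,1
-0.021,-0.133,0.006,-0.06,0.03,-0.41,1
-0.021,-0.133,0.006,-0.1,0.04,-0.4,1
-0.021,-0.133,0.006,-0.14,0.05,-0.38,1
-0.021,-0.133,0.006,-0.18,0.06,-0.37,1
```

Call:
arm_command(targets=[-0.02,-0.133,0,-0.02,0.03,-0.38,1,-0.02,-0.133,0,-0.06,0.03,-0.38,1,-0.02,-0.133,0,-0.1,0.04,-0.37,1,-0.02,-0.133,0,-0.14,0.05,-0.36,1,-0.02,-0.133,0,-0.16,0.06,-0.3,1,0,0,0,0,0,0,1])

```text
time: 2.57
ee_pos: [0.5691, 0.1912, 0.2491]
eef_rot: [0.286, 0.397, -0.52, 0.7]
ft_force: [-0.4, 0.7, -0.6]
width: 0.0869
```

Run:
```python
from h import *
where()
```

```text
t 2.57 grasp [0.5695 0.1897 0.2465] th 17.2 tilt -31.5 roll -0.7 J [-0.97  0.38  0.38  1.52  0.38  1.45 -0.37] F [-0.4  0.7 -0.6] w 0.0869
```

```bash
cat >> h.py <<'E'
def gp(c,th,ta,ds,z,back=0.):
    R=ori(th,ta);e=ori(th,0)[:,2]*-1;return np.array([c[0],c[1],0])+e*ds+np.array([0,0,z])-R[:,0]*back,R
E
python3 - <<'E'
from h import *
p,R=gp((.558,.2165),20,30,-.022,.088,.09)
plan(p,R,1,grasp=True)
E
```

```text
10 rows
-0.006,0.136,0.002,0.36,0.01,-0.03,1
-0.006,0.136,0.002,0.36,0,0.01,1
-0.006,0.136,0.002,0.36,0,0.05,1
-0.006,0.136,0.002,0.35,0,0.09,1
-0.006,0.136,0.002,0.34,0,0.12,1
-0.006,0.136,0.002,0.32,0,0.16,1
-0.006,0.136,0.002,0.31,-0,0.19,1
-0.006,0.136,0.002,0.28,-0,0.23,1
-0.006,0.136,0.002,0.26,-0,0.25,1
-0.006,0.136,0.002,0.23,-0.01,0.28,1
```

Call:
arm_command(targets=[-0.006,0.136,0,0.33,0,0,1,-0.006,0.136,0,0.33,0,0.01,1,-0.006,0.136,0,0.33,0,0.05,1,-0.006,0.136,0,0.32,0,0.08,1,-0.006,0.136,0,0.3,0,0.11,1,-0.006,0.136,0,0.28,0,0.14,1,-0.006,0.136,0,0.28,0,0.17,1,-0.006,0.136,0,0.25,0,0.2,1,-0.006,0.12,0,0.23,0,0.22,1,0,0.08,0,0.15,0,0.15,1,0,0,0,0,0,0,1])

```text
time: 3.48
ee_pos: [0.5847, 0.1496, 0.1794]
eef_rot: [0.505, 0.701, -0.291, 0.411]
ft_force: [0.5, -0.6, -1.0]
width: 0.0869
```

Run:
```python
from h import *
where()
p,R=gp((.558,.2165),20,30,-.022,.088,.09)
plan(p,R,1,grasp=True)
p,R=gp((.558,.2165),20,30,-.022,.088,.0)
plan(p,R,1,grasp=True)
snap("top","top1")
```

```text
t 3.48 grasp [0.5842 0.151  0.1768] th 18.7 tilt 29.5 roll 0.4 J [-0.3   0.44  0.3   1.58 -0.63  1.37  0.52] F [ 0.5 -0.6 -1. ] w 0.0869
1 rows
-0.021,0.011,-0.022,0.44,-0.09,0.09,1
5 rows
-0.004,0.002,-0.004,0.81,-0.03,0.01,1
-0.004,0.002,-0.004,0.81,-0.03,0.01,1
-0.004,0.002,-0.004,0.81,-0.03,0.02,1
-0.004,0.002,-0.004,0.81,-0.02,0.02,1
-0.004,0.002,-0.004,0.81,-0.02,0.02,1
```

View pics/top1.png

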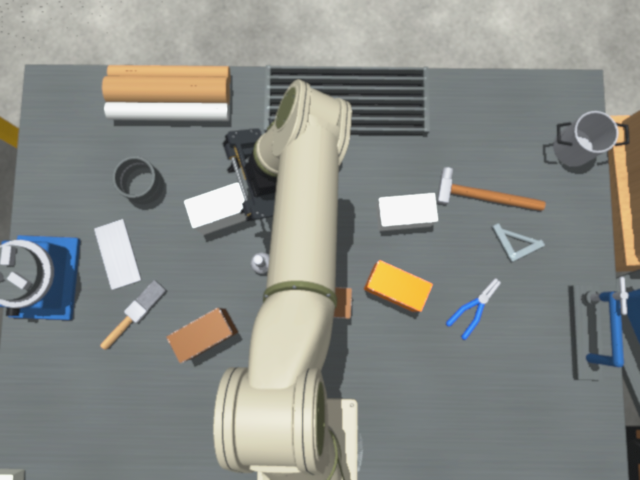

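Run:
```python
from h import *
snap("side","side1")
```

```text
(no output)
```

View pics/side1.png

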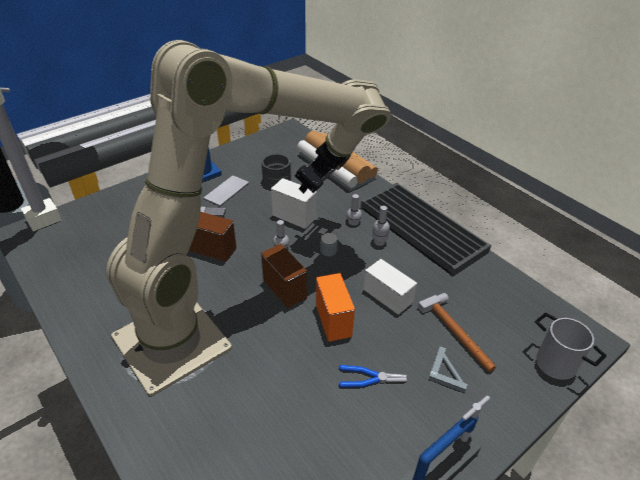

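Call:
arm_command(targets=[-0.01,0.005,-0.01,0.7,-0.05,0.03,1,-0.01,0.005,-0.01,0.7,-0.04,0.02,1,0,0,0,0.7,-0.02,0.02,1,0,0,0,0.6,0,0,1,0,0,0,0.4,0,0,1,0,0,0,0.2,0,0,1,0,0,0,0,0,0,1])

```text
time: 4.17
ee_pos: [0.5654, 0.2017, 0.1059]
eef_rot: [0.489, 0.711, -0.282, 0.418]
ft_force: [-0.4, -0.2, 0.5]
width: 0.0872
```

Run:
```python
from h import *
where()
p,R=gp((.558,.2165),20,30,-.022,.088,.0)
plan(p,R,1,grasp=True)
snap("wrist","w1")
```

```text
t 4.17 grasp [0.5649 0.2031 0.1032] th 21.2 tilt 29.4 roll 0.5 J [-0.35  0.49  0.26  1.66 -0.66  1.22  0.56] F [-0.4 -0.2  0.5] w 0.0872
1 rows
0.029,0.013,0.004,0.39,-0.09,0.55,1
```

View pics/w1.png

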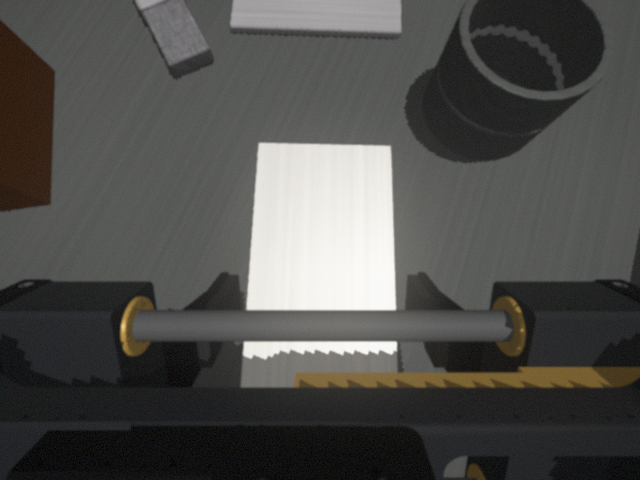

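The pot sits centred between the fingers, with edges at columns ~247 and 395. I'll make the small correction and close.

Call:
arm_command(targets=[0.029,0.013,0,0.2,-0.05,0.28,1,0,0,0,0.17,-0.03,0.25,1,0,0,0,0,0,0,1])

```text
time: 4.47
ee_pos: [0.5675, 0.1938, 0.0922]
eef_rot: [0.497, 0.709, -0.287, 0.41]
ft_force: [-0.1, -0.9, -0.5]
width: 0.087
```

Run:
```python
from h import *
where()
p,R=gp((.558,.2165),20,30,-.022,.088,.0)
plan(p,R,1,grasp=True)
```

```text
t 4.47 grasp [0.567  0.1952 0.0896] th 20.0 tilt 30.0 roll -0.0 J [-0.34  0.51  0.26  1.67 -0.68  1.21  0.57] F [-0.1 -0.9 -0.5] w 0.087
1 rows
0,0,0.001,0.08,-0.05,-0,1
```

Close on it, 50 N.

Call:
arm_command(targets=[0,0,0,0,0,0,0.5,0,0,0,0,0,0,0.3,0,0,0,0,0,0,0.3,0,0,0,0,0,0,0.3,0,0,0,0,0,0,0.3,0,0,0,0,0,0,0.3], newtons=50)

```text
time: 4.97
ee_pos: [0.5687, 0.1914, 0.0925]
eef_rot: [0.498, 0.708, -0.288, 0.41]
ft_force: [-0.2, 0.8, -1.6]
width: 0.0654
```

Run:
```python
from h import *
where()
```

```text
t 4.97 grasp [0.5682 0.1928 0.0899] th 19.8 tilt 29.9 roll 0.0 J [-0.33  0.51  0.26  1.67 -0.68  1.21  0.57] F [-0.2  0.8 -1.6] w 0.0654
```

Run:
```python
from h import *
p,R,s=cur()
a=plan(p+[0,0,.11],R,.3)
q,R2=gp((.56,.215),20,-60,.032,.20)
plan(q,R2,.3,start=a,grasp=True)
```

```text
5 rows
0,0,0,-0.76,0,-0.44,0.3
0,0,0,-0.76,0,-0.44,0.3
0,0,0,-0.76,0,-0.44,0.3
0,0,0,-0.76,0,-0.44,0.3
0,0,0,-0.76,0,-0.44,0.3
14 rows
-0,-0.143,0,0.09,-0,-0.15,0.3
-0,-0.143,0,0.07,-0,-0.16,0.3
-0,-0.143,0,0.05,-0,-0.16,0.3
-0,-0.143,0,0.03,-0,-0.17,0.3
-0,-0.143,0,0.02,-0,-0.17,0.3
-0,-0.143,0,-0,-0,-0.17,0.3
-0,-0.143,0,-0.02,-0,-0.17,0.3
-0,-0.143,0,-0.04,-0,-0.17,0.3
-0,-0.143,0,-0.06,-0,-0.16,0.3
-0,-0.143,0,-0.08,-0,-0.15,0.3
-0,-0.143,0,-0.09,-0,-0.14,0.3
-0,-0.143,0,-0.11,-0,-0.13,0.3
-0,-0.143,0,-0.12,-0,-0.12,0.3
-0,-0.143,0,-0.14,-0,-0.1,0.3
```

Call:
arm_command(targets=[0,0,0,-0.3,0,-0.17,0.3,0,0,0,-0.6,0,-0.35,0.3,0,0,0,-0.76,0,-0.44,0.3,0,0,0,-0.76,0,-0.44,0.3,0,0,0,-0.76,0,-0.44,0.3,0,0,0,-0.4,0,-0.2,0.3,0,0,0,0,0,0,0.3])

```text
time: 5.55
ee_pos: [0.5674, 0.1899, 0.2039]
eef_rot: [0.497, 0.708, -0.29, 0.41]
ft_force: [1.4, 0.6, -4.1]
width: 0.0655
```

Call:
arm_command(targets=[0,-0.08,0,0.05,0,-0.1,0.3,0,-0.12,0,0.07,0,-0.14,0.3,0,-0.12,0,0.05,0,-0.14,0.3,0,-0.12,0,0.03,0,-0.14,0.3,0,-0.12,0,0.02,0,-0.14,0.3,0,-0.12,0,0,0,-0.14,0.3,0,-0.12,0,-0.02,0,-0.14,0.3,0,-0.12,0,-0.03,0,-0.14,0.3,0,-0.12,0,-0.04,0,-0.14,0.3,0,-0.12,0,-0.05,0,-0.14,0.3,0,-0.12,0,-0.07,0,-0.14,0.3,0,0,0,0,0,0,0.3])

```text
time: 6.55
ee_pos: [0.5518, 0.2258, 0.2019]
eef_rot: [0.286, 0.406, -0.501, 0.708]
ft_force: [-1.2, 1.5, -5.8]
width: 0.0656
```

Run:
```python
from h import *
where()
q,R2=gp((.56,.215),20,-60,.032,.20)
plan(q,R2,.3,grasp=True)
snap("side","side2")
```

```text
t 6.55 grasp [0.5523 0.2243 0.1993] th 19.5 tilt -30.4 roll -0.1 J [-1.    0.41  0.35  1.58  0.37  1.37 -0.44] F [-1.2  1.5 -5.8] w 0.0656
5 rows
-0.001,-0.132,0.002,-0.08,0.03,-0.15,0.3
-0.001,-0.132,0.002,-0.1,0.03,-0.14,0.3
-0.001,-0.132,0.002,-0.11,0.03,-0.13,0.3
-0.001,-0.132,0.002,-0.13,0.03,-0.12,0.3
-0.001,-0.132,0.002,-0.14,0.03,-0.1,0.3
```

View pics/side2.png

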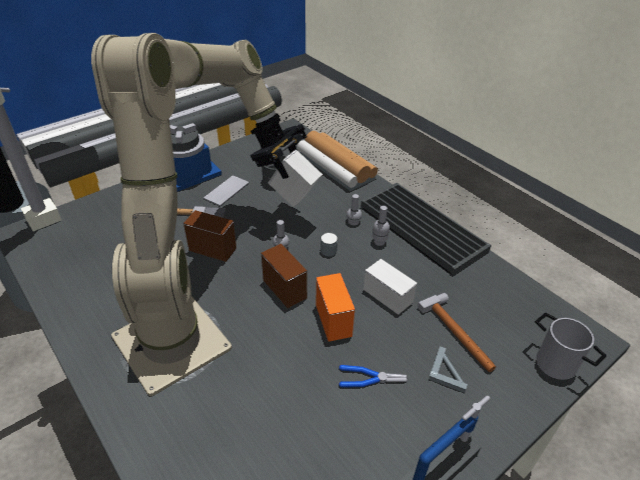

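Call:
arm_command(targets=[0,-0.12,0.002,-0.08,0.03,-0.13,0.3,0,-0.12,0.002,-0.1,0.03,-0.13,0.3,0,-0.12,0.002,-0.1,0.03,-0.13,0.3,0,-0.12,0.002,-0.11,0.03,-0.12,0.3,0,-0.12,0.002,-0.12,0.03,-0.1,0.3,0,0,0,0,0,0,0.3])

```text
time: 7.1
ee_pos: [0.552, 0.2371, 0.2024]
eef_rot: [0.167, 0.231, -0.558, 0.78]
ft_force: [-0.8, 1.5, -6.5]
width: 0.0661
```

Run:
```python
from h import *
where()
q,R2=gp((.56,.215),20,-60,.032,.20)
plan(q,R2,.3,grasp=True)
q,R2=gp((.56,.215),20,-60,.032,.1)
plan(q,R2,.3,grasp=True)
snap("top","t2")
```

```text
t 7.1 grasp [0.5528 0.2347 0.2007] th 18.8 tilt -56.9 roll 0.2 J [-1.17  0.63  0.39  1.51  0.63  1.57 -0.64] F [-0.8  1.5 -6.5] w 0.0661
1 rows
-0.017,-0.068,0.02,-0.35,-0.01,-0.27,0.3
5 rows
-0.003,-0.014,0.004,0.37,-0,-0.72,0.3
-0.003,-0.014,0.004,0.36,-0,-0.73,0.3
-0.003,-0.014,0.004,0.35,-0,-0.73,0.3
-0.003,-0.014,0.004,0.34,-0,-0.74,0.3
-0.003,-0.014,0.004,0.33,-0,-0.74,0.3
```

View pics/t2.png

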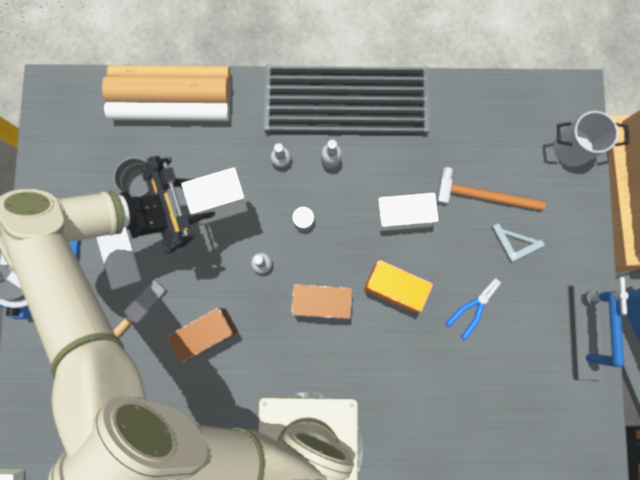

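Run:
```python
from h import *
q,R2=gp((.572,.182),20,-60,.032,.2)
a=plan(q,R2,.3,grasp=True)
q,R2=gp((.572,.182),20,-60,.032,.1)
plan(q,R2,.3,start=a,grasp=True)
```

```text
1 rows
-0.021,-0.074,0.022,0.8,-0,0.42,0.3
5 rows
0,0,0,0.4,0,-0.69,0.3
0,0,0,0.4,0,-0.69,0.3
0,0,0,0.4,0,-0.69,0.3
0,0,0,0.4,0,-0.69,0.3
0,0,0,0.4,0,-0.69,0.3
```

Call:
arm_command(targets=[-0.01,-0.04,0.01,0.35,0,0.2,0.3,-0.01,-0.03,0.01,0.35,0,0.2,0.3,0,0,0,0,0,0,0.3,0,0,0,0.3,0,-0.5,0.3,0,0,0,0.4,0,-0.69,0.3,0,0,0,0.4,0,-0.69,0.3,0,0,0,0.35,0,-0.6,0.3,0,0,0,0.2,0,-0.35,0.3,0,0,0,0,0,0,0.3])

```text
time: 7.9
ee_pos: [0.5632, 0.2066, 0.1154]
eef_rot: [0.157, 0.217, -0.558, 0.785]
ft_force: [-0.0, 0.3, -3.7]
width: 0.0655
```

Run:
```python
from h import *
where()
q,R2=gp((.572,.182),20,-60,.032,.1)
plan(q,R2,.3,grasp=True)
snap("side","s3")
```

```text
t 7.9 grasp [0.5641 0.2041 0.1139] th 19.1 tilt -58.9 roll 0.3 J [-1.14  0.74  0.39  1.59  0.64  1.43 -0.73] F [-0.   0.3 -3.7] w 0.0655
1 rows
-0.015,-0.025,0.013,-0,-0.01,-0.65,0.3
```

View pics/s3.png

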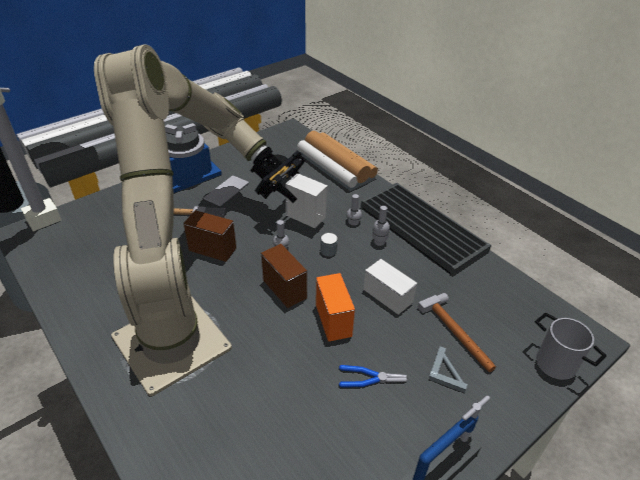

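Call:
arm_command(targets=[-0.015,-0.03,0.01,0.1,0,-0.3,0.3,0,0,0,0.1,0,-0.3,0.3,0,0,0,0.05,0,-0.09,0.3,0,0,0,0,0,0,0.3])

```text
time: 8.28
ee_pos: [0.5634, 0.2108, 0.099]
eef_rot: [0.148, 0.21, -0.555, 0.791]
ft_force: [-0.5, -0.5, -4.8]
width: 0.0657
```

Run:
```python
from h import *
where()
```

```text
t 8.28 grasp [0.5643 0.2083 0.0975] th 19.9 tilt -60.2 roll 0.1 J [-1.15  0.78  0.38  1.58  0.65  1.42 -0.75] F [-0.5 -0.5 -4.8] w 0.0657
```

Call:
arm_command(targets=[0,0,0,0.06,0,-0.1,0.3,0,0,0,0.06,0,-0.1,0.3,0,0,0,0.05,0,-0.09,0.3,0,0,0,0,0,0,0.3])

```text
time: 8.62
ee_pos: [0.5646, 0.2113, 0.0932]
eef_rot: [0.15, 0.209, -0.555, 0.791]
ft_force: [1.0, 0.1, -5.4]
width: 0.0658
```

Run:
```python
from h import *
where()
```

```text
t 8.62 grasp [0.5655 0.2088 0.0917] th 19.8 tilt -60.2 roll 0.3 J [-1.14  0.79  0.38  1.58  0.65  1.42 -0.76] F [ 1.   0.1 -5.4] w 0.0658
```

Call:
arm_command(targets=[0,0,0,0.04,0,-0.07,0.3,0,0,0,0.04,0,-0.07,0.3,0,0,0,0,0,0,0.3])

```text
time: 8.87
ee_pos: [0.565, 0.2115, 0.0934]
eef_rot: [0.15, 0.207, -0.556, 0.791]
ft_force: [-0.4, 0.1, -3.9]
width: 0.0658
```

Call:
arm_command(targets=[0,0,0,0.04,0,-0.07,0.3,0,0,0,0,0,0,0.3])

```text
time: 9.03
ee_pos: [0.5657, 0.2115, 0.0932]
eef_rot: [0.151, 0.206, -0.556, 0.791]
ft_force: [0.5, -0.5, -4.4]
width: 0.0659
```

Run:
```python
from h import *
where()
snap("wrist","w3")
```

```text
t 9.03 grasp [0.5666 0.2091 0.0917] th 19.7 tilt -60.4 roll 0.6 J [-1.15  0.79  0.38  1.57  0.65  1.42 -0.76] F [ 0.5 -0.5 -4.4] w 0.0659
```

View pics/w3.png

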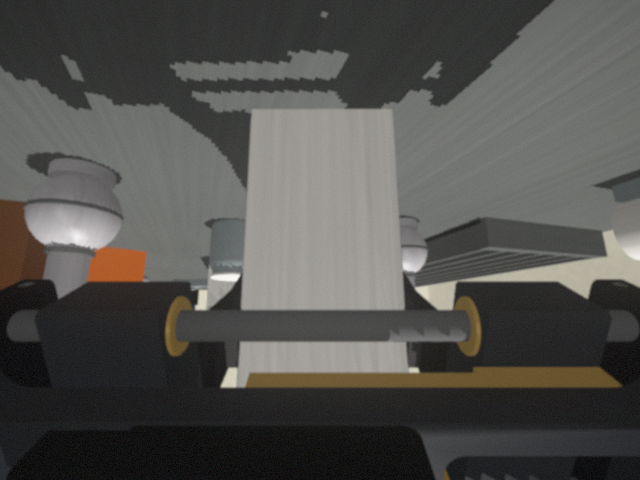

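Call:
arm_command(targets=[0,0,0,0.08,0,-0.14,0.3,0,0,0,0.04,0,-0.07,0.3])

```text
time: 9.25
ee_pos: [0.5664, 0.2114, 0.0925]
eef_rot: [0.151, 0.202, -0.557, 0.791]
ft_force: [-7.9, 3.7, 9.8]
width: 0.0654
```

Run:
```python
from h import *
where()
im=snap("side","s4");cv2.imwrite("pics/s4c.png",cv2.resize(im[130:260,220:420],None,fx=4,fy=4,interpolation=cv2.INTER_CUBIC))
```

```text
t 9.25 grasp [0.5673 0.2089 0.0911] th 19.5 tilt -60.8 roll 0.8 J [-1.15  0.8   0.38  1.57  0.65  1.42 -0.77] F [-7.9  3.7  9.8] w 0.0654
```

View pics/s4c.png

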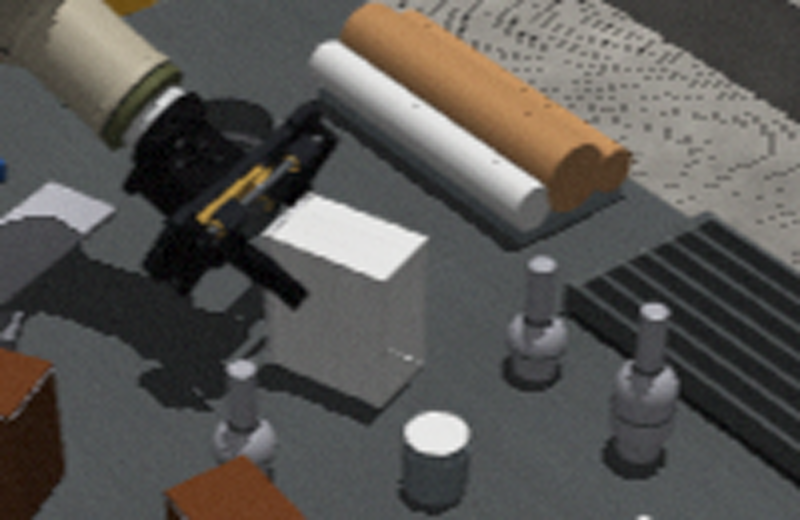

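Call:
arm_command(targets=[0,0,0,0,0,0,0.9,0,0,0,0,0,0,1,0,0,0,0,0,0,1,0,0,0,0,0,0,1,0,0,0,-0.4,0,0,1,0,0,0,-0.9,0,0,1,0,0,0,-0.9,0,0,1,0,0,0,-0.9,0,0,1,0,0,0,-0.5,0,0,1,0,0,0,0,0,0,1])

```text
time: 10.13
ee_pos: [0.5388, 0.2874, 0.1391]
eef_rot: [0.15, 0.201, -0.558, 0.791]
ft_force: [0.7, -0.4, -0.3]
width: 0.087
```

Run:
```python
from h import *
where()
im=snap("side","s5");cv2.imwrite("pics/s5c.png",cv2.resize(im[130:260,220:420],None,fx=4,fy=4,interpolation=cv2.INTER_CUBIC))
im=snap("top","t5");cv2.imwrite("pics/t5c.png",cv2.resize(im[120:290,100:350],None,fx=3,fy=3,interpolation=cv2.INTER_CUBIC))
```

```text
t 10.13 grasp [0.5397 0.285  0.1376] th 19.3 tilt -61.0 roll 0.8 J [-1.21  0.8   0.37  1.44  0.61  1.59 -0.74] F [ 0.7 -0.4 -0.3] w 0.087
```

View pics/s5c.png

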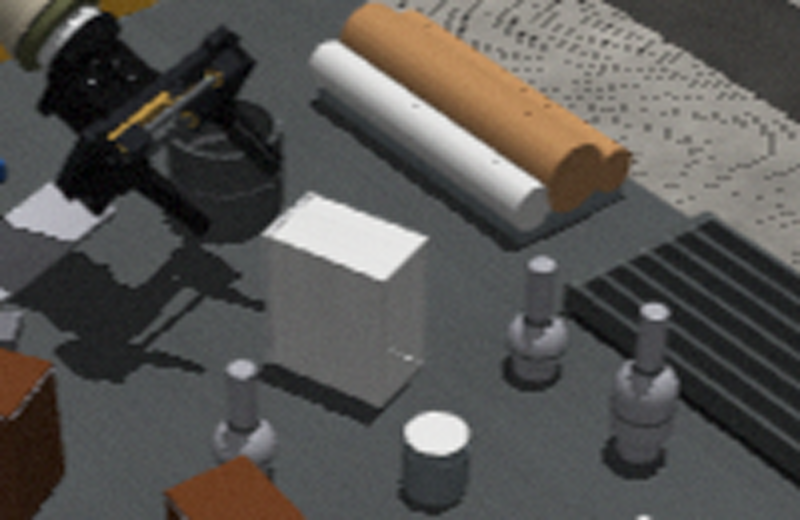

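View pics/t5c.png

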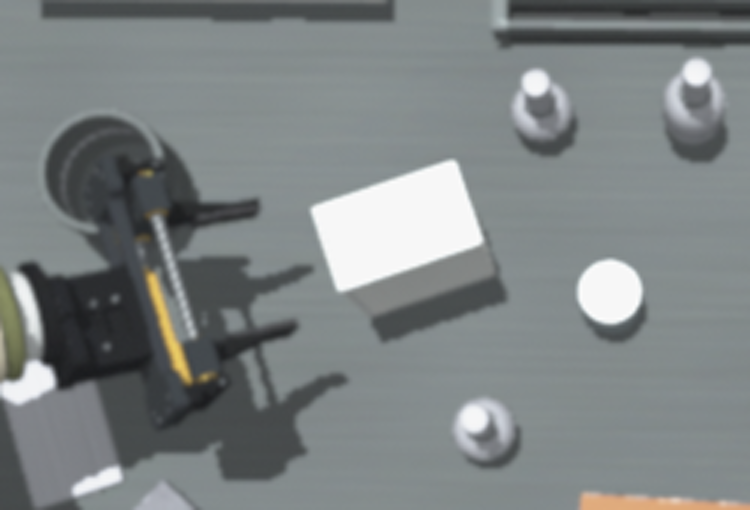

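```bash
cat >> h.py <<'E'
def boxtop(im,x,y,z,thr=215):
    hsv=cv2.cvtColor(im,cv2.COLOR_BGR2HSV)
    m=((hsv[...,2]>thr)&(hsv[...,1]<40)).astype(np.uint8)
    cs,_=cv2.findContours(m,cv2.RETR_EXTERNAL,cv2.CHAIN_APPROX_NONE)
    c=max([c for c in cs if cv2.pointPolygonTest(c,(x,y),True)>-12],key=cv2.contourArea)
    r=cv2.minAreaRect(c);P=np.array([onz("top",p,z)[:2] for p in cv2.boxPoints(r)])
    print(P.mean(0).round(4),[np.linalg.norm(P[i]-P[i-1]).round(4) for i in range(4)],[np.degrees(np.arctan2(*(P[i]-P[i-1])[::-1])).round(1) for i in range(4)])
E
python3 - <<'E'
from h import *
boxtop(cv2.imread("pics/t5.png"),232,195,.13)
p,R,s=cur()
a=plan(p+[0,0,.13],R,1)
q,R2=gp((.572,.182),20,30,-.02,.1,.1)
plan(q,R2,1,start=a,grasp=True)
E
```

```text
[0.5782 0.1764] [np.float64(0.0689), np.float64(0.1153), np.float64(0.0691), np.float64(0.1144)] [np.float64(20.1), np.float64(-70.5), np.float64(-160.6), np.float64(109.4)]
6 rows
0,0,0,-0.42,0.01,0.76,1
0,0,0,-0.42,0.01,0.76,1
0,0,0,-0.42,0.01,0.76,1
0,0,0,-0.42,0.01,0.76,1
0,0,0,-0.42,0.01,0.76,1
0,0,0,-0.42,0.01,0.76,1
15 rows
-0.002,0.135,-0.001,0.52,-0.01,0.05,1
-0.002,0.135,-0.001,0.51,-0.01,0.1,1
-0.002,0.135,-0.001,0.5,-0.01,0.16,1
-0.002,0.135,-0.001,0.48,-0.01,0.21,1
-0.002,0.135,-0.001,0.45,-0.01,0.26,1
-0.002,0.135,-0.001,0.43,-0.01,0.3,1
-0.002,0.135,-0.001,0.39,-0.01,0.35,1
-0.002,0.135,-0.001,0.35,-0.01,0.39,1
-0.002,0.135,-0.001,0.31,-0.01,0.42,1
-0.002,0.135,-0.001,0.26,-0.01,0.45,1
-0.002,0.135,-0.001,0.21,-0.01,0.48,1
-0.002,0.135,-0.001,0.16,-0.01,0.5,1
-0.002,0.135,-0.001,0.11,-0.01,0.51,1
-0.002,0.135,-0.001,0.05,-0.01,0.52,1
-0.002,0.135,-0.001,-0,-0.01,0.52,1
```

Call:
arm_command(targets=[0,0,0,-0.35,0,0.65,1,0,0,0,-0.42,0,0.76,1,0,0,0,-0.42,0,0.76,1,0,0,0,-0.42,0,0.76,1,0,0,0,-0.42,0,0.76,1,0,0,0,-0.3,0,0.5,1,0,0.13,0,0.46,0,0.05,1,0,0.13,0,0.46,0,0.1,1,0,0.13,0,0.45,0,0.16,1,0,0.13,0,0.43,0,0.2,1,0,0.13,0,0.4,0,0.24,1,0,0.13,0,0.37,0,0.27,1])

```text
time: 11.23
ee_pos: [0.5602, 0.2153, 0.2496]
eef_rot: [0.317, 0.434, -0.486, 0.69]
ft_force: [-0.0, -0.1, -0.1]
width: 0.0868
```

Call:
arm_command(targets=[0,0.13,0,0.34,0,0.3,1,0,0.13,0,0.3,0,0.34,1,0,0.13,0,0.26,0,0.37,1,0,0.13,0,0.22,0,0.4,1,0,0.13,0,0.18,0,0.42,1,0,0.13,0,0.13,0,0.45,1,0,0.13,0,0.1,0,0.45,1,0,0,0,0,0,0,1])

```text
time: 11.9
ee_pos: [0.5902, 0.1269, 0.2337]
eef_rot: [0.484, 0.648, -0.328, 0.487]
ft_force: [0.4, -2.4, -0.9]
width: 0.087
```

Run:
```python
from h import *
where()
boxtop(snap("top","t6"),232,195,.13)
q,R2=gp((.578,.1764),19.8,30,-.02,.099,.08)
a=plan(q,R2,1,grasp=True)
q,R2=gp((.578,.1764),19.8,30,-.02,.099,.0)
plan(q,R2,1,start=a,grasp=True)
```

```text
t 11.9 grasp [0.59   0.1278 0.2309] th 18.4 tilt 18.1 roll 2.6 J [-0.43  0.32  0.39  1.56 -0.45  1.35  0.39] F [ 0.4 -2.4 -0.9] w 0.087
[0.5739 0.1885] [np.float64(0.0674), np.float64(0.088), np.float64(0.0676), np.float64(0.0874)] [np.float64(20.1), np.float64(-70.5), np.float64(-160.4), np.float64(109.4)]
3 rows
-0.001,0.09,-0.022,0.76,0.03,0.42,1
-0.001,0.09,-0.022,0.73,0.04,0.47,1
-0.001,0.09,-0.022,0.69,0.05,0.52,1
4 rows
0,0,0,0.8,0,-0,1
0,0,0,0.8,0,-0,1
0,0,0,0.8,0,-0,1
0,0,0,0.8,0,-0,1
```

Call:
arm_command(targets=[0,0.09,-0.022,0.6,0.03,0.38,1,0,0.09,-0.022,0.6,0.04,0.42,1,0,0.09,-0.022,0.6,0.05,0.45,1,0,0,0,0,0,0,1])

```text
time: 12.28
ee_pos: [0.5985, 0.1198, 0.1851]
eef_rot: [0.498, 0.71, -0.283, 0.409]
ft_force: [-0.3, -1.3, -1.7]
width: 0.087
```

Run:
```python
from h import *
where()
q,R2=gp((.578,.1764),19.8,30,-.02,.099,.06)
a=plan(q,R2,1,grasp=True)
q,R2=gp((.578,.1764),19.8,30,-.02,.099,.0)
plan(q,R2,1,start=a,grasp=True)
```

```text
t 12.28 grasp [0.598  0.1212 0.1825] th 20.1 tilt 30.3 roll 0.3 J [-0.28  0.48  0.36  1.52 -0.65  1.44  0.59] F [-0.3 -1.3 -1.7] w 0.087
2 rows
0.004,-0.003,-0.001,0.63,-0,0.17,1
0.004,-0.003,-0.001,0.63,-0,0.17,1
3 rows
0,0,0,0.8,0,-0,1
0,0,0,0.8,0,-0,1
0,0,0,0.8,0,-0,1
```

Call:
arm_command(targets=[0,0,0,0.6,0,0.16,1,0,0,0,0.6,0,0.16,1,0,0,0,0.7,0,0,1,0,0,0,0.7,0,0,1,0,0,0,0.4,0,0,1,0,0,0,0.2,0,0,1,0,0,0,0,0,0,1])

```text
time: 12.87
ee_pos: [0.5868, 0.1561, 0.117]
eef_rot: [0.493, 0.708, -0.283, 0.418]
ft_force: [-0.0, 0.3, 0.5]
width: 0.0872
```

Run:
```python
from h import *
where()
q,R2=gp((.578,.1764),19.8,30,-.02,.099,.0)
plan(q,R2,1,grasp=True)
snap("wrist","w6")
```

```text
t 12.87 grasp [0.5863 0.1575 0.1144] th 20.7 tilt 29.4 roll 0.7 J [-0.32  0.52  0.32  1.61 -0.67  1.29  0.62] F [-0.   0.3  0.5] w 0.0872
1 rows
0.024,0.014,-0.003,0.55,-0.06,0.28,1
```

View pics/w6.png

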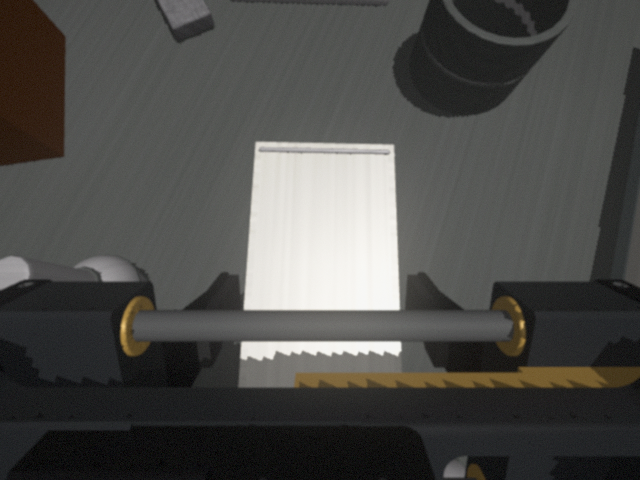

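Call:
arm_command(targets=[0.024,0.014,0,0.28,-0.04,0.15,1,0,0,0,0.25,-0.02,0.13,1,0,0,0,0,0,0,1])

```text
time: 13.17
ee_pos: [0.5873, 0.1554, 0.1044]
eef_rot: [0.5, 0.707, -0.286, 0.411]
ft_force: [0.0, -0.0, 0.1]
width: 0.0869
```

Run:
```python
from h import *
where()
q,R2=gp((.578,.1764),19.8,30,-.02,.099,.0)
plan(q,R2,1,grasp=True)
```

```text
t 13.17 grasp [0.5868 0.1569 0.1018] th 19.6 tilt 29.9 roll 0.4 J [-0.31  0.53  0.32  1.62 -0.69  1.27  0.62] F [ 0.  -0.   0.1] w 0.0869
1 rows
0.001,0.001,-0.009,0.12,-0.07,0.01,1
```

Call:
arm_command(targets=[0,0,0,0,0,0,0.5,0,0,0,0,0,0,0.3,0,0,0,0,0,0,0.3,0,0,0,0,0,0,0.3,0,0,0,0,0,0,0.3,0,0,0,0,0,0,0.3])

```text
time: 13.67
ee_pos: [0.588, 0.1535, 0.1044]
eef_rot: [0.501, 0.706, -0.287, 0.411]
ft_force: [-0.1, 0.8, -1.0]
width: 0.0656
```

Run:
```python
from h import *
where()
p,R,s=cur()
a=plan(p+[0,0,.11],R,.3)
q,R2=gp((.575,.185),20,-60,.034,.2)
plan(q,R2,.3,start=a,grasp=True)
```

```text
t 13.67 grasp [0.5875 0.155  0.1018] th 19.5 tilt 29.9 roll 0.4 J [-0.31  0.54  0.32  1.62 -0.69  1.27  0.62] F [-0.1  0.8 -1. ] w 0.0656
5 rows
0,0,0,-0.76,0.01,-0.44,0.3
0,0,0,-0.76,0.01,-0.44,0.3
0,0,0,-0.76,0.01,-0.44,0.3
0,0,0,-0.76,0.01,-0.44,0.3
0,0,0,-0.76,0.01,-0.44,0.3
14 rows
-0.001,-0.143,-0,0.13,-0.01,-0.16,0.3
-0.001,-0.143,-0,0.11,-0.01,-0.17,0.3
-0.001,-0.143,-0,0.09,-0.01,-0.18,0.3
-0.001,-0.143,-0,0.07,-0.01,-0.19,0.3
-0.001,-0.143,-0,0.05,-0.01,-0.2,0.3
-0.001,-0.143,-0,0.03,-0.01,-0.2,0.3
-0.001,-0.143,-0,0.01,-0.01,-0.2,0.3
-0.001,-0.143,-0,-0.02,-0,-0.2,0.3
-0.001,-0.143,-0,-0.04,-0,-0.2,0.3
-0.001,-0.143,-0,-0.06,-0,-0.2,0.3
-0.001,-0.143,-0,-0.08,-0,-0.19,0.3
-0.001,-0.143,-0,-0.1,-0,-0.18,0.3
-0.001,-0.143,-0,-0.12,-0,-0.16,0.3
-0.001,-0.143,-0,-0.14,-0,-0.15,0.3
```

Call:
arm_command(targets=[0,0,0,-0.3,0,-0.17,0.3,0,0,0,-0.6,0,-0.35,0.3,0,0,0,-0.76,0,-0.44,0.3,0,0,0,-0.76,0,-0.44,0.3,0,0,0,-0.76,0,-0.44,0.3,0,0,0,-0.4,0,-0.2,0.3,0,0,0,0,0,0,0.3])

```text
time: 14.25
ee_pos: [0.5861, 0.1516, 0.2155]
eef_rot: [0.5, 0.706, -0.289, 0.411]
ft_force: [0.1, 0.0, -5.3]
width: 0.0658
```

Call:
arm_command(targets=[0,-0.08,0,0.05,0,-0.1,0.3,0,-0.12,0,0.07,0,-0.14,0.3,0,-0.12,0,0.05,0,-0.14,0.3,0,-0.12,0,0.03,0,-0.14,0.3,0,-0.12,0,0.02,0,-0.14,0.3,0,-0.12,0,0,0,-0.14,0.3,0,-0.12,0,-0.02,0,-0.14,0.3,0,-0.12,0,-0.03,0,-0.14,0.3,0,-0.12,0,-0.04,0,-0.14,0.3,0,-0.12,0,-0.05,0,-0.14,0.3,0,-0.12,0,-0.07,0,-0.14,0.3,0,-0.12,0,-0.07,0,-0.14,0.3])

```text
time: 15.25
ee_pos: [0.5715, 0.187, 0.2158]
eef_rot: [0.269, 0.368, -0.517, 0.725]
ft_force: [-1.1, -0.2, -5.3]
width: 0.0661
```

Call:
arm_command(targets=[0,-0.12,0,-0.08,0,-0.13,0.3,0,-0.12,0,-0.1,0,-0.13,0.3,0,-0.12,0,-0.1,0,-0.13,0.3,0,-0.12,0,-0.12,0,-0.13,0.3,0,0,0,0,0,0,0.3])

```text
time: 15.67
ee_pos: [0.5611, 0.2109, 0.2076]
eef_rot: [0.159, 0.222, -0.555, 0.785]
ft_force: [-1.5, 1.3, -5.5]
width: 0.0656
```

Run:
```python
from h import *
where()
q,R2=gp((.578,.178),20,-60,.037,.12)
plan(q,R2,.3,grasp=True)
```

```text
t 15.67 grasp [0.5619 0.2085 0.206 ] th 19.4 tilt -58.3 roll 0.2 J [-1.2   0.62  0.46  1.56  0.64  1.53 -0.61] F [-1.5  1.3 -5.5] w 0.0656
4 rows
-0.002,-0.01,0.002,0.43,0.04,-0.75,0.3
-0.002,-0.01,0.002,0.42,0.04,-0.75,0.3
-0.002,-0.01,0.002,0.42,0.05,-0.75,0.3
-0.002,-0.01,0.002,0.41,0.05,-0.76,0.3
```

Call:
arm_command(targets=[-0.01,-0.03,0.008,0.3,0.03,-0.5,0.3,0,0,0,0.42,0.04,-0.75,0.3,0,0,0,0.42,0.04,-0.75,0.3,0,0,0,0.3,0.04,-0.6,0.3,0,0,0,0.15,0.02,-0.3,0.3,0,0,0,0,0,0,0.3])

```text
time: 16.17
ee_pos: [0.5635, 0.2165, 0.1189]
eef_rot: [0.155, 0.223, -0.553, 0.788]
ft_force: [-0.7, -0.1, -3.1]
width: 0.0658
```

Run:
```python
from h import *
where()
q,R2=gp((.578,.178),20,-60,.037,.09)
plan(q,R2,.3,grasp=True)
im=snap("side","s7");cv2.imwrite("pics/s7c.png",cv2.resize(im[130:260,220:420],None,fx=4,fy=4,interpolation=cv2.INTER_CUBIC))
```

```text
t 16.17 grasp [0.5644 0.2141 0.1174] th 19.9 tilt -58.5 roll -0.2 J [-1.18  0.75  0.43  1.57  0.61  1.43 -0.7 ] F [-0.7 -0.1 -3.1] w 0.0658
2 rows
0.001,-0.017,0.002,0.31,0.01,-0.45,0.3
0.001,-0.017,0.002,0.31,0.01,-0.46,0.3
```

View pics/s7c.png

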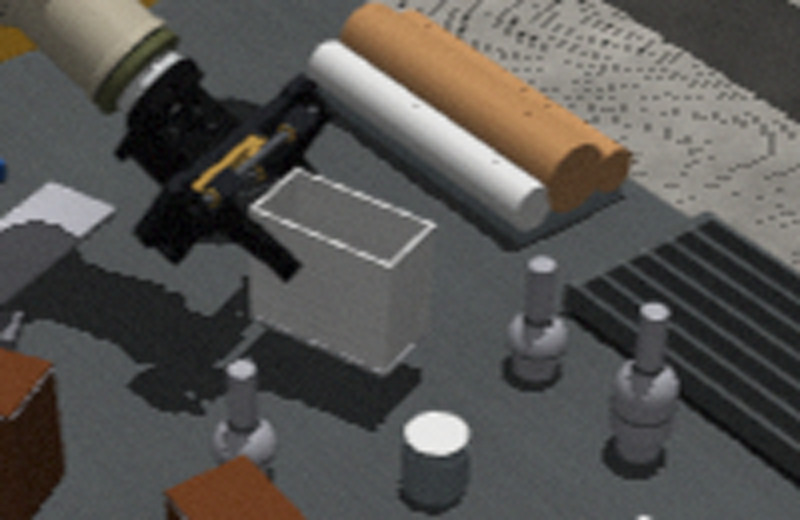

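Call:
arm_command(targets=[0,-0.02,0,0.25,0,-0.4,0.3,0,-0.015,0,0.25,0,-0.4,0.3,0,0,0,0.1,0,-0.17,0.3,0,0,0,0,0,0,0.3])

```text
time: 16.55
ee_pos: [0.5662, 0.216, 0.0945]
eef_rot: [0.151, 0.211, -0.555, 0.79]
ft_force: [0.0, 0.4, -3.4]
width: 0.0662
```

Run:
```python
from h import *
where()
```

```text
t 16.55 grasp [0.5671 0.2135 0.093 ] th 19.8 tilt -59.9 roll 0.2 J [-1.17  0.8   0.43  1.57  0.61  1.41 -0.73] F [ 0.   0.4 -3.4] w 0.0662
```

Call:
arm_command(targets=[0,0,0,0.1,0,-0.17,0.3,0,0,0,0.1,0,-0.17,0.3,0,0,0,0.06,0,-0.1,0.3,0,0,0,0,0,0,0.3])

```text
time: 16.88
ee_pos: [0.5671, 0.2162, 0.0824]
eef_rot: [0.153, 0.211, -0.555, 0.79]
ft_force: [-0.2, -0.2, -4.2]
width: 0.0657
```

Call:
arm_command(targets=[0,0,0,0.06,0,-0.1,0.3,0,0,0,0.06,0,-0.1,0.3])

```text
time: 17.05
ee_pos: [0.5677, 0.2165, 0.0813]
eef_rot: [0.152, 0.208, -0.556, 0.791]
ft_force: [-12.7, 6.2, 23.8]
width: 0.0659
```

Run:
```python
from h import *
where()
```

```text
t 17.05 grasp [0.5686 0.2141 0.0798] th 19.7 tilt -60.1 roll 0.5 J [-1.17  0.82  0.42  1.56  0.61  1.4  -0.75] F [-12.7   6.2  23.8] w 0.0659
```

Call:
arm_command(targets=[0,0,0,0,0,0,0.9,0,0,0,0,0,0,1,0,0,0,0,0,0,1,0,0,0,0,0,0,1,0,0,0,-0.4,0,0,1,0,0,0,-0.9,0,0,1,0,0,0,-0.9,0,0,1,0,0,0,-0.9,0,0,1,0,0,0,-0.6,0,0.4,1,0,0,0,-0.4,0,0.7,1,0,0,0,-0.4,0,0.76,1,0,0,0,-0.4,0,0.76,1])

```text
time: 18.05
ee_pos: [0.5394, 0.2894, 0.2058]
eef_rot: [0.148, 0.206, -0.557, 0.791]
ft_force: [0.0, 0.4, -0.3]
width: 0.087
```

Run:
```python
from h import *
where()
im=snap("top","t8");cv2.imwrite("pics/t8c.png",cv2.resize(im[120:290,100:350],None,fx=3,fy=3,interpolation=cv2.INTER_CUBIC))
boxtop(im,408,209,.08)
q,R2=gp((.5592,-.2301),5,0,-.012,.26)
a=plan(q,R2,1,grasp=True)
```

```text
t 18.05 grasp [0.5402 0.2869 0.2043] th 19.6 tilt -60.6 roll 0.3 J [-1.25  0.72  0.43  1.41  0.6   1.65 -0.64] F [ 0.   0.4 -0.3] w 0.087
[ 0.5586 -0.2301] [np.float64(0.0699), np.float64(0.1349), np.float64(0.07), np.float64(0.1339)] [np.float64(4.6), np.float64(-84.3), np.float64(-176.2), np.float64(95.7)]
24 rows
0.012,0.056,-0.008,0.69,-0.27,0.5,1
0.012,0.056,-0.008,0.67,-0.26,0.53,1
0.012,0.056,-0.008,0.65,-0.25,0.56,1
0.012,0.056,-0.008,0.63,-0.24,0.59,1
0.012,0.056,-0.008,0.6,-0.23,0.62,1
0.012,0.056,-0.008,0.57,-0.22,0.65,1
0.012,0.056,-0.008,0.55,-0.21,0.67,1
0.012,0.056,-0.008,0.52,-0.2,0.7,1
0.012,0.056,-0.008,0.49,-0.19,0.72,1
0.012,0.056,-0.008,0.46,-0.18,0.74,1
0.012,0.056,-0.008,0.43,-0.17,0.76,1
0.012,0.056,-0.008,0.39,-0.16,0.78,1
0.012,0.056,-0.008,0.36,-0.15,0.8,1
0.012,0.056,-0.008,0.32,-0.14,0.82,1
0.012,0.056,-0.008,0.29,-0.13,0.83,1
0.012,0.056,-0.008,0.25,-0.12,0.85,1
0.012,0.056,-0.008,0.22,-0.11,0.86,1
0.012,0.056,-0.008,0.18,-0.1,0.87,1
0.012,0.056,-0.008,0.14,-0.1,0.87,1
0.012,0.056,-0.008,0.1,-0.09,0.88,1
0.012,0.056,-0.008,0.07,-0.08,0.89,1
0.012,0.056,-0.008,0.03,-0.07,0.89,1
0.012,0.056,-0.008,-0.01,-0.06,0.89,1
0.012,0.056,-0.008,-0.05,-0.05,0.89,1
```

View pics/t8c.png

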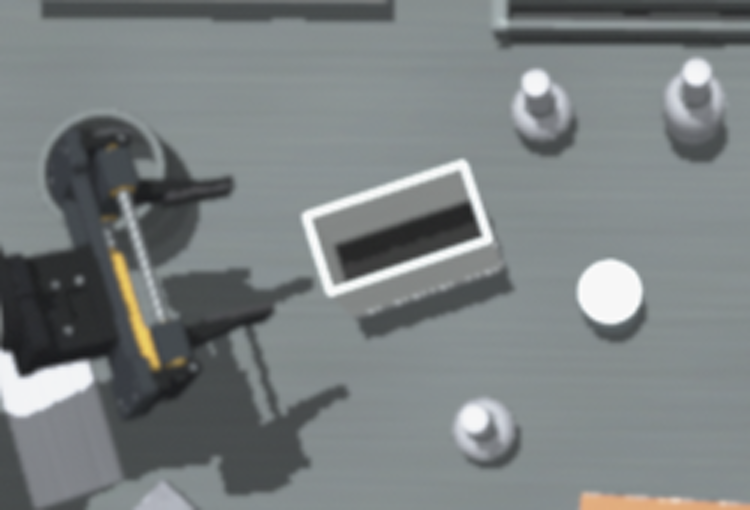

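Run:
```python
from h import *
q,R2=gp((.5588,-.2301),5,30,-.012,.062,.12)
q=q+[0,0,.05]
print(q);a=plan(q,R2,1,grasp=True,vmax=22)
```

```text
[ 0.56507521 -0.30182602  0.21592305]
27 rows
0.013,0.074,-0.004,0.72,-0.26,0.43,1
0.013,0.074,-0.004,0.7,-0.25,0.47,1
0.013,0.074,-0.004,0.67,-0.25,0.51,1
0.013,0.074,-0.004,0.64,-0.24,0.55,1
0.013,0.074,-0.004,0.61,-0.23,0.59,1
0.013,0.074,-0.004,0.57,-0.22,0.63,1
0.013,0.074,-0.004,0.54,-0.21,0.66,1
0.013,0.074,-0.004,0.5,-0.21,0.7,1
0.013,0.074,-0.004,0.46,-0.2,0.72,1
0.013,0.074,-0.004,0.41,-0.19,0.75,1
0.013,0.074,-0.004,0.37,-0.18,0.78,1
0.013,0.074,-0.004,0.33,-0.17,0.8,1
0.013,0.074,-0.004,0.28,-0.16,0.82,1
0.013,0.074,-0.004,0.23,-0.15,0.83,1
0.013,0.074,-0.004,0.18,-0.14,0.85,1
0.013,0.074,-0.004,0.13,-0.14,0.86,1
0.013,0.074,-0.004,0.08,-0.13,0.87,1
0.013,0.074,-0.004,0.03,-0.12,0.87,1
0.013,0.074,-0.004,-0.02,-0.11,0.87,1
0.013,0.074,-0.004,-0.07,-0.1,0.87,1
0.013,0.074,-0.004,-0.12,-0.09,0.87,1
0.013,0.074,-0.004,-0.17,-0.08,0.86,1
0.013,0.074,-0.004,-0.22,-0.08,0.85,1
0.013,0.074,-0.004,-0.26,-0.07,0.84,1
0.013,0.074,-0.004,-0.31,-0.06,0.82,1
0.013,0.074,-0.004,-0.36,-0.05,0.8,1
0.013,0.074,-0.004,-0.4,-0.05,0.78,1
```

Call:
arm_command(targets=[0.013,0.074,-0.004,0.6,-0.22,0.45,1,0.013,0.074,-0.004,0.65,-0.24,0.5,1,0.013,0.074,-0.004,0.62,-0.24,0.52,1,0.013,0.074,-0.004,0.6,-0.23,0.55,1,0.013,0.074,-0.004,0.58,-0.22,0.59,1,0.013,0.074,-0.004,0.55,-0.21,0.63,1,0.013,0.074,-0.004,0.5,-0.2,0.66,1,0.013,0.074,-0.004,0.47,-0.2,0.7,1,0.013,0.074,-0.004,0.43,-0.19,0.72,1,0.013,0.074,-0.004,0.4,-0.18,0.75,1,0.013,0.074,-0.004,0.35,-0.17,0.76,1,0.013,0.074,-0.004,0.31,-0.16,0.78,1])

```text
time: 19.1
ee_pos: [0.5528, 0.0262, 0.2283]
eef_rot: [0.388, 0.441, -0.486, 0.647]
ft_force: [0.4, -0.0, -0.7]
width: 0.0871
```

Run:
```python
from h import *
where()
q,R2=gp((.5588,-.2301),5,30,-.012,.062,.12)
q=q+[0,0,.05]
a=plan(q,R2,1,grasp=True,vmax=24)
```

```text
t 19.1 grasp [0.5532 0.0253 0.2255] th 13.1 tilt -18.1 roll 4.2 J [-0.83  0.13  0.56  1.81  0.27  1.19 -0.16] F [ 0.4 -0.  -0.7] w 0.0871
14 rows
0.014,0.076,-0.006,0.3,-0.18,0.87,1
0.014,0.076,-0.006,0.25,-0.17,0.89,1
0.014,0.076,-0.006,0.2,-0.16,0.91,1
0.014,0.076,-0.006,0.14,-0.15,0.92,1
0.014,0.076,-0.006,0.09,-0.14,0.93,1
0.014,0.076,-0.006,0.03,-0.13,0.93,1
0.014,0.076,-0.006,-0.02,-0.12,0.94,1
0.014,0.076,-0.006,-0.08,-0.11,0.93,1
0.014,0.076,-0.006,-0.13,-0.1,0.93,1
0.014,0.076,-0.006,-0.19,-0.09,0.92,1
0.014,0.076,-0.006,-0.24,-0.08,0.91,1
0.014,0.076,-0.006,-0.29,-0.07,0.89,1
0.014,0.076,-0.006,-0.35,-0.06,0.87,1
0.014,0.076,-0.006,-0.4,-0.05,0.85,1
```

Call:
arm_command(targets=[0.014,0.08,-0.006,0.25,-0.18,0.8,1,0.014,0.08,-0.006,0.22,-0.17,0.82,1,0.014,0.08,-0.006,0.18,-0.16,0.83,1,0.014,0.08,-0.006,0.12,-0.15,0.84,1,0.014,0.08,-0.006,0.07,-0.14,0.84,1,0.014,0.08,-0.006,0.03,-0.13,0.84,1,0.014,0.08,-0.006,-0.02,-0.12,0.84,1,0.014,0.08,-0.006,-0.08,-0.11,0.84,1,0.014,0.08,-0.006,-0.13,-0.1,0.83,1,0.014,0.08,-0.006,-0.17,-0.09,0.82,1,0.014,0.08,-0.006,-0.22,-0.08,0.8,1,0.014,0.08,-0.006,-0.2,-0.05,0.5,1])

```text
time: 20.1
ee_pos: [0.5539, -0.2426, 0.2297]
eef_rot: [0.583, 0.627, -0.334, 0.394]
ft_force: [0.2, -0.2, 0.2]
width: 0.0871
```

Run:
```python
from h import *
where()
boxtop(snap("top","t9"),408,209,.08)
q,R2=gp((.5588,-.2301),5,30,-.012,.062,.08)
a=plan(q,R2,1,grasp=True,vmax=24)
```

```text
t 20.1 grasp [ 0.5539 -0.2412  0.227 ] th 5.6 tilt 27.9 roll 2.3 J [ 0.08  0.57  0.7   1.39 -0.7   1.68  0.93] F [ 0.2 -0.2  0.2] w 0.0871
[ 0.5573 -0.2105] [np.float64(0.0683), np.float64(0.0945), np.float64(0.0683), np.float64(0.0938)] [np.float64(4.8), np.float64(-84.1), np.float64(-175.8), np.float64(95.8)]
5 rows
0.005,0.009,-0.007,0.52,0.04,0.62,1
0.005,0.009,-0.007,0.52,0.05,0.62,1
0.005,0.009,-0.007,0.51,0.05,0.63,1
0.005,0.009,-0.007,0.51,0.06,0.63,1
0.005,0.009,-0.007,0.5,0.06,0.63,1
```

View pics/t9.png

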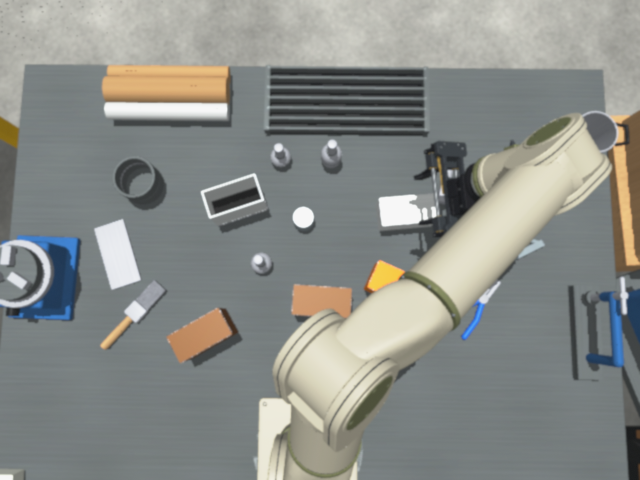

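Call:
arm_command(targets=[0.01,0.01,-0.01,0.45,0.05,0.55,1,0.005,0.01,-0.007,0.46,0.05,0.56,1,0.005,0.009,-0.007,0.46,0.05,0.56,1,0.005,0.009,-0.007,0.45,0.05,0.56,1,0.005,0.009,-0.007,0.4,0.05,0.5,1,0,0,0,0,0,0,1])

```text
time: 20.65
ee_pos: [0.5582, -0.2888, 0.1463]
eef_rot: [0.588, 0.636, -0.34, 0.365]
ft_force: [-0.3, 0.6, -0.4]
width: 0.0871
```

Run:
```python
from h import *
where()
q,R2=gp((.5588,-.2301),5,30,-.012,.062,.05)
a=plan(q,R2,1,grasp=True,vmax=24)
q,R2=gp((.5588,-.2301),5,30,-.012,.062,.0)
a=plan(q,R2,1,grasp=True,vmax=24,start=a)
```

```text
t 20.65 grasp [ 0.5581 -0.2873  0.1437] th 4.4 tilt 30.1 roll -0.2 J [ 0.19  0.75  0.67  1.33 -0.75  1.67  1.  ] F [-0.3  0.6 -0.4] w 0.0871
2 rows
-0.007,-0.001,-0.002,0.86,0.11,0.04,1
-0.007,-0.001,-0.002,0.86,0.11,0.04,1
3 rows
0,0,0,0.67,-0,-0,1
0,0,0,0.67,-0,-0,1
0,0,0,0.67,-0,-0,1
```

Call:
arm_command(targets=[-0.01,0,0,0.7,0.11,0.04,1,-0.005,0,0,0.75,0.11,0.04,1,0,0,0,0.7,0,0,1,0,0,0,0.6,0,0,1,0,0,0,0.4,0,0,1,0,0,0,0.1,0,0,1,0,0,0,0,0,0,1])

```text
time: 21.23
ee_pos: [0.5602, -0.2504, 0.0807]
eef_rot: [0.586, 0.636, -0.336, 0.373]
ft_force: [-0.1, -0.6, -0.2]
width: 0.087
```

Run:
```python
from h import *
where()
q,R2=gp((.5588,-.2301),5,30,-.012,.062,.0)
a=plan(q,R2,1,grasp=True,vmax=24)
snap("wrist","w9")
```

```text
t 21.23 grasp [ 0.5601 -0.2489  0.0781] th 5.0 tilt 29.7 roll 0.6 J [ 0.14  0.76  0.64  1.45 -0.78  1.53  1.04] F [-0.1 -0.6 -0.2] w 0.087
1 rows
0.006,0.007,-0.011,0.69,0.01,0.08,1
```

View pics/w9.png

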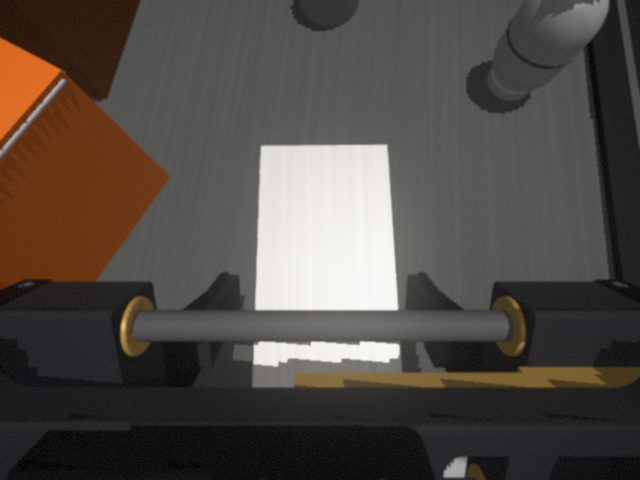

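Call:
arm_command(targets=[0.006,0.007,-0.011,0.35,0.04,0.04,1,0,0,0,0.3,0.04,0.04,1,0,0,0,0,0,0,1])

```text
time: 21.53
ee_pos: [0.5629, -0.2453, 0.0674]
eef_rot: [0.586, 0.637, -0.338, 0.37]
ft_force: [0.0, -0.8, 0.1]
width: 0.0871
```

Call:
arm_command(targets=[0,0,0,0,0,0,0.5,0,0,0,0,0,0,0.3,0,0,0,0,0,0,0.3,0,0,0,0,0,0,0.3,0,0,0,0,0,0,0.3,0,0,0,0,0,0,0.3])

```text
time: 22.03
ee_pos: [0.5627, -0.2461, 0.0673]
eef_rot: [0.586, 0.637, -0.338, 0.37]
ft_force: [0.7, 0.8, -1.5]
width: 0.0659
```

Run:
```python
from h import *
where()
p,R,s=cur()
a=plan(p+[0,0,.12],R,.3)
q,R2=gp((.54,-.20),-10,-60,.022,.18)
plan(q,R2,.3,start=a,grasp=True)
```

```text
t 22.03 grasp [ 0.5625 -0.2446  0.0647] th 4.9 tilt 29.9 roll 0.1 J [ 0.14  0.78  0.63  1.45 -0.79  1.51  1.04] F [ 0.7  0.8 -1.5] w 0.0659
6 rows
0,0,0,-0.69,0,-0.4,0.3
0,0,0,-0.69,0,-0.4,0.3
0,0,0,-0.69,0,-0.4,0.3
0,0,0,-0.69,0,-0.4,0.3
0,0,0,-0.69,0,-0.4,0.3
0,0,0,-0.69,0,-0.4,0.3
14 rows
0.025,-0.142,-0.007,0.12,-0.04,-0.17,0.3
0.025,-0.142,-0.007,0.1,-0.04,-0.18,0.3
0.025,-0.142,-0.007,0.08,-0.04,-0.19,0.3
0.025,-0.142,-0.007,0.06,-0.04,-0.2,0.3
0.025,-0.142,-0.007,0.03,-0.05,-0.2,0.3
0.025,-0.142,-0.007,0.01,-0.05,-0.2,0.3
0.025,-0.142,-0.007,-0.01,-0.06,-0.2,0.3
0.025,-0.142,-0.007,-0.03,-0.06,-0.2,0.3
0.025,-0.142,-0.007,-0.05,-0.06,-0.19,0.3
0.025,-0.142,-0.007,-0.07,-0.07,-0.18,0.3
0.025,-0.142,-0.007,-0.09,-0.07,-0.17,0.3
0.025,-0.142,-0.007,-0.11,-0.08,-0.16,0.3
0.025,-0.142,-0.007,-0.13,-0.08,-0.14,0.3
0.025,-0.142,-0.007,-0.14,-0.08,-0.13,0.3
```

Run:
```python
from h import *
p,R,s=cur()
a=(p+[0,0,.12],R)
q,R2=gp((.553,-.232),0,-60,.025,.19)
plan(q,R2,.3,start=a,grasp=True)
```

```text
14 rows
0.008,-0.143,-0.002,0.05,-0.02,-0.11,0.3
0.008,-0.143,-0.002,0.04,-0.02,-0.12,0.3
0.008,-0.143,-0.002,0.02,-0.02,-0.12,0.3
0.008,-0.143,-0.002,0.01,-0.02,-0.12,0.3
0.008,-0.143,-0.002,-0,-0.02,-0.12,0.3
0.008,-0.143,-0.002,-0.02,-0.02,-0.12,0.3
0.008,-0.143,-0.002,-0.03,-0.02,-0.12,0.3
0.008,-0.143,-0.002,-0.04,-0.02,-0.11,0.3
0.008,-0.143,-0.002,-0.05,-0.02,-0.11,0.3
0.008,-0.143,-0.002,-0.07,-0.02,-0.1,0.3
0.008,-0.143,-0.002,-0.08,-0.02,-0.09,0.3
0.008,-0.143,-0.002,-0.09,-0.03,-0.08,0.3
0.008,-0.143,-0.002,-0.1,-0.03,-0.07,0.3
0.008,-0.143,-0.002,-0.1,-0.03,-0.06,0.3
```

Call:
arm_command(targets=[0,0,0,-0.3,0,-0.17,0.3,0,0,0,-0.6,0,-0.35,0.3,0,0,0,-0.76,0,-0.44,0.3,0,0,0,-0.76,0,-0.44,0.3,0,0,0,-0.76,0,-0.44,0.3,0,0,0,-0.5,0,-0.27,0.3,0,0,0,0,0,0,0.3])

```text
time: 22.62
ee_pos: [0.5611, -0.2469, 0.1825]
eef_rot: [0.585, 0.637, -0.34, 0.369]
ft_force: [-0.2, 0.2, -3.7]
width: 0.0654
```

Call:
arm_command(targets=[0.005,-0.08,0,0.04,-0.02,-0.08,0.3,0.008,-0.12,-0.002,0.04,-0.02,-0.1,0.3,0.008,-0.12,-0.002,0.02,-0.02,-0.1,0.3,0.008,-0.12,-0.002,0.01,-0.02,-0.1,0.3,0.008,-0.12,-0.002,0,-0.02,-0.1,0.3,0.008,-0.12,-0.002,-0.02,-0.02,-0.1,0.3,0.008,-0.12,-0.002,-0.03,-0.02,-0.1,0.3,0.008,-0.12,-0.002,-0.04,-0.02,-0.1,0.3,0.008,-0.12,-0.002,-0.05,-0.02,-0.1,0.3,0.008,-0.12,-0.002,-0.06,-0.02,-0.1,0.3,0.008,-0.12,-0.002,-0.07,-0.02,-0.08,0.3,0.008,-0.12,-0.002,-0.08,-0.02,-0.08,0.3])

```text
time: 23.62
ee_pos: [0.5492, -0.2201, 0.1882]
eef_rot: [0.323, 0.326, -0.628, 0.629]
ft_force: [-0.6, 0.0, -5.4]
width: 0.066
```

Run:
```python
from h import *
where()
q,R2=gp((.553,-.232),0,-60,.025,.18)
plan(q,R2,.3,grasp=True)
```

```text
t 23.62 grasp [ 0.5492 -0.2218  0.1857] th 0.2 tilt -35.4 roll -0.2 J [-0.94  0.48  1.14  1.84  0.21  1.    0.03] F [-0.6  0.  -5.4] w 0.066
4 rows
0.002,-0.137,0,-0.04,0.04,-0.17,0.3
0.002,-0.137,0,-0.05,0.04,-0.16,0.3
0.002,-0.137,0,-0.07,0.04,-0.15,0.3
0.002,-0.137,0,-0.09,0.04,-0.15,0.3
```

Run:
```python
from h import *
q,R2=gp((.553,-.225),-22,-36,.02,.19)
plan(q,R2,.3,grasp=True)
```

```text
4 rows
0.101,-0.003,-0.071,-0.12,0.12,-0.1,0.3
0.101,-0.003,-0.071,-0.13,0.1,-0.11,0.3
0.101,-0.003,-0.071,-0.14,0.09,-0.12,0.3
0.101,-0.003,-0.071,-0.14,0.07,-0.12,0.3
```

Call:
arm_command(targets=[0.1,0,-0.07,-0.1,0.1,-0.1,0.3,0.1,0,-0.07,-0.1,0.09,-0.1,0.3,0,0,0,0,0,0,0.3])

```text
time: 23.87
ee_pos: [0.5541, -0.2013, 0.1839]
eef_rot: [-0.348, -0.296, 0.684, -0.568]
ft_force: [0.4, -0.0, -3.6]
width: 0.0656
```

Run:
```python
from h import *
where()
```

```text
t 23.87 grasp [ 0.5537 -0.203   0.1815] th -10.3 tilt -35.6 roll -0.6 J [-0.88  0.59  1.1   1.74  0.11  1.14 -0.07] F [ 0.4 -0.  -3.6] w 0.0656
```

Call:
arm_command(targets=[0.1,0,-0.07,0,0,0,0.3,0.1,0,-0.07,0,0,0,0.3,0,0,0,0,0,0,0.3])

```text
time: 24.12
ee_pos: [0.5532, -0.2003, 0.1821]
eef_rot: [-0.375, -0.262, 0.736, -0.499]
ft_force: [-0.2, -1.3, -3.2]
width: 0.0658
```

Run:
```python
from h import *
where()
```

```text
t 24.12 grasp [ 0.5525 -0.2019  0.1796] th -21.4 tilt -35.6 roll -0.7 J [-0.8   0.68  1.09  1.64  0.02  1.26 -0.16] F [-0.2 -1.3 -3.2] w 0.0658
```

Call:
arm_command(targets=[0,0,0,0,-0.7,0,0.3,0,0,0,0,-0.7,0,0.3,0,0,0,0,0,0,0.3])

```text
time: 24.37
ee_pos: [0.5185, -0.1906, 0.1815]
eef_rot: [-0.373, -0.264, 0.734, -0.502]
ft_force: [0.6, 0.1, -3.9]
width: 0.0658
```

Run:
```python
from h import *
where()
```

```text
t 24.37 grasp [ 0.5179 -0.1922  0.1791] th -20.9 tilt -35.6 roll -0.7 J [-0.9   0.61  1.13  1.75  0.06  1.24 -0.19] F [ 0.6  0.1 -3.9] w 0.0658
```

Call:
arm_command(targets=[0,0.14,0,0,0.1,0.05,0.3,0,0.14,0,0,0.1,0.05,0.3,0,0.14,0,0,0.1,0.05,0.3,0,0.14,0,0,0.1,0,0.3,0,0.14,0,0,0.1,0,0.3,0,0.14,0,0,0,0,0.3,0,0.14,0,0,0,0,0.3,0,0.14,0,0,0,0,0.3,0,0.14,0,0,0,0,0.3,0,0,0,0,0,0,0.3])

```text
time: 25.2
ee_pos: [0.5269, -0.2046, 0.1859]
eef_rot: [0.683, 0.48, -0.445, 0.325]
ft_force: [-1.9, -1.5, -3.8]
width: 0.0655
```

Run:
```python
from h import *
where()
```

```text
t 25.2 grasp [ 0.5274 -0.2035  0.1831] th -19.1 tilt 23.2 roll 0.9 J [-0.18  0.39  0.87  1.73 -0.7   1.35  0.56] F [-1.9 -1.5 -3.8] w 0.0655
```

Call:
arm_command(targets=[-0.14,0,-0.06,-0.3,0,-0.2,0.3,-0.14,0,-0.06,-0.3,0,-0.2,0.3,-0.14,0,-0.06,-0.3,0,-0.2,0.3,-0.14,0,-0.06,0,0,0,0.3,-0.14,0,-0.06,0,0,0,0.3,0,0,0,0,0,0,0.3])

```text
time: 25.7
ee_pos: [0.5227, -0.2066, 0.2118]
eef_rot: [0.493, 0.66, -0.338, 0.454]
ft_force: [0.2, 1.2, -4.1]
width: 0.0662
```

Run:
```python
from h import *
where()
```

```text
t 25.7 grasp [ 0.5224 -0.2056  0.209 ] th 16.6 tilt 21.1 roll 0.1 J [-0.1   0.48  0.76  1.52 -0.54  1.58  1.02] F [ 0.2  1.2 -4.1] w 0.0662
```

```bash
cat > kin.py <<'E'
from h import *
from scipy.optimize import least_squares
D=[([-1.27,.333,-.065,1.461,.0216,1.35,-.0885],(.1988,.5922,.2438-.003)),
([-.68,.27,.39,1.57,-.1,1.32,-.02],(.568,.1662,.2401)),([-.97,.38,.38,1.52,.38,1.45,-.37],(.5695,.1897,.2465)),
([-.35,.49,.26,1.66,-.66,1.22,.56],(.5649,.2031,.1032)),([-1.17,.63,.39,1.51,.63,1.57,-.64],(.5528,.2347,.2007)),
([-.28,.48,.36,1.52,-.65,1.44,.59],(.598,.1212,.1825)),([-1.25,.72,.43,1.41,.6,1.65,-.64],(.5402,.2869,.2043)),
([.08,.57,.7,1.39,-.7,1.68,.93],(.5539,-.2412,.227)),([.14,.76,.64,1.45,-.78,1.53,1.04],(.5601,-.2489,.0781)),
([-.94,.48,1.14,1.84,.21,1.,.03],(.5492,-.2218,.1857)),([-.8,.68,1.09,1.64,.02,1.26,-.16],(.5525,-.2019,.1796)),([-.18,.39,.87,1.73,-.7,1.35,.56],(.5274,-.2035,.1831))]
def fk(q,P,sg=-1):
    h,l1,a,l2,b,l3=P
    z=lambda t:Rn.from_euler('z',sg*t).as_matrix();y=lambda t:Rn.from_euler('y',t).as_matrix()
    R=z(q[0]);p=np.array([0,0,h]);R=R@y(q[1])@z(q[2]);p=p+R@[a,0,l1]
    R=R@y(q[3])@z(q[4]);p=p+R@[b-a,0,l2];R=R@y(q[5])@z(q[6]);p=p+R@[-b,0,l3]*1
    return p,R
if __name__=="__main__":
    r=least_squares(lambda P:np.concatenate([fk(q,P)[0]-x for q,x in D]),[.35,.42,0,.45,0,.25])
    print(r.x,np.abs(r.fun).max(),np.sqrt(np.mean(r.fun**2)))
    p,R,s=cur();pp,RR=fk(s["joint_positions"],r.x);print(p,pp);print(R.round(3));print(RR.round(3))
E
python3 kin.py
```

```text
[ 0.3502412   0.32770137 -0.00468198  0.52364716  0.03506978  0.26132574] 0.04043705852422738 0.01574511905069131
[ 0.52265471 -0.20661749  0.21175885] [ 0.53548631 -0.18995576  0.20786447]
[[-0.1    0.958  0.267]
 [ 0.345  0.285 -0.894]
 [-0.933  0.002 -0.359]]
[[-0.958 -0.267 -0.1  ]
 [-0.285  0.894  0.345]
 [-0.002  0.359 -0.933]]
```

```bash
cat > kin2.py <<'E'
from kin import *
def fk(q,P,full=False):
    z=lambda t:Rn.from_euler('z',-t).as_matrix();y=lambda t:Rn.from_euler('y',t).as_matrix()
    o=np.array(P).reshape(6,2);R=np.eye(3);p=np.zeros(3)
    R=R@z(q[0]);p=p+R@[0,o[0,0],o[0,1]]
    R=R@y(q[1])@z(q[2]);p=p+R@[o[1,0],o[5,0],o[1,1]]
    R=R@y(q[3]);p=p+R@[o[4,0],0,0];R=R@z(q[4]);p=p+R@[o[2,0],o[5,1],o[2,1]]
    R=R@y(q[5]);p=p+R@[o[4,1],0,0]; R=R@z(q[6]);p=p+R@[o[3,0],0,o[3,1]]
    M=np.c_[R[:,2],-R[:,0],-R[:,1]]
    return p,M
if __name__=="__main__":
    x0=[0,.35,0,.4,0,.5,0,.26,0,0,0,0]
    r=least_squares(lambda P:np.concatenate([fk(q,P)[0]-x for q,x in D]+[1e-3*np.array(P)-1e-3*np.array(x0)]),x0)
    print(r.x.round(4),np.abs(r.fun).max(),np.sqrt(np.mean(r.fun**2)))
    np.save("P.npy",r.x)
E
python3 kin2.py
```

```text
[-0.022   0.258  -0.002   0.4587  0.0042  0.4992  0.0073  0.336   0.0018
  0.003  -0.0255  0.002 ] 0.0030400590045081277 0.0009713836027383945
```

```bash
cat > sim.py <<'E'
from kin2 import *
P=np.load("P.npy")
def err(q,p,R):
    a,M=fk(q,P);return np.r_[p-a,0.3*Rn.from_matrix(R@M.T).as_rotvec()]
def jac(q):
    a,M=fk(q,P);J=np.zeros((6,7))
    for i in range(7):
        d=np.zeros(7);d[i]=1e-5;b,N=fk(q+d,P);J[:,i]=np.r_[(b-a),0.3*Rn.from_matrix(N@M.T).as_rotvec()]/1e-5
    return J
def go(q,p1,R1,n=20):
    a,M=fk(q,P);rv=Rn.from_matrix(M.T@R1).as_rotvec();qs=[q]
    for i in range(1,n+1):
        p=a+(p1-a)*i/n;R=M@Rn.from_rotvec(rv*i/n).as_matrix()
        for _ in range(3):q=q+np.linalg.pinv(jac(q),rcond=1e-3)@err(q,p,R)
    return q
E
python3 - <<'E'
from sim import *
q=np.array([.14,.78,.63,1.45,-.79,1.51,1.04])
p,_=fk(q,P);print(p)
q=go(q,p+[0,0,.12],ori(4.9,30));print(q.round(2))
q=go(q,np.array([.5492,-.2218,.1857]),ori(.2,-35.4));print(q.round(2),"obs -.94 .48 1.14 1.84 .21 1.0 .03")
q=go(q,np.array([.5525,-.2019,.1796]),ori(-21.4,-35.6));print(q.round(2),"obs -.8 .68 1.09 1.64 .02 1.26 -.16")
q=go(q,np.array([.5274,-.2035,.1831]),ori(-19.1,23.2));print(q.round(2),"obs [-0.18  0.39  0.87  1.73 -0.7   1.35  0.56]")
E
```

```text
[ 0.56411053 -0.24713946  0.06267993]
[ 0.12  0.66  0.68  1.36 -0.73  1.68  0.94]
[-0.93  0.48  1.13  1.83  0.22  1.01  0.02] obs -.94 .48 1.14 1.84 .21 1.0 .03
[-0.8   0.67  1.08  1.64  0.03  1.26 -0.17] obs -.8 .68 1.09 1.64 .02 1.26 -.16
[-0.15  0.4   0.84  1.71 -0.69  1.37  0.56] obs [-0.18  0.39  0.87  1.73 -0.7   1.35  0.56]
```

```bash
cat > srch.py <<'E'
from sim import *
lo=np.array([-2.6,-.5,-1.47,.16,-1.27,.06,-2.6]);hi=np.array([2.6,2.12,1.34,2.42,4.41,2.06,2.6])
mg=lambda q:min((q-lo).min(),(hi-q).min())
rng=np.random.default_rng(0);q0=read_state()["joint_positions"]
import time;t0=time.time();best=[]
while time.time()-t0<400:
    nw=rng.integers(1,4);W=[];q=q0;m=9
    for _ in range(nw):
        w=(rng.uniform(.45,.65),rng.uniform(-.3,.2),.3,rng.choice([-40,-20,0,20,40]),rng.choice([-50,-30,0,25]))
        W.append(w);q=go(q,np.array(w[:3]),ori(w[3],w[4]),6);m=min(m,mg(q))
        if m<.25:break
    if m<.25:continue
    th=rng.choice([-30,-15,0]);c=(rng.uniform(.5,.6),rng.uniform(-.24,-.17))
    a,R=gp(c,th,-60,.025,.2);q=go(q,a,R,8);m=min(m,mg(q))
    if m<.2:continue
    q=go(q,a-[0,0,.12],R,4);m=min(m,mg(q));qA=q
    a,R=gp(c,th,-60,.025,.2,.1);q=go(q,a,R,4);
    a,R=gp(c,th,30,-.015,.12,.1);q=go(q,a,R,8);m=min(m,mg(q))
    a,R=gp(c,th,30,-.015,.2);q=go(q,a,R,3);m=min(m,mg(q))
    a,R=gp(c,th,-60,.03,.2);q=go(q,a,R,8);m=min(m,mg(q))
    a,R=gp(c,th,-60,.03,.07);q=go(q,a,R,4);m=min(m,mg(q))
    best.append((m,W,th,c,qA,q))
best.sort(key=lambda b:-b[0]);print(len(best))
for b in best[:5]:print(round(b[0],3),[tuple(np.round(w,2).tolist()) for w in b[1]],b[2],np.round(b[3],3),b[4].round(2),b[5].round(2))
E
python3 srch.py
```

```text
518
0.539 [(0.62, 0.08, 0.3, 40.0, -50.0)] -15 [ 0.558 -0.183] [-0.74  0.87  0.67  1.64  0.45  1.29 -0.64] [-0.76  0.9   0.7   1.63  0.42  1.28 -0.64]
0.537 [(0.55, 0.11, 0.3, 40.0, -30.0)] -15 [ 0.566 -0.176] [-0.71  0.86  0.62  1.61  0.48  1.32 -0.67] [-0.73  0.89  0.64  1.6   0.45  1.31 -0.66]
0.527 [(0.49, -0.18, 0.3, 40.0, 0.0)] -15 [ 0.597 -0.201] [-0.67  0.91  0.66  1.53  0.46  1.31 -0.6 ] [-0.68  0.94  0.67  1.53  0.44  1.3  -0.6 ]
0.523 [(0.56, -0.03, 0.3, 20.0, 0.0), (0.54, 0.16, 0.3, 40.0, -50.0), (0.6, -0.06, 0.3, 20.0, -30.0)] -15 [ 0.59  -0.199] [-0.7   0.92  0.7   1.55  0.43  1.29 -0.59] [-0.71  0.95  0.71  1.55  0.4   1.28 -0.59]
0.523 [(0.59, -0.12, 0.3, 20.0, 0.0), (0.45, 0.09, 0.3, 20.0, 25.0), (0.5, 0.05, 0.3, 20.0, 0.0)] -15 [ 0.557 -0.203] [-0.7   0.85  0.65  1.65  0.49  1.27 -0.65] [-0.73  0.88  0.68  1.64  0.45  1.26 -0.64]
```

```bash
cat > s2.py <<'E'
from sim import *
from itertools import product
lo=np.array([-2.6,-.5,-1.47,.16,-1.27,.06,-2.6]);hi=np.array([2.6,2.12,1.34,2.42,4.41,2.06,2.6])
mg=lambda q:min((q-lo).min(),(hi-q).min())
q0=read_state()["joint_positions"];out=[]
for W in [[(.49,-.18,.3,40,0)],[(.49,-.18,.3,60,0)],[(.55,-.1,.3,50,0)],[(.49,-.18,.3,50,-25)],[(.55,.11,.3,40,-30)],[(.55,0.05,.3,50,-50)],[(.55,.11,.3,60,-30)]]:
  for th,c in product([-10,-5,0,5],[(.53,-.21),(.53,-.24),(.55,-.24),(.55,-.2)]):
    q=q0;ms=[]
    for w in W:q=go(q,np.array(w[:3]),ori(w[3],w[4]),8);ms.append(mg(q))
    a,R=gp(c,th,-60,.025,.2);q=go(q,a,R,8);ms.append(mg(q))
    q=go(q,a-[0,0,.12],R,4);ms.append(mg(q));qA=q
    a,R=gp(c,th,-60,.025,.2,.1);q=go(q,a,R,4);
    a,R=gp(c,th,30,-.015,.12,.1);q=go(q,a,R,8);ms.append(mg(q))
    a,R=gp(c,th,30,-.015,.2);q=go(q,a,R,3);ms.append(mg(q))
    a,R=gp(c,th,-60,.03,.2);q=go(q,a,R,8);ms.append(mg(q))
    a,R=gp(c,th,-60,.03,.07);q=go(q,a,R,4);ms.append(mg(q))
    out.append((min(ms),W,th,c,qA.round(2)))
out.sort(key=lambda b:-b[0])
for o in out[:14]:print(o)
E
python3 s2.py
```

```text
(np.float64(0.4995807283702338), [(0.49, -0.18, 0.3, 60, 0)], -10, (0.55, -0.2), array([-0.64,  0.75,  0.5 ,  1.73,  0.65,  1.26, -0.74]))
(np.float64(0.4896579260584013), [(0.49, -0.18, 0.3, 60, 0)], -10, (0.53, -0.21), array([-0.63,  0.71,  0.48,  1.79,  0.69,  1.25, -0.77]))
(np.float64(0.4880718212668209), [(0.49, -0.18, 0.3, 40, 0)], -10, (0.55, -0.2), array([-0.7 ,  0.77,  0.58,  1.74,  0.6 ,  1.23, -0.71]))
(np.float64(0.48332694054718806), [(0.55, 0.11, 0.3, 40, -30)], -10, (0.55, -0.2), array([-0.72,  0.79,  0.61,  1.74,  0.58,  1.22, -0.69]))
(np.float64(0.47768190703046387), [(0.49, -0.18, 0.3, 40, 0)], -10, (0.53, -0.21), array([-0.69,  0.73,  0.56,  1.8 ,  0.64,  1.22, -0.74]))
(np.float64(0.474232830760527), [(0.55, -0.1, 0.3, 50, 0)], -10, (0.55, -0.2), array([-0.77,  0.81,  0.67,  1.74,  0.53,  1.2 , -0.66]))
(np.float64(0.4704884343194673), [(0.55, 0.11, 0.3, 40, -30)], -10, (0.53, -0.21), array([-0.73,  0.75,  0.61,  1.8 ,  0.6 ,  1.2 , -0.71]))
(np.float64(0.46374171695239497), [(0.55, -0.1, 0.3, 50, 0)], -10, (0.53, -0.21), array([-0.76,  0.77,  0.66,  1.8 ,  0.57
[... 155 characters left out ...]
))
(np.float64(0.45723235560931275), [(0.49, -0.18, 0.3, 60, 0)], -10, (0.55, -0.24), array([-0.61,  0.75,  0.53,  1.75,  0.68,  1.21, -0.72]))
(np.float64(0.4570567908101111), [(0.49, -0.18, 0.3, 60, 0)], -5, (0.55, -0.2), array([-0.65,  0.7 ,  0.47,  1.8 ,  0.74,  1.21, -0.77]))
(np.float64(0.4483693818982515), [(0.49, -0.18, 0.3, 60, 0)], -5, (0.53, -0.21), array([-0.63,  0.66,  0.44,  1.86,  0.77,  1.2 , -0.8 ]))
(np.float64(0.4466112748939455), [(0.49, -0.18, 0.3, 40, 0)], -10, (0.53, -0.24), array([-0.66,  0.74,  0.58,  1.81,  0.65,  1.18, -0.72]))
(np.float64(0.4461809912740031), [(0.49, -0.18, 0.3, 40, 0)], -10, (0.55, -0.24), array([-0.66,  0.78,  0.61,  1.75,  0.62,  1.17, -0.68]))
```

Run:
```python
from h import *
print(onz("top",(380,262),.112),onz("top",(432,290),.112))
a=plan([.49,-.18,.3],ori(55,0),.3)
q,R2=gp((.547,-.225),-5,-60,.025,.2)
plan(q,R2,.3,start=a,grasp=True)
```

```text
[ 0.43052161 -0.1601939   0.112     ] [ 0.36881191 -0.27617825  0.112     ]
7 rows
-0.121,-0.064,-0.023,-0.4,-0.13,-0.37,0.3
-0.121,-0.064,-0.023,-0.42,-0.11,-0.36,0.3
-0.121,-0.064,-0.023,-0.43,-0.08,-0.35,0.3
-0.121,-0.064,-0.023,-0.45,-0.06,-0.33,0.3
-0.121,-0.064,-0.023,-0.46,-0.04,-0.31,0.3
-0.121,-0.064,-0.023,-0.48,-0.02,-0.29,0.3
-0.121,-0.064,-0.023,-0.49,0,-0.27,0.3
13 rows
0.093,-0.093,-0.054,0.3,0.06,0.18,0.3
0.093,-0.093,-0.054,0.31,0.09,0.15,0.3
0.093,-0.093,-0.054,0.32,0.11,0.12,0.3
0.093,-0.093,-0.054,0.32,0.13,0.09,0.3
0.093,-0.093,-0.054,0.32,0.15,0.06,0.3
0.093,-0.093,-0.054,0.32,0.17,0.02,0.3
0.093,-0.093,-0.054,0.31,0.18,-0.01,0.3
0.093,-0.093,-0.054,0.3,0.19,-0.05,0.3
0.093,-0.093,-0.054,0.29,0.2,-0.08,0.3
0.093,-0.093,-0.054,0.27,0.2,-0.12,0.3
0.093,-0.093,-0.054,0.25,0.2,-0.15,0.3
0.093,-0.093,-0.054,0.23,0.2,-0.18,0.3
0.093,-0.093,-0.054,0.21,0.2,-0.22,0.3
```

Call:
arm_command(targets=[-0.12,-0.064,-0.023,-0.4,-0.13,-0.37,0.3,-0.12,-0.064,-0.023,-0.4,-0.11,-0.35,0.3,-0.12,-0.064,-0.023,-0.4,-0.08,-0.35,0.3,-0.12,-0.064,-0.023,-0.4,-0.06,-0.33,0.3,-0.12,-0.064,-0.023,-0.4,-0.04,-0.31,0.3,-0.12,-0.064,-0.023,-0.4,0,-0.2,0.3,0,0,0,0,0,0,0.3])

```text
time: 26.28
ee_pos: [0.4955, -0.1844, 0.2797]
eef_rot: [0.243, 0.671, -0.24, 0.657]
ft_force: [1.4, 0.3, -3.5]
width: 0.0656
```

Run:
```python
from h import *
where()
q,R2=gp((.547,-.225),-5,-60,.025,.2)
plan(q,R2,.3,grasp=True)
```

```text
t 26.28 grasp [ 0.4954 -0.1844  0.2767] th 50.0 tilt 1.1 roll -0.2 J [-0.39  0.12  0.72  1.68 -0.08  1.39  1.22] F [ 1.4  0.3 -3.5] w 0.0656
13 rows
0.086,-0.096,-0.048,0.24,0.08,0.16,0.3
0.086,-0.096,-0.048,0.25,0.1,0.13,0.3
0.086,-0.096,-0.048,0.25,0.11,0.11,0.3
0.086,-0.096,-0.048,0.25,0.13,0.08,0.3
0.086,-0.096,-0.048,0.25,0.14,0.05,0.3
0.086,-0.096,-0.048,0.25,0.16,0.02,0.3
0.086,-0.096,-0.048,0.24,0.16,-0.01,0.3
0.086,-0.096,-0.048,0.24,0.17,-0.04,0.3
0.086,-0.096,-0.048,0.23,0.18,-0.06,0.3
0.086,-0.096,-0.048,0.21,0.18,-0.09,0.3
0.086,-0.096,-0.048,0.2,0.18,-0.12,0.3
0.086,-0.096,-0.048,0.18,0.18,-0.15,0.3
0.086,-0.096,-0.048,0.16,0.18,-0.17,0.3
```

Call:
arm_command(targets=[0.08,-0.09,-0.045,0.15,0.08,0.15,0.3,0.08,-0.09,-0.045,0.15,0.1,0.13,0.3,0.085,-0.095,-0.048,0.18,0.11,0.11,0.3,0.085,-0.095,-0.048,0.2,0.12,0.08,0.3,0.085,-0.095,-0.048,0.2,0.13,0.05,0.3,0.085,-0.095,-0.048,0.2,0.14,0.02,0.3,0.085,-0.095,-0.048,0.2,0.15,-0.01,0.3,0.085,-0.095,-0.048,0.2,0.15,-0.04,0.3,0.085,-0.095,-0.048,0.2,0.15,-0.06,0.3,0.085,-0.095,-0.048,0.18,0.15,-0.08,0.3,0.08,-0.09,-0.045,0.15,0.15,-0.1,0.3,0.08,-0.09,-0.045,0.1,0.1,-0.1,0.3])

```text
time: 27.28
ee_pos: [0.5393, -0.1965, 0.2191]
eef_rot: [-0.227, -0.197, 0.697, -0.651]
ft_force: [0.6, -0.1, -3.4]
width: 0.0654
```

Run:
```python
from h import *
where()
q,R2=gp((.547,-.225),-5,-60,.025,.2)
a=plan(q,R2,.3,grasp=True)
q,R2=gp((.547,-.225),-5,-60,.025,.1)
plan(q,R2,.3,start=a,grasp=True)
```

```text
t 27.28 grasp [ 0.5392 -0.199   0.2174] th -4.3 tilt -55.0 roll 1.2 J [-0.72  0.39  0.61  1.84  0.75  1.29 -0.55] F [ 0.6 -0.1 -3.4] w 0.0654
1 rows
-0.013,-0.111,-0.027,0.42,0.39,-0.58,0.3
5 rows
0,0,0,0.4,0,-0.69,0.3
0,0,0,0.4,0,-0.69,0.3
0,0,0,0.4,0,-0.69,0.3
0,0,0,0.4,0,-0.69,0.3
0,0,0,0.4,0,-0.69,0.3
```

j3 is now 0.61, well inside its range. Lowering.

Call:
arm_command(targets=[-0.01,-0.06,-0.015,0.2,0.2,-0.28,0.3,0,-0.05,-0.01,0.2,0.18,-0.28,0.3,0,0,0,0.4,0,-0.69,0.3,0,0,0,0.4,0,-0.69,0.3,0,0,0,0.4,0,-0.69,0.3,0,0,0,0.3,0,-0.5,0.3,0,0,0,0.15,0,-0.25,0.3,0,0,0,0,0,0,0.3])

```text
time: 27.95
ee_pos: [0.5509, -0.1953, 0.1052]
eef_rot: [-0.202, -0.163, 0.714, -0.651]
ft_force: [-0.7, -0.1, -2.9]
width: 0.0659
```

Run:
```python
from h import *
where()
q,R2=gp((.547,-.225),-5,-60,.025,.1)
plan(q,R2,.3,grasp=True)
im=snap("side","s10");cv2.imwrite("pics/s10c.png",cv2.resize(im[180:340,260:460],None,fx=4,fy=3.7,interpolation=cv2.INTER_CUBIC))
```

```text
t 27.95 grasp [ 0.5506 -0.1979  0.1037] th -5.8 tilt -60.0 roll 1.7 J [-0.69  0.67  0.56  1.84  0.73  1.17 -0.74] F [-0.7 -0.1 -2.9] w 0.0659
1 rows
-0.041,-0.001,-0.004,0.16,-0.05,-0.08,0.3
```

View pics/s10c.png

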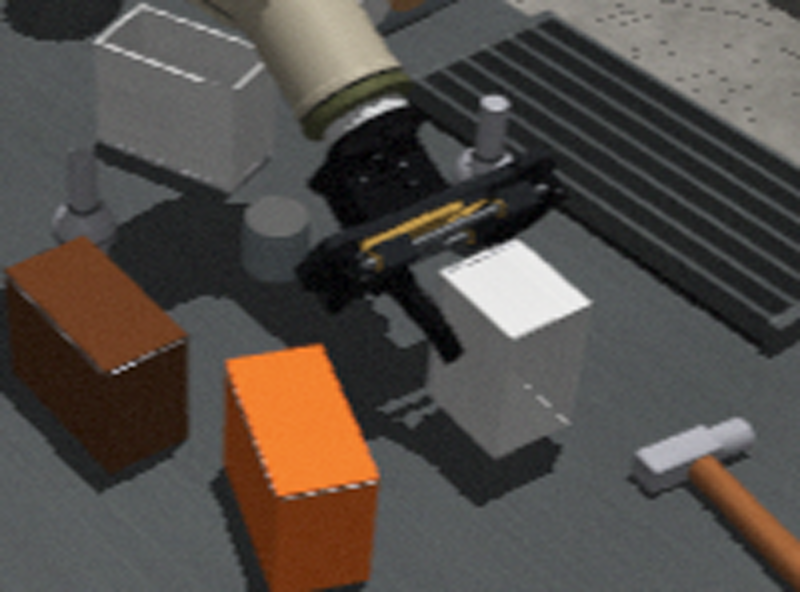

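Call:
arm_command(targets=[-0.04,0,0,0.15,0,-0.2,0.3,0,0,0,0.1,0,-0.17,0.3,0,0,0,0,0,0,0.3])

```text
time: 28.25
ee_pos: [0.5521, -0.1963, 0.0959]
eef_rot: [-0.193, -0.174, 0.711, -0.654]
ft_force: [-0.4, -0.4, -2.9]
width: 0.0657
```

Run:
```python
from h import *
where()
```

```text
t 28.25 grasp [ 0.5519 -0.1989  0.0944] th -4.8 tilt -59.9 roll 0.3 J [-0.68  0.68  0.55  1.84  0.73  1.16 -0.72] F [-0.4 -0.4 -2.9] w 0.0657
```

Call:
arm_command(targets=[-0.008,0,0,0.12,0,-0.2,0.3,0,0,0,0.1,0,-0.17,0.3,0,0,0,0,0,0,0.3])

```text
time: 28.5
ee_pos: [0.5529, -0.1964, 0.0851]
eef_rot: [-0.192, -0.176, 0.71, -0.655]
ft_force: [-0.5, -0.1, -3.5]
width: 0.0659
```

Call:
arm_command(targets=[0,0,0,0.06,0,-0.1,0.3,0,0,0,0.06,0,-0.1,0.3])

```text
time: 28.67
ee_pos: [0.5533, -0.1965, 0.0816]
eef_rot: [-0.192, -0.174, 0.71, -0.655]
ft_force: [-13.3, 20.5, 36.1]
width: 0.0655
```

Run:
```python
from h import *
where()
```

```text
t 28.67 grasp [ 0.5531 -0.199   0.0801] th -4.7 tilt -60.0 roll 0.2 J [-0.67  0.71  0.55  1.83  0.73  1.14 -0.74] F [-13.3  20.5  36.1] w 0.0655
```

Call:
arm_command(targets=[0,0,0,0,0,0,0.9,0,0,0,0,0,0,1,0,0,0,0,0,0,1,0,0,0,0,0,0,1,0,0,0,-0.5,0,0,1,0,0,0,-0.7,0,0.3,1,0,0,0,-0.6,0,0.5,1,0,0,0,-0.5,0,0.7,1,0,0,0,-0.4,0,0.7,1,0,0,0,-0.4,0,0.7,1,0,0,0,-0.4,0,0.6,1,0,0,0,0,0,0,1])

```text
time: 29.67
ee_pos: [0.5563, -0.1584, 0.2103]
eef_rot: [-0.19, -0.173, 0.71, -0.655]
ft_force: [0.9, -0.4, -0.2]
width: 0.0869
```

Run:
```python
from h import *
where()
im=snap("top","t11");cv2.imwrite("pics/t11c.png",cv2.resize(im[120:320,250:500],None,fx=3,fy=3,interpolation=cv2.INTER_CUBIC))
im=snap("side","s11");cv2.imwrite("pics/s11c.png",cv2.resize(im[180:340,260:460],None,fx=4,fy=3.7,interpolation=cv2.INTER_CUBIC))
```

```text
t 29.67 grasp [ 0.5561 -0.161   0.2088] th -4.7 tilt -60.2 roll 0.2 J [-0.76  0.51  0.58  1.78  0.74  1.37 -0.6 ] F [ 0.9 -0.4 -0.2] w 0.0869
```

View pics/t11c.png

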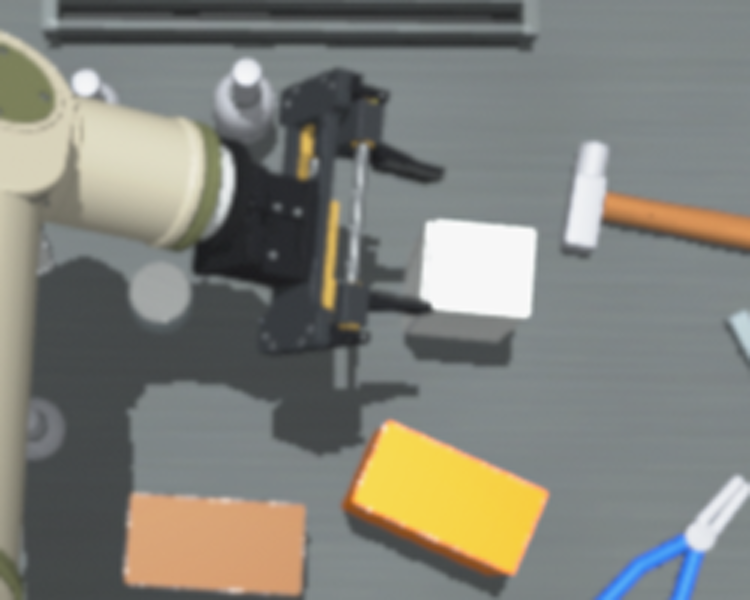

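Run:
```python
from sim import *
boxtop(cv2.imread("pics/t11.png"),409,209,.13)
c=(.553,-.228)
q0=read_state()["joint_positions"]
q,R=gp(c,-5,30,-.015,.095,.1);qq=go(q0,q,R,12);print(qq.round(2))
a,R1=gp(c,-5,30,-.015,.18);qq=go(qq,a,R1);print(qq.round(2))
a,R1=gp(c,-5,-60,.03,.18);qq=go(qq,a,R1);print(qq.round(2))
plan(q,R,1,grasp=True)
```

```text
[ 0.5494 -0.2239] [np.float64(0.0824), np.float64(0.0684), np.float64(0.083), np.float64(0.0683)] [np.float64(85.1), np.float64(-5.8), np.float64(-95.0), np.float64(173.7)]
[ 0.34  0.6   0.45  1.38 -0.65  1.59  0.79]
[ 0.27  0.54  0.44  1.46 -0.64  1.53  0.74]
[-0.75  0.57  0.65  1.79  0.72  1.27 -0.59]
14 rows
0.001,0.143,-0,0.37,0.01,0.14,1
0.001,0.143,-0,0.35,0.01,0.18,1
0.001,0.143,-0,0.33,0.01,0.21,1
0.001,0.143,-0,0.3,0.01,0.25,1
0.001,0.143,-0,0.27,0.01,0.28,1
0.001,0.143,-0,0.24,0.01,0.31,1
0.001,0.143,-0,0.2,0.01,0.34,1
0.001,0.143,-0,0.17,0.01,0.36,1
0.001,0.143,-0,0.12,0.01,0.37,1
0.001,0.143,-0,0.08,0.01,0.39,1
0.001,0.143,-0,0.04,0.01,0.39,1
0.001,0.143,-0,-0.01,0.01,0.39,1
0.001,0.143,-0,-0.05,0.01,0.39,1
0.001,0.143,-0,-0.09,0.01,0.38,1
```

Call:
arm_command(targets=[0,0.12,0,0.3,0,0.14,1,0,0.13,0,0.3,0,0.16,1,0,0.13,0,0.28,0,0.19,1,0,0.13,0,0.26,0,0.22,1,0,0.13,0,0.24,0,0.25,1,0,0.13,0,0.2,0,0.28,1,0,0.13,0,0.17,0,0.3,1,0,0.13,0,0.15,0,0.32,1,0,0.13,0,0.1,0,0.33,1,0,0.13,0,0.06,0,0.34,1,0,0.13,0,0.02,0,0.34,1,0,0.13,0,0,0,0.34,1])

```text
time: 30.77
ee_pos: [0.5519, -0.2483, 0.1889]
eef_rot: [0.567, 0.536, -0.454, 0.43]
ft_force: [-0.1, 0.0, -1.1]
width: 0.0873
```

Run:
```python
from h import *
where()
c=(.5494,-.2239)
q,R=gp(c,-5.3,30,-.015,.095,.08)
a=plan(q,R,1,grasp=True)
q,R=gp(c,-5.3,30,-.015,.095,.0)
plan(q,R,1,start=a,grasp=True)
```

```text
t 30.77 grasp [ 0.5519 -0.2476  0.186 ] th -3.2 tilt 12.6 roll 0.1 J [ 0.08  0.42  0.5   1.54 -0.4   1.35  0.61] F [-0.1  0.  -1.1] w 0.0873
3 rows
0.015,0.129,0.005,0.19,-0.08,0.48,1
0.015,0.129,0.005,0.14,-0.07,0.5,1
0.015,0.129,0.005,0.09,-0.07,0.51,1
4 rows
0,0,0,0.8,-0,0,1
0,0,0,0.8,-0,0,1
0,0,0,0.8,-0,0,1
0,0,0,0.8,-0,0,1
```

Call:
arm_command(targets=[0.015,0.125,0,0.15,-0.08,0.48,1,0.015,0.125,0,0.12,-0.07,0.48,1,0.015,0.12,0,0.08,-0.07,0.48,1,0,0,0,0,0,0,1])

```text
time: 31.1
ee_pos: [0.5414, -0.2851, 0.1639]
eef_rot: [0.641, 0.586, -0.371, 0.328]
ft_force: [-0.3, -1.1, -0.4]
width: 0.0873
```

Run:
```python
from h import *
where()
c=(.5494,-.2239)
q,R=gp(c,-5.3,30,-.015,.095,.05)
a=plan(q,R,1,grasp=True)
snap("wrist","w12")
```

```text
t 31.1 grasp [ 0.5416 -0.2835  0.1614] th -5.6 tilt 30.6 roll -0.8 J [ 0.33  0.6   0.45  1.42 -0.66  1.57  0.79] F [-0.3 -1.1 -0.4] w 0.0873
2 rows
-0.008,-0.007,0.006,0.6,0.05,-0.11,1
-0.008,-0.007,0.006,0.6,0.05,-0.12,1
```

View pics/w12.png

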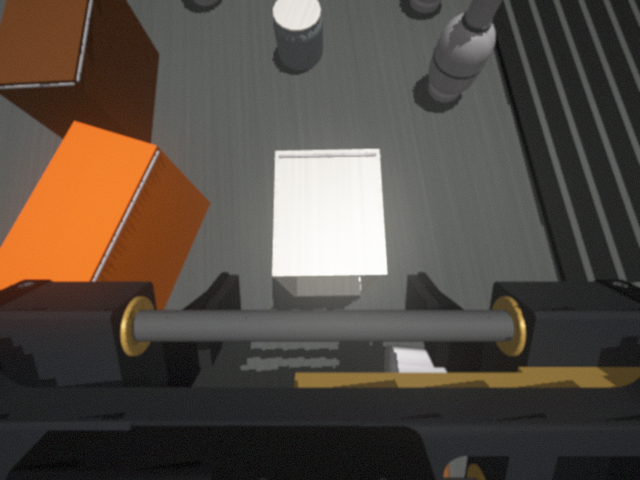

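Call:
arm_command(targets=[-0.01,-0.01,0.01,0.5,0.06,-0.11,1,-0.01,-0.01,0,0.6,0.06,-0.1,1,0,0,0,0.6,0.02,0,1,0,0,0,0.6,0,0,1,0,0,0,0.4,0,0,1,0,0,0,0.1,0,0,1,0,0,0,0,0,0,1])

```text
time: 31.73
ee_pos: [0.5511, -0.2373, 0.1016]
eef_rot: [0.634, 0.586, -0.372, 0.342]
ft_force: [0.5, -0.1, 0.2]
width: 0.0871
```

Run:
```python
from h import *
where()
c=(.5494,-.2239)
q,R=gp(c,-5.3,30,-.015,.095,.0)
a=plan(q,R,1,grasp=True)
snap("wrist","w13")
```

```text
t 31.73 grasp [ 0.5512 -0.2359  0.0989] th -4.6 tilt 29.3 roll -0.1 J [ 0.26  0.61  0.42  1.54 -0.67  1.41  0.81] F [ 0.5 -0.1  0.2] w 0.0871
1 rows
0.011,0.015,0.01,0.07,-0.12,0.19,1
```

View pics/w13.png

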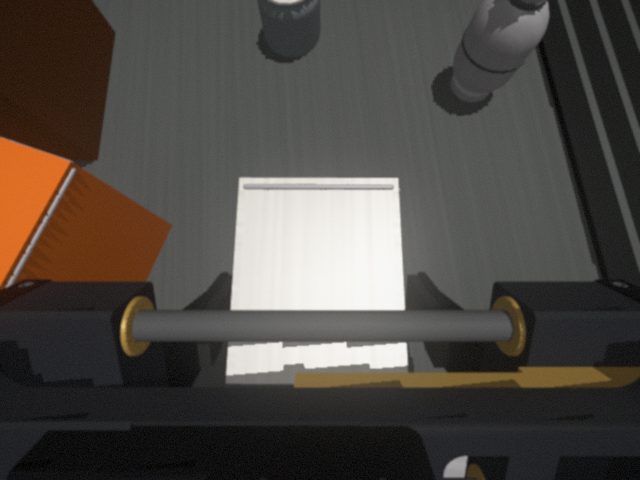

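Call:
arm_command(targets=[0.012,0.015,0,0.07,-0.06,0.18,1,0,0,0,0,0,0,1,0,0,0,0,0,0,0.5,0,0,0,0,0,0,0.3,0,0,0,0,0,0,0.3,0,0,0,0,0,0,0.3,0,0,0,0,0,0,0.3,0,0,0,0,0,0,0.3])

```text
time: 32.45
ee_pos: [0.5497, -0.2438, 0.1004]
eef_rot: [0.639, 0.584, -0.371, 0.336]
ft_force: [0.9, 0.0, -0.6]
width: 0.0657
```

Run:
```python
from h import *
where()
p,R,s=cur()
a=(p+[0,0,.1],R)
q,R=gp((.5494,-.226),-5.3,-60,.03,.19)
plan(q,R,.3,start=a,grasp=True)
```

```text
t 32.45 grasp [ 0.5498 -0.2423  0.0978] th -5.3 tilt 29.9 roll -0.2 J [ 0.28  0.62  0.42  1.53 -0.68  1.41  0.81] F [ 0.9  0.  -0.6] w 0.0657
14 rows
0,-0.143,0,0.09,-0.01,-0.11,0.3
0,-0.143,0,0.08,-0.01,-0.12,0.3
0,-0.143,0,0.07,-0.01,-0.13,0.3
0,-0.143,0,0.05,-0.01,-0.14,0.3
0,-0.143,0,0.04,-0.01,-0.14,0.3
0,-0.143,0,0.02,-0.01,-0.14,0.3
0,-0.143,0,0,-0.01,-0.15,0.3
0,-0.143,0,-0.01,-0.01,-0.15,0.3
0,-0.143,0,-0.03,-0.01,-0.14,0.3
0,-0.143,0,-0.04,-0.01,-0.14,0.3
0,-0.143,0,-0.06,-0.01,-0.13,0.3
0,-0.143,0,-0.07,-0.01,-0.13,0.3
0,-0.143,0,-0.09,-0.01,-0.12,0.3
0,-0.143,0,-0.1,-0.01,-0.11,0.3
```

Call:
arm_command(targets=[0,0,0,-0.3,0,-0.17,0.3,0,0,0,-0.6,0,-0.35,0.3,0,0,0,-0.76,0,-0.44,0.3,0,0,0,-0.76,0,-0.44,0.3,0,0,0,-0.6,0,-0.35,0.3,0,0,0,-0.2,0,-0.1,0.3,0,0,0,0,0,0,0.3])

```text
time: 33.03
ee_pos: [0.549, -0.244, 0.2015]
eef_rot: [0.638, 0.584, -0.373, 0.336]
ft_force: [-0.1, 0.1, -3.2]
width: 0.0659
```

Call:
arm_command(targets=[0,-0.08,0,0.05,0,-0.08,0.3,0,-0.13,0,0.07,0,-0.1,0.3,0,-0.13,0,0.05,0,-0.11,0.3,0,-0.13,0,0.03,0,-0.12,0.3,0,-0.13,0,0.02,0,-0.12,0.3,0,-0.13,0,0,0,-0.12,0.3,0,-0.13,0,-0.02,0,-0.12,0.3,0,-0.13,0,-0.03,0,-0.12,0.3,0,-0.13,0,-0.04,0,-0.12,0.3,0,-0.13,0,-0.05,0,-0.12,0.3,0,-0.13,0,-0.07,0,-0.12,0.3,0,-0.13,0,-0.07,0,-0.12,0.3])

```text
time: 34.03
ee_pos: [0.5492, -0.2105, 0.1999]
eef_rot: [-0.31, -0.279, 0.674, -0.61]
ft_force: [0.7, -0.5, -3.9]
width: 0.0656
```

Run:
```python
from h import *
where()
q,R=gp((.5494,-.226),-5.3,-60,.033,.17)
a=plan(q,R,.3,grasp=True)
q,R=gp((.5494,-.226),-5.3,-60,.033,.08)
plan(q,R,.3,start=a,grasp=True)
```

```text
t 34.03 grasp [ 0.549  -0.2125  0.1976] th -5.8 tilt -40.7 roll 0.2 J [-0.58  0.35  0.59  1.78  0.55  1.2  -0.35] F [ 0.7 -0.5 -3.9] w 0.0656
3 rows
-0.003,-0.143,0.002,0.11,0.02,-0.45,0.3
-0.003,-0.143,0.002,0.06,0.02,-0.46,0.3
-0.003,-0.143,0.002,0.01,0.02,-0.46,0.3
4 rows
0,0,0,0.45,0,-0.78,0.3
0,0,0,0.45,0,-0.78,0.3
0,0,0,0.45,0,-0.78,0.3
0,0,0,0.45,0,-0.78,0.3
```

Call:
arm_command(targets=[0,-0.13,0,0.1,0.02,-0.4,0.3,0,-0.13,0,0.05,0.02,-0.4,0.3,0,-0.13,0,0,0.02,-0.35,0.3,0,-0.02,0,0.2,0,-0.4,0.3,0,0,0,0.4,0,-0.65,0.3,0,0,0,0.4,0,-0.65,0.3,0,0,0,0.3,0,-0.5,0.3,0,0,0,0.1,0,-0.2,0.3,0,0,0,0,0,0,0.3])

```text
time: 34.78
ee_pos: [0.5529, -0.1794, 0.0939]
eef_rot: [-0.19, -0.178, 0.71, -0.654]
ft_force: [-0.8, -0.7, -3.2]
width: 0.0658
```

Run:
```python
from h import *
where()
q,R=gp((.5494,-.226),-5.3,-60,.033,.075)
plan(q,R,.3,grasp=True)
```

```text
t 34.78 grasp [ 0.5527 -0.182   0.0924] th -4.7 tilt -59.8 roll -0.2 J [-0.7   0.69  0.56  1.83  0.7   1.17 -0.71] F [-0.8 -0.7 -3.2] w 0.0658
1 rows
0.011,-0.004,-0.01,0.73,0.03,-0.38,0.3
```

Call:
arm_command(targets=[0,0,0,0.25,0,-0.3,0.3,0,0,0,0.22,0,-0.3,0.3,0,0,0,0.1,0,-0.15,0.3,0,0,0,0,0,0,0.3])

```text
time: 35.12
ee_pos: [0.5532, -0.1824, 0.0696]
eef_rot: [-0.192, -0.178, 0.71, -0.654]
ft_force: [-1.1, -0.3, -4.0]
width: 0.0657
```

Run:
```python
from h import *
where()
im=snap("side","s14");cv2.imwrite("pics/s14c.png",cv2.resize(im[180:340,260:460],None,fx=4,fy=3.7,interpolation=cv2.INTER_CUBIC))
```

```text
t 35.12 grasp [ 0.553  -0.185   0.0681] th -4.7 tilt -59.7 roll -0.1 J [-0.69  0.74  0.55  1.83  0.7   1.14 -0.74] F [-1.1 -0.3 -4. ] w 0.0657
```

View pics/s14c.png

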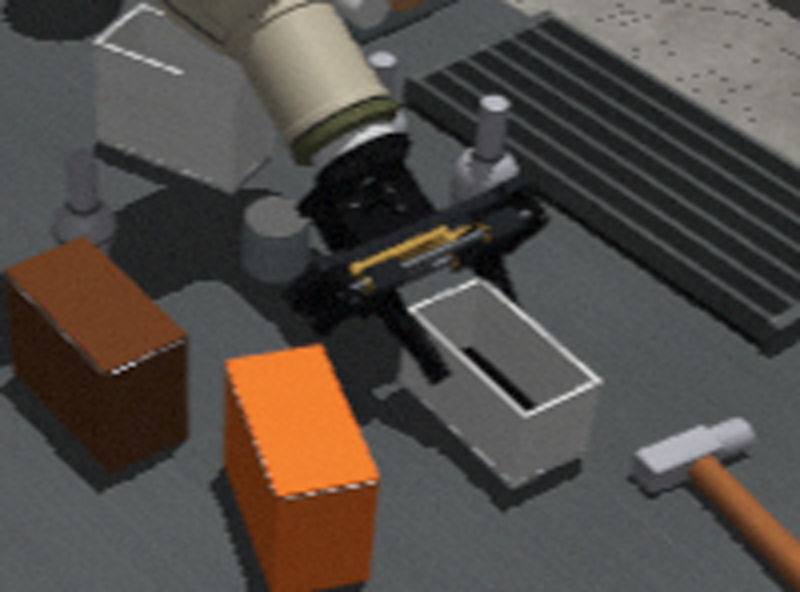

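Call:
arm_command(targets=[0,0,0,0.08,0,-0.14,0.3,0,0,0,0.05,0,-0.09,0.3,0,0,0,0,0,0,0.3])

```text
time: 35.42
ee_pos: [0.5539, -0.1825, 0.0639]
eef_rot: [-0.193, -0.177, 0.71, -0.654]
ft_force: [-0.5, -1.0, -3.4]
width: 0.066
```

Call:
arm_command(targets=[0,0,0,0.05,0,-0.08,0.3,0,0,0,0.05,0,-0.08,0.3])

```text
time: 35.58
ee_pos: [0.5543, -0.1827, 0.0603]
eef_rot: [-0.193, -0.176, 0.71, -0.654]
ft_force: [-7.6, 12.0, 18.4]
width: 0.066
```

Run:
```python
from h import *
where()
```

```text
t 35.58 grasp [ 0.554  -0.1853  0.0588] th -4.8 tilt -59.7 roll 0.1 J [-0.69  0.75  0.54  1.82  0.7   1.13 -0.75] F [-7.6 12.  18.4] w 0.066
```

Contact at the expected height (0.0585). Release and back off straight up.

Call:
arm_command(targets=[0,0,0,0,0,0,0.9,0,0,0,0,0,0,1,0,0,0,0,0,0,1,0,0,0,0,0,0,1,0,0,0,-0.5,0,0,1,0,0,0,-0.7,0,0.3,1,0,0,0,-0.6,0,0.5,1,0,0,0,-0.5,0,0.7,1,0,0,0,-0.4,0,0.7,1,0,0,0,-0.4,0,0.7,1,0,0,0,-0.4,0,0.7,1,0,0,0,-0.4,0,0.7,1])

```text
time: 36.58
ee_pos: [0.5561, -0.1464, 0.2092]
eef_rot: [-0.19, -0.177, 0.71, -0.654]
ft_force: [1.2, 0.7, -0.2]
width: 0.087
```

Run:
```python
from h import *
where()
im=snap("top","t15")
```

```text
t 36.58 grasp [ 0.5559 -0.149   0.2077] th -4.7 tilt -59.9 roll -0.2 J [-0.78  0.52  0.59  1.77  0.72  1.38 -0.59] F [ 1.2  0.7 -0.2] w 0.087
```

View pics/t15.png

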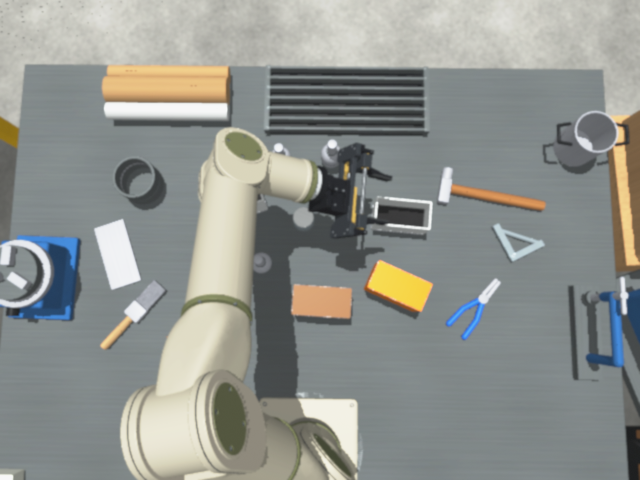

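Run:
```python
from sim import *
q0=read_state()["joint_positions"]
qq=go(q0,np.array([.697,.074,.23]),ori(5,0),15);print(qq.round(2))
q2=go(qq,np.array([.697,.074,.095]),ori(5,0),6);print(q2.round(2))
q3=go(qq,np.array([.55,-.25,.25]),ori(-5,0),15);print(q3.round(2))
plan([.697,.074,.23],ori(5,0),1,grasp=True)
```

```text
[-0.38  0.52  0.33  1.26 -0.16  1.39  0.02]
[-0.37  0.61  0.3   1.41 -0.19  1.15  0.04]
[-0.05  0.3   0.49  1.53 -0.14  1.35  0.37]
12 rows
-0.016,0.111,0.009,-0.7,0.4,-0.33,1
-0.016,0.111,0.009,-0.67,0.41,-0.38,1
-0.016,0.111,0.009,-0.63,0.42,-0.43,1
-0.016,0.111,0.009,-0.58,0.43,-0.48,1
-0.016,0.111,0.009,-0.54,0.44,-0.53,1
-0.016,0.111,0.009,-0.49,0.45,-0.56,1
-0.016,0.111,0.009,-0.43,0.47,-0.6,1
-0.016,0.111,0.009,-0.38,0.48,-0.63,1
-0.016,0.111,0.009,-0.32,0.49,-0.65,1
-0.016,0.111,0.009,-0.26,0.5,-0.67,1
-0.016,0.111,0.009,-0.19,0.51,-0.68,1
-0.016,0.111,0.009,-0.13,0.52,-0.69,1
```

Call:
arm_command(targets=[0,0.05,0,-0.4,0,0.7,1,0,0.1,0,-0.4,0,0.65,1,0,0.11,0,-0.5,0,0.5,1,0,0.11,0,-0.6,0.1,0.2,1,0,0.11,0,-0.5,0.3,-0.2,1,-0.016,0.11,0,-0.4,0.4,-0.4,1,-0.016,0.11,0,-0.3,0.5,-0.5,1,-0.016,0.11,0,-0.2,0.5,-0.6,1,-0.016,0.11,0,-0.1,0.5,-0.6,1,-0.016,0.11,0,0,0.5,-0.7,1,-0.016,0.11,0,0,0.5,-0.7,1,-0.016,0.08,0,0,0.5,-0.7,1])

```text
time: 37.63
ee_pos: [0.661, -0.0034, 0.2901]
eef_rot: [0.483, 0.501, -0.508, 0.509]
ft_force: [0.0, -1.4, -0.1]
width: 0.0871
```

Run:
```python
from h import *
where()
plan([.697,.074,.23],ori(5,0),1,grasp=True)
```

```text
t 37.63 grasp [ 0.6609 -0.0035  0.2871] th 1.1 tilt -1.9 roll -1.0 J [-0.41  0.43  0.48  1.29 -0.16  1.48  0.07] F [ 0.  -1.4 -0.1] w 0.0871
5 rows
-0.017,0.008,0.005,0.43,0.31,-0.63,1
-0.017,0.008,0.005,0.44,0.31,-0.62,1
-0.017,0.008,0.005,0.44,0.32,-0.61,1
-0.017,0.008,0.005,0.45,0.33,-0.61,1
-0.017,0.008,0.005,0.45,0.33,-0.6,1
```

Call:
arm_command(targets=[-0.017,0.01,0.006,0.35,0.28,-0.55,1,-0.017,0.01,0.006,0.4,0.3,-0.57,1,-0.017,0.01,0.006,0.4,0.3,-0.57,1,-0.017,0.008,0.005,0.4,0.3,-0.55,1,-0.017,0,0,0.3,0.2,-0.4,1,0,0,0,0,0,0,1])

```text
time: 38.13
ee_pos: [0.6934, 0.0738, 0.2363]
eef_rot: [0.474, 0.524, -0.476, 0.523]
ft_force: [-0.3, 0.8, -0.2]
width: 0.0868
```

Run:
```python
from h import *
where()
snap("top","t16");snap("wrist","w16")
```

```text
t 38.13 grasp [0.6934 0.0738 0.2333] th 5.6 tilt -0.0 roll -0.1 J [-0.45  0.52  0.42  1.27 -0.21  1.4   0.06] F [-0.3  0.8 -0.2] w 0.0868
```

View pics/t16.png

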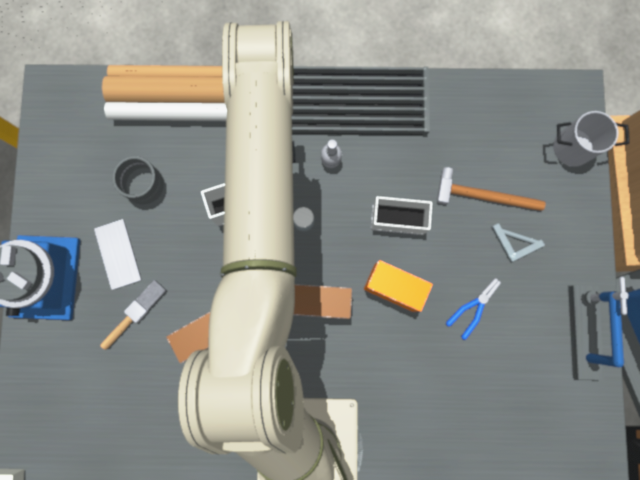

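View pics/w16.png

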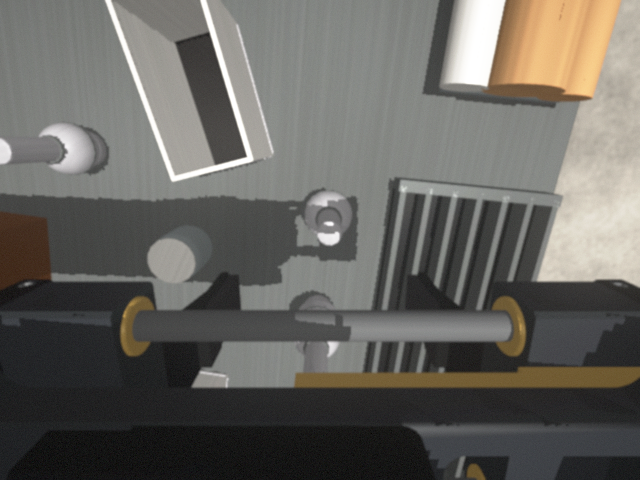

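```bash
cat >> h.py <<'E'
def wz(px,z,s=None):
    p,R,_=cur();c=calibration("wrist");T=np.array(c["tool_from_camera"])
    d=R@T[:3,:3]@np.linalg.inv(c["camera_matrix"])@np.array([px[0],px[1],1.]);o=p+R@T[:3,3]
    return o+d*(z-o[2])/d[2]
def wproj(X):
    p,R,_=cur();c=calibration("wrist");T=np.array(c["tool_from_camera"])
    v=np.linalg.inv(T)@np.r_[R.T@(np.array(X)-p),1];u=np.array(c["camera_matrix"])@v[:3];return u[:2]/u[2]
def crop(im,x0,y0,x1,y1,f,name):cv2.imwrite(f"pics/{name}.png",cv2.resize(im[y0:y1,x0:x1],None,fx=f,fy=f,interpolation=cv2.INTER_CUBIC))
E
python3 - <<'E'
from h import *
im=cv2.imread("pics/w16.png");crop(im,280,170,380,270,6,"w16c")
print(wproj([.697,.073,.108]),wproj([.697,.073,.0]),wproj([.697,.073,.03]))
E
```

```text
[325.89994405 234.4265085 ] [325.16182383 209.63572548] [325.32349263 215.06559465]
```

View pics/w16c.png

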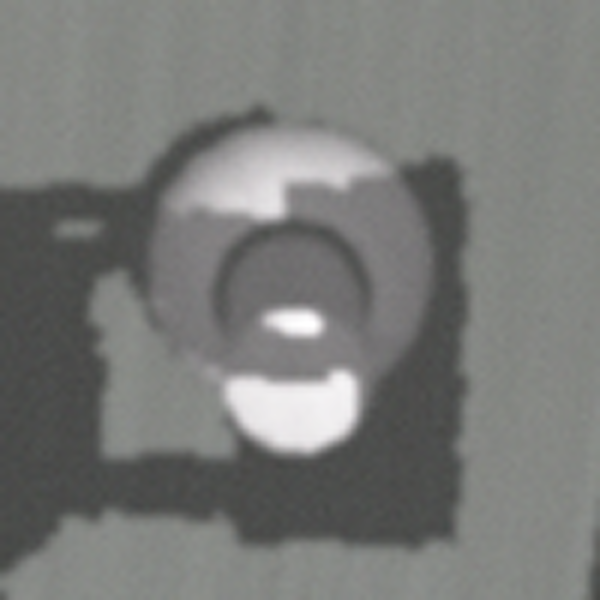

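Run:
```python
from h import *
t=wz((328.7,234.2),.108);print(t)
plan([t[0],t[1],.16],ori(5.5,0),1,grasp=True)
```

```text
[0.69929584 0.07341369 0.108     ]
4 rows
-0.001,0,0,0.75,0.06,-0.02,1
-0.001,0,0,0.75,0.06,-0.02,1
-0.001,0,0,0.75,0.06,-0.02,1
-0.001,0,0,0.75,0.06,-0.02,1
```

Call:
arm_command(targets=[0,0,0,0.6,0.06,-0.02,0.9,0,0,0,0.75,0.06,-0.02,0.8,0,0,0,0.75,0.06,0,0.7,0,0,0,0.75,0.04,0,0.6,0,0,0,0.5,0,0,0.6,0,0,0,0.2,0,0,0.6,0,0,0,0,0,0,0.6], newtons=12)

```text
time: 38.82
ee_pos: [0.7009, 0.0655, 0.1533]
eef_rot: [0.478, 0.517, -0.477, 0.525]
ft_force: [-0.3, 0.4, 0.1]
width: 0.0539
```

Run:
```python
from h import *
where()
snap("wrist","w17");print(wproj([.6993,.0734,.108]))
plan([.6993,.0734,.094],ori(5.5,0),.6,grasp=True)
```

```text
t 38.82 grasp [0.7009 0.0655 0.1503] th 5.0 tilt -0.4 roll 0.5 J [-0.44  0.58  0.41  1.36 -0.23  1.24  0.07] F [-0.3  0.4  0.1] w 0.0539
[318.06077879 261.43117742]
3 rows
-0.004,0.003,-0.004,0.76,-0.02,-0.11,0.6
-0.004,0.003,-0.004,0.76,-0.02,-0.11,0.6
-0.004,0.003,-0.004,0.76,-0.02,-0.11,0.6
```

View pics/w17.png

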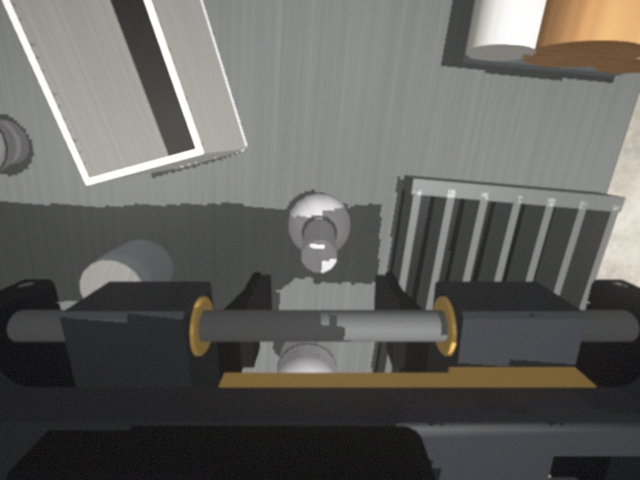

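Run:
```python
from h import *
crop(cv2.imread("pics/w17.png"),270,190,370,290,6,"w17c")
t=wz((320,258),.108);print(t)
plan([.7,.0745,.094],ori(5.5,0),.6,grasp=True)
```

```text
[0.70024784 0.07561135 0.108     ]
3 rows
-0.004,0.003,-0.004,0.76,-0.01,-0.13,0.6
-0.004,0.003,-0.004,0.76,-0.01,-0.12,0.6
-0.004,0.003,-0.004,0.76,-0.01,-0.12,0.6
```

View pics/w17c.png

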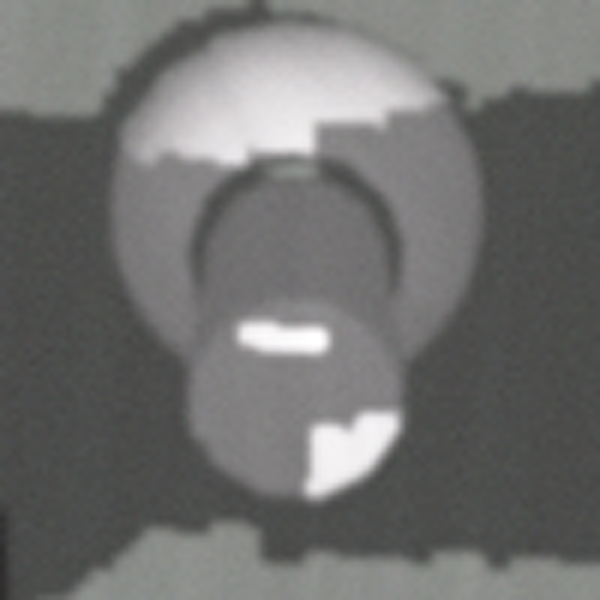

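Call:
arm_command(targets=[-0.008,0.006,-0.008,0.4,0,-0.2,0.6,0,0.003,0,0.6,0,-0.2,0.6,0,0,0,0.6,0,0,0.6,0,0,0,0.3,0,0,0.6,0,0,0,0,0,0,0.6])

```text
time: 39.28
ee_pos: [0.7033, 0.0766, 0.1095]
eef_rot: [0.479, 0.521, -0.473, 0.525]
ft_force: [-1.0, 0.5, -1.4]
width: 0.052
```

Run:
```python
from h import *
where()
plan([.7,.0755,.094],ori(5.5,0),.6,grasp=True)
snap("wrist","w18")
```

```text
t 39.28 grasp [0.7033 0.0766 0.1065] th 5.4 tilt 0.1 roll 0.6 J [-0.44  0.62  0.39  1.39 -0.25  1.16  0.08] F [-1.   0.5 -1.4] w 0.052
1 rows
-0.002,-0.002,-0.013,0.5,-0.14,0.03,0.6
```

View pics/w18.png

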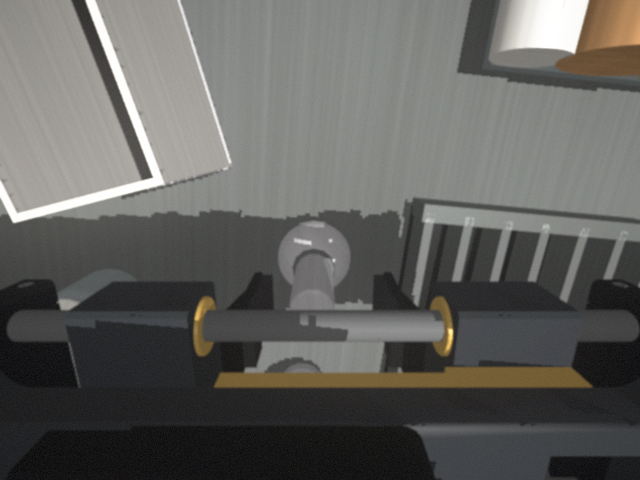

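Call:
arm_command(targets=[0,0,-0.013,0.25,-0.1,0,0.6,0,0,0,0.2,-0.06,0,0.6,0,0,0,0,0,0,0.6])

```text
time: 39.58
ee_pos: [0.7004, 0.0762, 0.1005]
eef_rot: [0.477, 0.523, -0.475, 0.523]
ft_force: [-1.8, -0.1, -0.4]
width: 0.0521
```

Run:
```python
from h import *
where()
im=snap("wrist","w19");crop(im,240,200,410,380,4,"w19c")
```

```text
t 39.58 grasp [0.7004 0.0762 0.0975] th 5.4 tilt 0.1 roll 0.1 J [-0.44  0.63  0.39  1.4  -0.25  1.16  0.08] F [-1.8 -0.1 -0.4] w 0.0521
```

View pics/w19c.png

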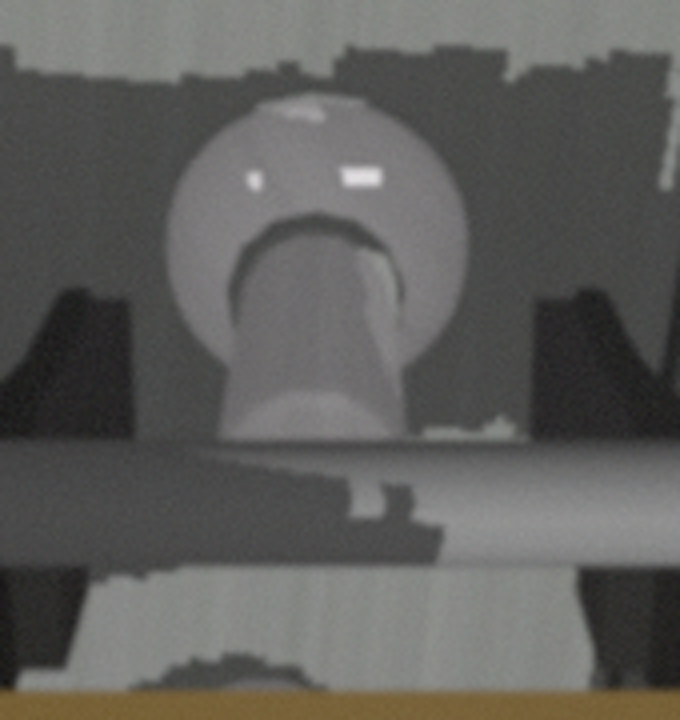

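Call:
arm_command(targets=[0,0,0,0.06,-0.1,0,0.6,0,0,0,0,0,0,0.5,0,0,0,0,0,0,0.4,0,0,0,0,0,0,0.32,0,0,0,0,0,0,0.28,0,0,0,0,0,0,0.2,0,0,0,0,0,0,0.1,0,0,0,0,0,0,0.1,0,0,0,0,0,0,0.1])

```text
time: 40.38
ee_pos: [0.6986, 0.0758, 0.101]
eef_rot: [0.478, 0.522, -0.474, 0.524]
ft_force: [-0.1, 0.0, 0.4]
width: 0.0217
```

Run:
```python
from h import *
where()
im=snap("wrist","w20");crop(im,240,200,410,380,4,"w20c")
```

```text
t 40.38 grasp [0.6986 0.0758 0.098 ] th 5.4 tilt 0.1 roll 0.3 J [-0.44  0.62  0.39  1.41 -0.25  1.15  0.08] F [-0.1  0.   0.4] w 0.0217
```

View pics/w20c.png

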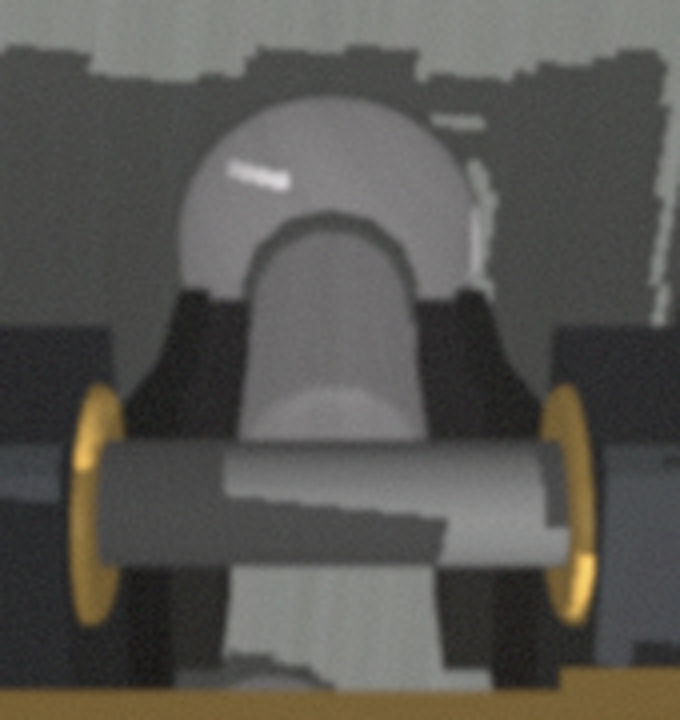

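Call:
arm_command(targets=[0,0,0,0,0,0,0.1,0,0,0,-0.2,0,0,0.1,0,0,0,-0.5,0,0,0.1,0,0,0,-0.8,0,0,0.1,0,0,0,-0.8,0,0,0.1,0,0,0,-0.8,0,0,0.1,0,0,0,-0.8,0,0,0.1,0,0,0,-0.8,0,0,0.1,0,0,0,-0.8,0,0,0.1,0,0,0,-0.5,0,0,0.1], newtons=20)

```text
time: 41.27
ee_pos: [0.6952, 0.0748, 0.2597]
eef_rot: [0.476, 0.524, -0.476, 0.522]
ft_force: [-0.1, -0.4, -1.8]
width: 0.0214
```

```bash
cat >> h.py <<'E'
def pot(im,x,y,z,thr=190,cam="top"):
    hsv=cv2.cvtColor(im,cv2.COLOR_BGR2HSV)
    m=((hsv[...,2]>thr)&(hsv[...,1]<40)).astype(np.uint8)
    cs,_=cv2.findContours(m,cv2.RETR_EXTERNAL,cv2.CHAIN_APPROX_NONE)
    c=max([c for c in cs if abs(cv2.pointPolygonTest(c,(x,y),True))<45],key=lambda c:cv2.contourArea(cv2.convexHull(c)))
    f=(lambda p:onz("top",p,z)) if cam=="top" else (lambda p:wz(p,z))
    r=cv2.minAreaRect(c);P=np.array([f(p)[:2] for p in cv2.boxPoints(r)])
    # rectangle in world coordinates
    Q=np.array([f(p[0])[:2] for p in cv2.convexHull(c)],np.float32);w=cv2.minAreaRect(Q*1000)
    L=w[1];a=w[2] if L[0]>L[1] else w[2]+90
    print("pot centre",np.round(w[0],1),"size",np.round(L,1),"long axis deg",round(a,1),"=> th",round((a-90+90)%180-90,1))
    return np.array(w[0])/1000,a
E
python3 - <<'E'
from h import *
where()
im=snap("top","t20")
pot(im,403,213,.08);pot(cv2.imread("pics/t8.png"),232,195,.112)
snap("wrist","w21")
E
```

```text
t 41.27 grasp [0.6952 0.0748 0.2567] th 5.4 tilt 0.1 roll -0.1 J [-0.45  0.52  0.43  1.23 -0.21  1.44  0.05] F [-0.1 -0.4 -1.8] w 0.0214
pot centre [ 550.6 -218. ] size [133.3  69.2] long axis deg 85.1 => th -4.9
pot centre [580.7 179.1] size [ 70.1 134.8] long axis deg 109.4 => th 19.4
```

View pics/t20.png

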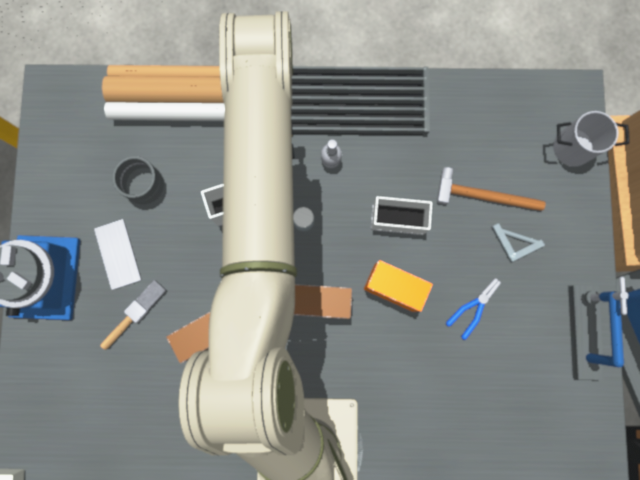

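View pics/w21.png

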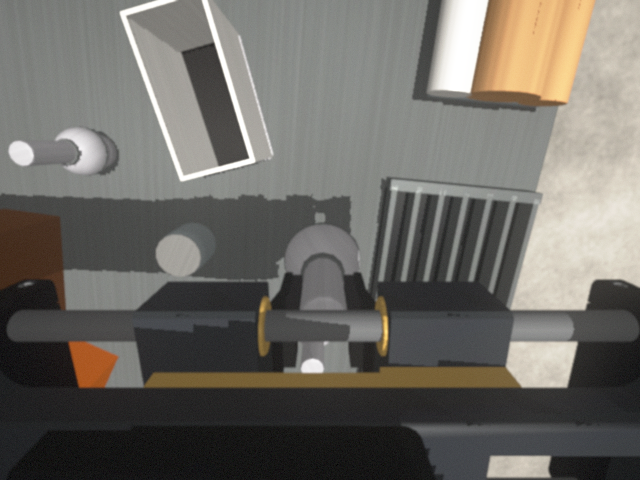

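Run:
```python
from h import *
plan([.548,-.249,.265],ori(-4.9,0),.1,grasp=True,vmax=20)
```

```text
18 rows
0.013,-0,-0,-0.02,-0.39,0.69,0.1
0.013,-0,-0,-0.02,-0.39,0.69,0.1
0.013,-0,-0,-0.02,-0.38,0.69,0.1
0.013,-0,-0,-0.02,-0.37,0.7,0.1
0.013,-0,-0,-0.02,-0.37,0.7,0.1
0.013,-0,-0,-0.02,-0.36,0.7,0.1
0.013,-0,-0,-0.02,-0.35,0.71,0.1
0.013,-0,-0,-0.02,-0.35,0.71,0.1
0.013,-0,-0,-0.02,-0.34,0.71,0.1
0.013,-0,-0,-0.02,-0.33,0.72,0.1
0.013,-0,-0,-0.02,-0.32,0.72,0.1
0.013,-0,-0,-0.02,-0.32,0.72,0.1
0.013,-0,-0,-0.02,-0.31,0.73,0.1
0.013,-0,-0,-0.02,-0.3,0.73,0.1
0.013,-0,-0,-0.02,-0.3,0.73,0.1
0.013,-0,-0,-0.02,-0.29,0.74,0.1
0.013,-0,-0,-0.02,-0.28,0.74,0.1
0.013,-0,-0,-0.02,-0.27,0.74,0.1
```

Call:
arm_command(targets=[0.013,0,0,-0.1,-0.2,0.4,0.1,0.013,0,0,-0.05,-0.36,0.6,0.1,0.013,0,0,-0.05,-0.36,0.65,0.1,0.013,0,0,-0.02,-0.36,0.65,0.1,0.013,0,0,-0.02,-0.36,0.65,0.1,0.013,0,0,-0.02,-0.36,0.65,0.1,0.013,0,0,-0.02,-0.35,0.66,0.1,0.013,0,0,-0.02,-0.35,0.66,0.1,0.013,0,0,-0.02,-0.34,0.66,0.1,0.013,0,0,-0.02,-0.33,0.66,0.1,0.013,0,0,-0.02,-0.32,0.66,0.1,0.013,0,0,-0.02,-0.32,0.6,0.1])

```text
time: 42.37
ee_pos: [0.5892, -0.1286, 0.2603]
eef_rot: [-0.506, -0.495, 0.513, -0.487]
ft_force: [1.1, -1.2, -1.1]
width: 0.0213
```

Run:
```python
from h import *
where()
plan([.548,-.249,.265],ori(-4.9,0),.1,grasp=True,vmax=20)
```

```text
t 42.37 grasp [ 0.5892 -0.1286  0.2573] th -2.1 tilt 0.0 roll -0.9 J [-0.28  0.31  0.53  1.51 -0.15  1.38  0.22] F [ 1.1 -1.2 -1.1] w 0.0213
7 rows
0.009,-0,0.003,-0.04,-0.21,0.7,0.1
0.009,-0,0.003,-0.04,-0.21,0.7,0.1
0.009,-0,0.003,-0.04,-0.2,0.7,0.1
0.009,-0,0.003,-0.04,-0.2,0.7,0.1
0.009,-0,0.003,-0.04,-0.19,0.7,0.1
0.009,-0,0.003,-0.04,-0.19,0.7,0.1
0.009,-0,0.003,-0.04,-0.18,0.7,0.1
```

Call:
arm_command(targets=[0.008,0,0.003,-0.03,-0.2,0.6,0.1,0.008,0,0.003,-0.03,-0.2,0.62,0.1,0.008,0,0.003,-0.03,-0.19,0.62,0.1,0.008,0,0.003,-0.03,-0.19,0.62,0.1,0.008,0,0.003,-0.03,-0.18,0.6,0.1,0.006,0,0.003,-0.03,-0.18,0.5,0.1,0,0,0,0,-0.1,0.3,0.1,0,0,0,0,0,0,0.1])

```text
time: 43.03
ee_pos: [0.5464, -0.2383, 0.2664]
eef_rot: [0.521, 0.478, -0.52, 0.479]
ft_force: [-0.2, -0.3, -1.3]
width: 0.0214
```

Run:
```python
from h import *
where()
im=snap("wrist","w22");snap("top","t22")
plan([.548,-.249,.2],ori(-4.9,0),.1,grasp=True,vmax=20)
```

```text
t 43.03 grasp [ 0.5464 -0.2383  0.2634] th -4.8 tilt -0.1 roll 0.1 J [-0.15  0.28  0.6   1.54 -0.16  1.37  0.38] F [-0.2 -0.3 -1.3] w 0.0214
4 rows
0.001,0,-0,0.63,0.02,0.13,0.1
0.001,0,-0,0.63,0.02,0.13,0.1
0.001,0,-0,0.63,0.02,0.13,0.1
0.001,0,-0,0.63,0.02,0.13,0.1
```

View pics/w22.png

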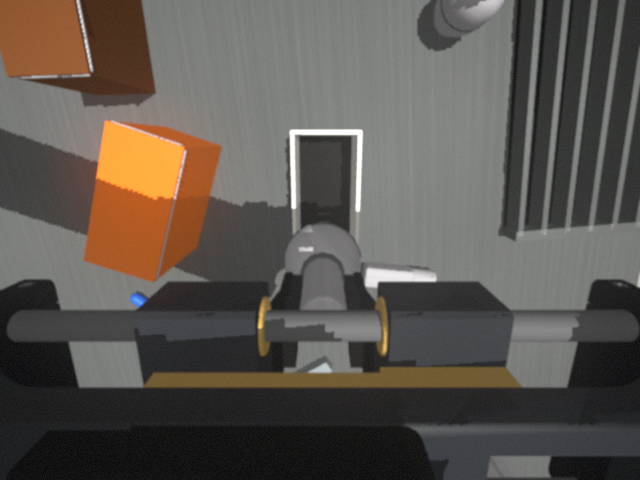

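View pics/t22.png

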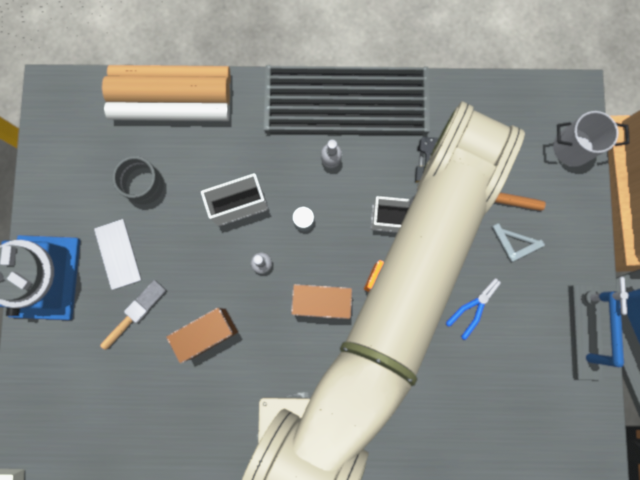

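Run:
```python
from h import *
crop(cv2.imread("pics/w22.png"),270,110,390,230,5,"w22c")
a=wz((291,131),.08);b=wz((362,131),.08);print(a,b,(a+b)/2,np.linalg.norm(a-b))
c=np.array([.5506,-.218]);th=np.radians(-4.9);e=np.array([-np.sin(th),np.cos(th)]);print("pred end mid",c+e*.065)
```

```text
[ 0.52652283 -0.14829565  0.08      ] [ 0.59179717 -0.1536135   0.08      ] [ 0.55916    -0.15095458  0.08      ] 0.0654906002324389
pred end mid [ 0.5561521  -0.15323756]
```

View pics/w22c.png

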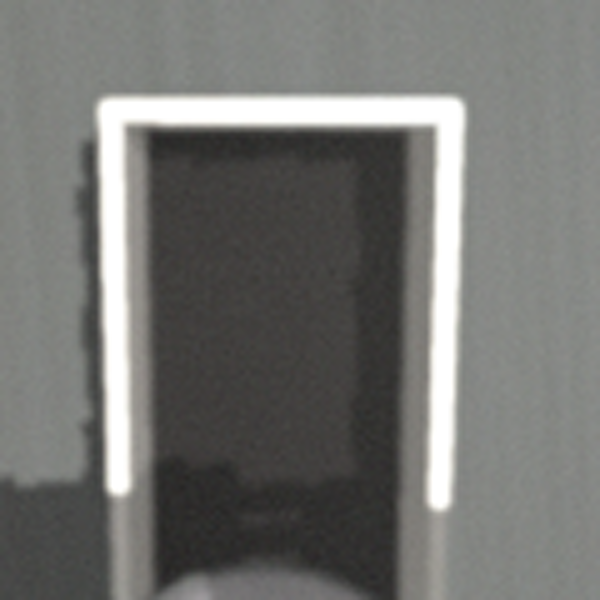

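Call:
arm_command(targets=[0,0,0,0.4,0.03,0.12,0.1,0,0,0,0.6,0.03,0.12,0.1,0,0,0,0.6,0.03,0.1,0.1,0,0,0,0.4,0,0.05,0.1,0,0,0,0,0,0,0.1])

```text
time: 43.55
ee_pos: [0.5521, -0.241, 0.2116]
eef_rot: [0.519, 0.481, -0.517, 0.482]
ft_force: [-0.2, 0.1, -1.3]
width: 0.0213
```

Run:
```python
from h import *
where()
im=snap("wrist","w23")
plan([.5489,-.2484,.2],ori(-4.9,0),.1,grasp=True,vmax=20)
```

```text
t 43.55 grasp [ 0.5521 -0.241   0.2086] th -4.2 tilt 0.1 roll 0.1 J [-0.13  0.33  0.58  1.6  -0.19  1.27  0.41] F [-0.2  0.1 -1.3] w 0.0213
1 rows
0.017,-0.002,-0.003,0.38,-0.12,0.31,0.1
```

View pics/w23.png

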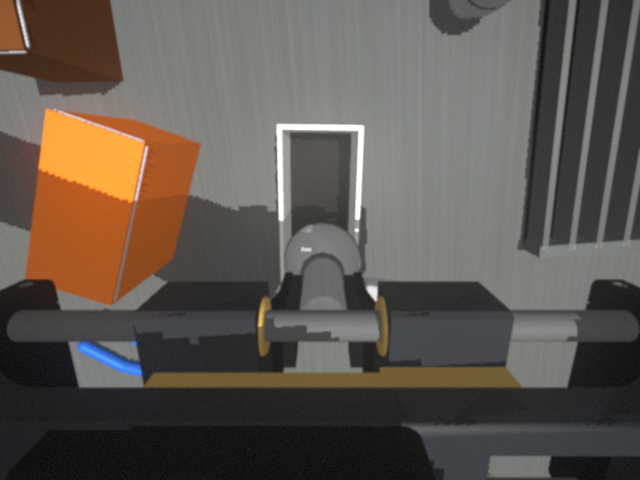

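Call:
arm_command(targets=[0.015,0,0,0.2,-0.06,0.15,0.1,0,0,0,0.1,-0.04,0.14,0.1,0,0,0,0,0,0,0.1])

```text
time: 43.85
ee_pos: [0.5502, -0.2476, 0.2053]
eef_rot: [0.522, 0.478, -0.519, 0.479]
ft_force: [0.3, 0.2, -1.8]
width: 0.0215
```

Run:
```python
from h import *
where()
im=snap("wrist","w24");crop(im,240,100,400,300,3,"w24c")
plan([.5489,-.2484,.2],ori(-4.9,0),.1,grasp=True,vmax=20)
```

```text
t 43.85 grasp [ 0.5502 -0.2476  0.2023] th -4.8 tilt 0.1 roll 0.2 J [-0.12  0.34  0.59  1.61 -0.2   1.26  0.42] F [ 0.3  0.2 -1.8] w 0.0215
1 rows
0.003,-0.002,-0.005,0.1,-0.05,0.05,0.1
```

View pics/w24c.png

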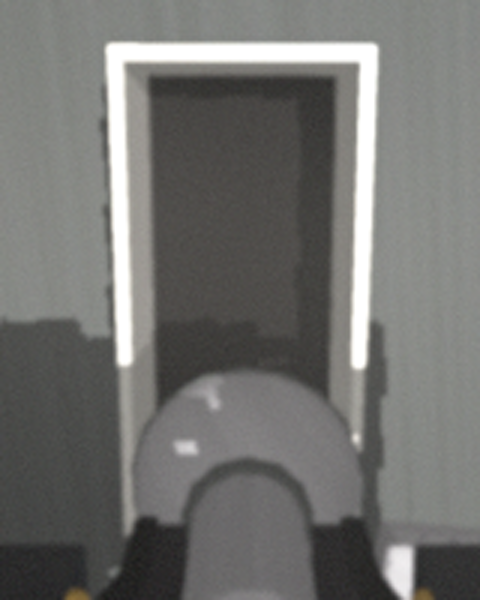

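Call:
arm_command(targets=[0,0,-0.005,0.2,-0.05,0.04,0.1,0,0,0,0.4,-0.01,0,0.1,0,0,0,0.5,0,0,0.1,0,0,0,0.5,0,0,0.1,0,0,0,0.5,0,0,0.1,0,0,0,0.4,0,0,0.1,0,0,0,0.2,0,0,0.1,0,0,0,0,0,0,0.1])

```text
time: 44.57
ee_pos: [0.5485, -0.2478, 0.1312]
eef_rot: [0.521, 0.479, -0.52, 0.478]
ft_force: [0.5, -0.2, -2.0]
width: 0.0215
```

Run:
```python
from h import *
where()
plan([.5489,-.2484,.106],ori(-4.9,0),.1,grasp=True,vmax=20)
```

```text
t 44.57 grasp [ 0.5486 -0.2478  0.1282] th -4.8 tilt 0.1 roll 0.0 J [-0.1   0.41  0.56  1.69 -0.24  1.12  0.45] F [ 0.5 -0.2 -2. ] w 0.0215
2 rows
0.002,-0.001,-0,0.44,0.01,0.01,0.1
0.002,-0.001,-0,0.44,0.01,0.01,0.1
```

Call:
arm_command(targets=[0,0,0,0.2,0,0,0.1,0,0,0,0.2,0,0,0.1,0,0,0,0.2,0,0,0.1,0,0,0,0,0,0,0.1])

```text
time: 44.9
ee_pos: [0.549, -0.2478, 0.1153]
eef_rot: [0.521, 0.479, -0.519, 0.479]
ft_force: [0.1, -0.1, -2.3]
width: 0.0214
```

Run:
```python
from h import *
where()
```

```text
t 44.9 grasp [ 0.549  -0.2478  0.1123] th -4.7 tilt 0.1 roll 0.1 J [-0.1   0.42  0.56  1.7  -0.25  1.09  0.46] F [ 0.1 -0.1 -2.3] w 0.0214
```

Call:
arm_command(targets=[0,0,0,0.1,0,0,0.1,0,0,0,0.08,0,0,0.1])

```text
time: 45.07
ee_pos: [0.5495, -0.248, 0.111]
eef_rot: [0.521, 0.479, -0.519, 0.479]
ft_force: [-0.1, 0.8, -1.5]
width: 0.0216
```

Call:
arm_command(targets=[0,0,0,0.07,0,0,0.1,0,0,0,0,0,0,0.1])

```text
time: 45.23
ee_pos: [0.5496, -0.248, 0.1091]
eef_rot: [0.521, 0.478, -0.519, 0.479]
ft_force: [-0.6, -0.6, -2.1]
width: 0.0213
```

Run:
```python
from h import *
where()
```

```text
t 45.23 grasp [ 0.5496 -0.248   0.1061] th -4.7 tilt 0.1 roll 0.2 J [-0.09  0.43  0.56  1.71 -0.26  1.08  0.46] F [-0.6 -0.6 -2.1] w 0.0213
```

Call:
arm_command(targets=[0,0,0,0.07,0,0,0.1])

```text
time: 45.32
ee_pos: [0.5503, -0.2485, 0.1087]
eef_rot: [0.522, 0.478, -0.519, 0.48]
ft_force: [-5.6, 1.9, 25.1]
width: 0.0215
```

Call:
arm_command(targets=[0,0,0,0.06,0,0,0.1])

```text
time: 45.4
ee_pos: [0.5507, -0.249, 0.1089]
eef_rot: [0.522, 0.477, -0.519, 0.48]
ft_force: [-7.0, 3.0, 16.3]
width: 0.0213
```

Call:
arm_command(targets=[0,0,0,-0.02,0,0,0.1,0,0,0,0,0,0,0.35,0,0,0,0,0,0,0.5,0,0,0,0,0,0,0.55,0,0,0,0,0,0,0.55])

```text
time: 45.82
ee_pos: [0.5518, -0.2497, 0.1112]
eef_rot: [0.523, 0.476, -0.518, 0.481]
ft_force: [0.3, -0.3, 0.2]
width: 0.0401
```

Call:
arm_command(targets=[0,0,0,-0.3,0,0,0.55,0,0,0,-0.5,0,0,0.55,0,0,0,-0.8,0,0,0.55,0,0,0,-0.8,0,0,0.6,0,0,0,-0.8,0,0,0.8,0,0,0,-0.8,0,0,1,0,0,0,-0.6,0,0,1])

```text
time: 46.4
ee_pos: [0.5488, -0.2493, 0.2331]
eef_rot: [0.522, 0.477, -0.519, 0.48]
ft_force: [0.2, 0.1, -0.1]
width: 0.0648
```

Run:
```python
from h import *
where()
im=snap("wrist","w25");im=snap("side","s25");crop(im,320,200,460,320,5,"s25c")
```

```text
t 46.4 grasp [ 0.5488 -0.2493  0.2301] th -4.8 tilt 0.1 roll 0.3 J [-0.13  0.31  0.6   1.57 -0.18  1.31  0.41] F [ 0.2  0.1 -0.1] w 0.0648
```

View pics/w25.png

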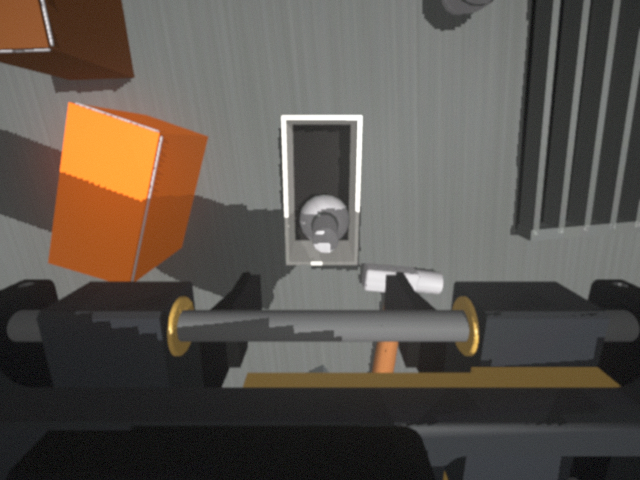

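View pics/s25c.png

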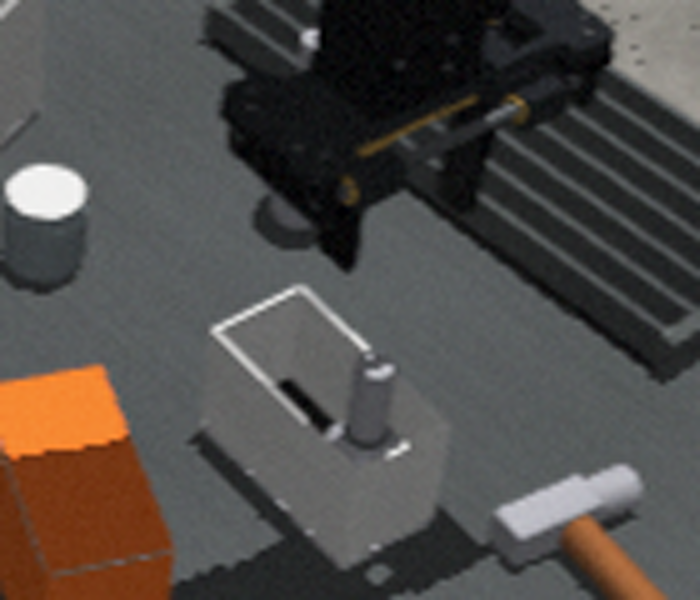

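Run:
```python
from sim import *
q0=read_state()["joint_positions"]
qq=go(q0,np.array([.434,.114,.24]),ori(10,0),15);print(qq.round(2))
q2=go(qq,np.array([.434,.114,.095]),ori(10,0),6);print(q2.round(2))
qq=go(qq,np.array([.553,-.187,.265]),ori(-5,0),15);print(qq.round(2))
plan([.434,.110,.24],ori(10,0),1,grasp=True,vmax=22)
```

```text
[-0.61 -0.06  0.24  1.9   0.01  1.3  -0.19]
[-0.6   0.1   0.25  2.07 -0.03  0.98 -0.15]
[-0.23  0.25  0.58  1.56 -0.14  1.37  0.27]
18 rows
-0.018,0,-0.001,-0.02,-0.32,-0.78,1
-0.018,0,-0.001,-0.02,-0.31,-0.78,1
-0.018,0,-0.001,-0.02,-0.3,-0.78,1
-0.018,0,-0.001,-0.02,-0.29,-0.79,1
-0.018,0,-0.001,-0.02,-0.28,-0.79,1
-0.018,0,-0.001,-0.02,-0.27,-0.8,1
-0.018,0,-0.001,-0.02,-0.26,-0.8,1
-0.018,0,-0.001,-0.02,-0.24,-0.8,1
-0.018,0,-0.001,-0.02,-0.23,-0.81,1
-0.018,0,-0.001,-0.02,-0.22,-0.81,1
-0.018,0,-0.001,-0.02,-0.21,-0.81,1
-0.018,0,-0.001,-0.02,-0.2,-0.82,1
-0.018,0,-0.001,-0.02,-0.19,-0.82,1
-0.018,0,-0.001,-0.02,-0.17,-0.82,1
-0.018,0,-0.001,-0.02,-0.16,-0.82,1
-0.018,0,-0.001,-0.02,-0.15,-0.83,1
-0.018,0,-0.001,-0.02,-0.14,-0.83,1
-0.018,0,-0.001,-0.02,-0.13,-0.83,1
```

Call:
arm_command(targets=[-0.018,0,0,-0.1,-0.3,-0.7,1,-0.018,0,0,-0.05,-0.3,-0.73,1,-0.018,0,0,-0.05,-0.28,-0.73,1,-0.018,0,0,-0.05,-0.27,-0.73,1,-0.018,0,0,-0.02,-0.26,-0.73,1,-0.018,0,0,-0.02,-0.25,-0.73,1,-0.018,0,0,-0.02,-0.24,-0.73,1,-0.018,0,0,-0.02,-0.23,-0.73,1,-0.018,0,0,-0.02,-0.21,-0.74,1,-0.018,0,0,-0.02,-0.2,-0.74,1,-0.018,0,0,-0.02,-0.2,-0.74,1,-0.018,0,0,-0.02,-0.2,-0.74,1])

```text
time: 47.5
ee_pos: [0.4719, -0.0262, 0.2472]
eef_rot: [0.48, 0.517, -0.477, 0.524]
ft_force: [-0.5, -0.0, -0.4]
width: 0.0869
```

Run:
```python
from h import *
where()
plan([.434,.110,.24],ori(10,0),1,grasp=True,vmax=22)
```

```text
t 47.5 grasp [ 0.4719 -0.0262  0.2442] th 4.8 tilt -0.3 roll 0.6 J [-0.45 -0.04  0.4   1.87  0.02  1.29  0.03] F [-0.5 -0.  -0.4] w 0.0869
7 rows
-0.017,0.001,-0.002,0.02,-0.15,-0.79,1
-0.017,0.001,-0.002,0.02,-0.14,-0.8,1
-0.017,0.001,-0.002,0.02,-0.13,-0.8,1
-0.017,0.001,-0.002,0.02,-0.12,-0.8,1
-0.017,0.001,-0.002,0.02,-0.11,-0.8,1
-0.017,0.001,-0.002,0.02,-0.1,-0.8,1
-0.017,0.001,-0.002,0.02,-0.09,-0.8,1
```

Call:
arm_command(targets=[-0.017,0,0,0,-0.15,-0.7,1,-0.017,0,0,0,-0.14,-0.72,1,-0.017,0,-0.004,0,-0.13,-0.72,1,-0.017,0,-0.004,0,-0.12,-0.7,1,-0.017,0,-0.004,0,-0.11,-0.65,1,-0.017,0,0,0,-0.1,-0.5,1,-0.015,0,0,0,-0.05,-0.25,1,0,0,0,0,0,0,1])

```text
time: 48.17
ee_pos: [0.4348, 0.0847, 0.248]
eef_rot: [0.45, 0.543, -0.453, 0.546]
ft_force: [-0.4, 0.1, -0.1]
width: 0.0873
```

Run:
```python
from h import *
where()
im=snap("wrist","w26");crop(im,220,160,420,310,4,"w26c");print(wproj([.434,.114,.108]))
im=snap("top","t26");pot(im,403,213,.08);pot(im,232,197,.112)
```

```text
t 48.17 grasp [0.4348 0.0846 0.245 ] th 10.6 tilt -0.3 roll 0.0 J [-0.57 -0.09  0.26  1.92  0.03  1.31 -0.14] F [-0.4  0.1 -0.1] w 0.0873
[326.7273639  198.42296349]
pot centre [ 550.6 -218. ] size [133.3  69.2] long axis deg 85.1 => th -4.9
pot centre [304.2  88. ] size [655.5 164.6] long axis deg 17.3 => th -72.7
```

View pics/w26c.png

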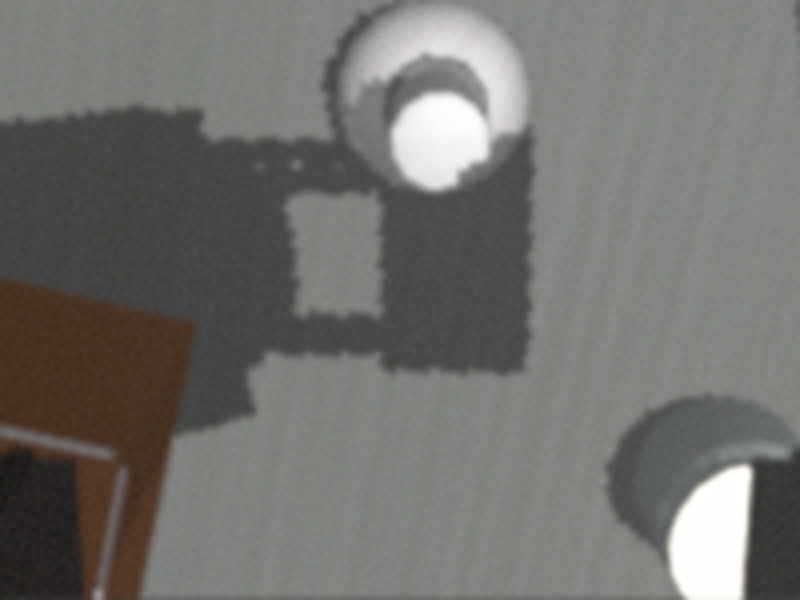

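Run:
```python
from h import *
t=wz((330,195),.108);print(t)
plan([t[0]-.001,t[1],.14],ori(10.5,0),.6,grasp=True)
```

```text
[0.43649138 0.11652521 0.108     ]
5 rows
-0,0.001,-0,0.84,0.05,-0.27,0.6
-0,0.001,-0,0.84,0.05,-0.27,0.6
-0,0.001,-0,0.84,0.05,-0.26,0.6
-0,0.001,-0,0.84,0.05,-0.26,0.6
-0,0.001,-0,0.84,0.05,-0.26,0.6
```

Call:
arm_command(targets=[0,0,0,0.5,0.05,-0.25,0.9,0,0,0,0.75,0.05,-0.27,0.8,0,0,0,0.75,0.05,-0.27,0.7,0,0,0,0.75,0.05,-0.27,0.6,0,0,0,0.6,0.04,-0.25,0.6,0,0,0,0.3,0,-0.1,0.6,0,0,0,0,0,0,0.6], newtons=12)

```text
time: 48.85
ee_pos: [0.439, 0.1122, 0.1543]
eef_rot: [0.456, 0.537, -0.456, 0.543]
ft_force: [0.2, -0.1, -0.5]
width: 0.0537
```

Run:
```python
from h import *
where()
im=snap("wrist","w27");crop(im,220,180,420,330,4,"w27c")
plan([.4358,.1175,.098],ori(10.5,0),.6,grasp=True)
```

```text
t 48.85 grasp [0.4391 0.1121 0.1513] th 9.7 tilt -0.4 roll 0.3 J [-0.59  0.02  0.24  2.02  0.    1.1  -0.19] F [ 0.2 -0.1 -0.5] w 0.0537
3 rows
-0.006,0.003,-0.002,0.72,-0.04,-0.09,0.6
-0.006,0.003,-0.002,0.72,-0.04,-0.08,0.6
-0.006,0.003,-0.002,0.72,-0.04,-0.08,0.6
```

View pics/w27c.png

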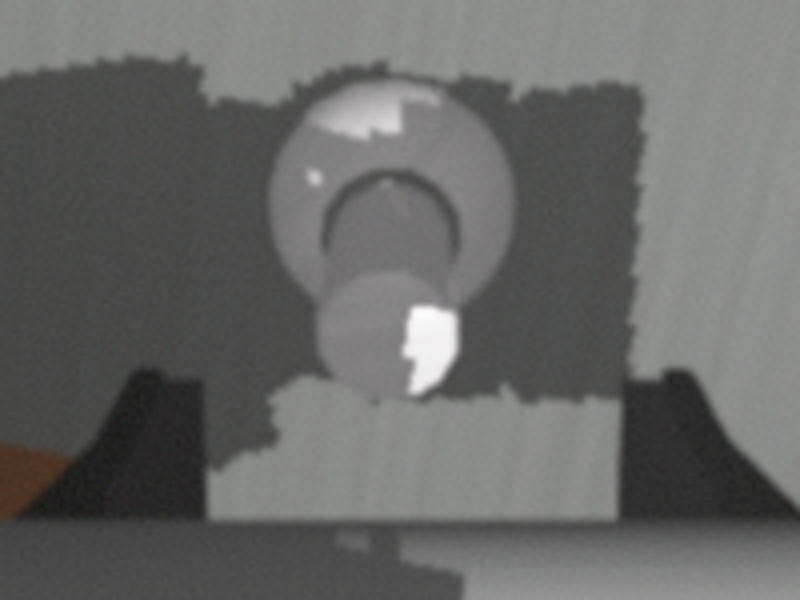

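Run:
```python
from h import *
t=wz((317,263.8),.108);print(t)
plan([t[0]-.0005,t[1],.1],ori(10.5,0),.6,grasp=True)
```

```text
[0.43644137 0.11770099 0.108     ]
3 rows
-0.006,0.003,-0.002,0.69,-0.04,-0.09,0.6
-0.006,0.003,-0.002,0.69,-0.03,-0.09,0.6
-0.006,0.003,-0.002,0.69,-0.03,-0.08,0.6
```

Call:
arm_command(targets=[-0.01,0.006,-0.006,0.4,-0.06,-0.1,0.6,-0.006,0.003,0,0.55,-0.06,-0.1,0.6,0,0,0,0.5,-0.02,-0.06,0.6,0,0,0,0.3,0,0,0.6,0,0,0,0,0,0,0.6])

```text
time: 49.32
ee_pos: [0.4377, 0.1164, 0.1124]
eef_rot: [0.456, 0.542, -0.451, 0.543]
ft_force: [0.2, -0.2, 0.3]
width: 0.0523
```

Run:
```python
from h import *
where()
im=snap("wrist","w28");crop(im,240,200,410,380,4,"w28c")
plan([.436,.1177,.098],ori(10.5,0),.6,grasp=True)
```

```text
t 49.32 grasp [0.4378 0.1164 0.1094] th 10.3 tilt 0.2 roll 0.4 J [-0.59  0.07  0.24  2.07 -0.02  1.   -0.16] F [ 0.2 -0.2  0.3] w 0.0523
1 rows
-0.006,-0.004,-0.009,0.48,-0.07,-0.06,0.6
```

View pics/w28c.png

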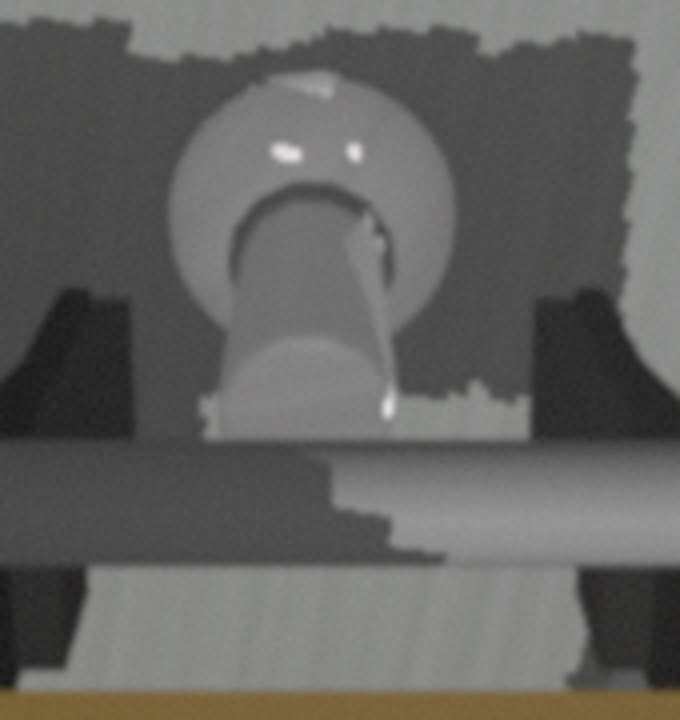

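Call:
arm_command(targets=[-0.006,-0.004,-0.009,0.22,-0.08,-0.04,0.6,0,0,0,0.2,-0.05,-0.02,0.6,0,0,0,0,0,0,0.6,0,0,0,0,0,0,0.5,0,0,0,0,0,0,0.4])

```text
time: 49.78
ee_pos: [0.4357, 0.1175, 0.1037]
eef_rot: [0.453, 0.543, -0.451, 0.544]
ft_force: [-0.0, -0.0, 0.6]
width: 0.0454
```

Run:
```python
from h import *
where()
im=snap("wrist","w29");crop(im,240,200,410,380,4,"w29c")
```

```text
t 49.78 grasp [0.4357 0.1175 0.1007] th 10.5 tilt 0.0 roll 0.1 J [-0.59  0.08  0.23  2.08 -0.02  0.98 -0.16] F [-0.  -0.   0.6] w 0.0454
```

View pics/w29c.png

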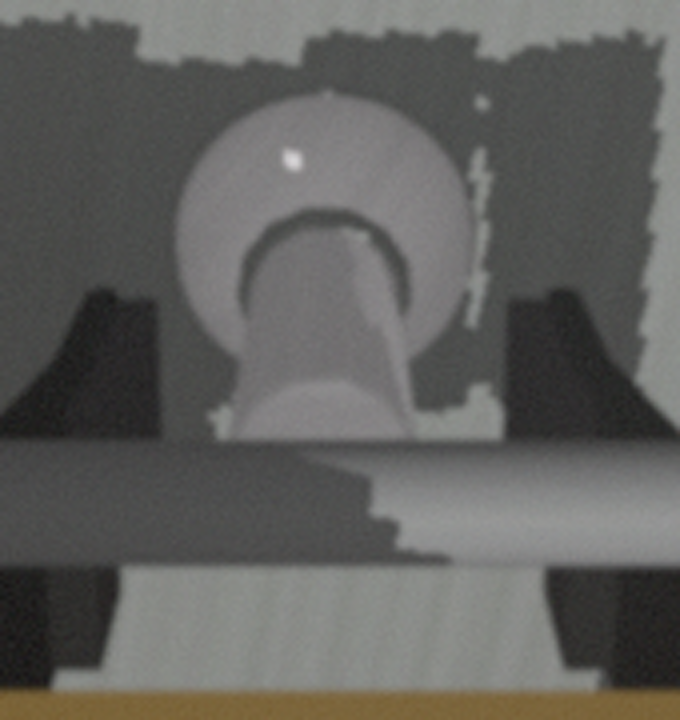

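Call:
arm_command(targets=[0,0,0,0.1,-0.03,0,0.4,0,0,0,0,0,0,0.32,0,0,0,0,0,0,0.28,0,0,0,0,0,0,0.2,0,0,0,0,0,0,0.1,0,0,0,0,0,0,0.1,0,0,0,0,0,0,0.1])

```text
time: 50.42
ee_pos: [0.4353, 0.1175, 0.1015]
eef_rot: [0.453, 0.543, -0.451, 0.544]
ft_force: [-0.2, 0.6, -0.4]
width: 0.0213
```

Run:
```python
from h import *
where()
```

```text
t 50.42 grasp [0.4353 0.1175 0.0985] th 10.5 tilt 0.0 roll 0.2 J [-0.59  0.08  0.23  2.08 -0.02  0.97 -0.16] F [-0.2  0.6 -0.4] w 0.0213
```

Call:
arm_command(targets=[0,0,0,0,0,0,0.1,0,0,0,-0.2,0,0,0.1,0,0,0,-0.5,0,0,0.1,0,0,0,-0.8,0,0,0.1,0,0,0,-0.8,0,0,0.1,0,0,0,-0.8,0,0,0.1,0,0,0,-0.8,0,0,0.1,0,0,0,-0.8,0,0,0.1,0,0,0,-0.8,0,0,0.1,0,0,0,-0.5,0,0,0.1], newtons=20)

```text
time: 51.25
ee_pos: [0.4316, 0.1156, 0.2568]
eef_rot: [0.45, 0.544, -0.454, 0.543]
ft_force: [0.4, 0.3, -1.5]
width: 0.0215
```

Run:
```python
from h import *
where()
im=snap("top","t30");pot(im,403,213,.08)
plan([.5541,-.1866,.265],ori(-4.9,0),.1,grasp=True,vmax=20)
```

```text
t 51.25 grasp [0.4316 0.1156 0.2538] th 10.5 tilt -0.1 roll -0.3 J [-0.6  -0.08  0.23  1.89  0.02  1.33 -0.2 ] F [ 0.4  0.3 -1.5] w 0.0215
pot centre [ 550.6 -218. ] size [133.3  69.2] long axis deg 85.1 => th -4.9
17 rows
0.02,0,0,-0.02,0.15,0.75,0.1
0.02,0,0,-0.02,0.16,0.75,0.1
0.02,0,0,-0.02,0.18,0.75,0.1
0.02,0,0,-0.02,0.19,0.74,0.1
0.02,0,0,-0.02,0.2,0.74,0.1
0.02,0,0,-0.02,0.21,0.74,0.1
0.02,0,0,-0.02,0.22,0.73,0.1
0.02,0,0,-0.02,0.23,0.73,0.1
0.02,0,0,-0.02,0.25,0.73,0.1
0.02,0,0,-0.02,0.26,0.72,0.1
0.02,0,0,-0.02,0.27,0.72,0.1
0.02,0,0,-0.02,0.28,0.71,0.1
0.02,0,0,-0.02,0.29,0.71,0.1
0.02,0,0,-0.02,0.3,0.71,0.1
0.02,0,0,-0.02,0.31,0.7,0.1
0.02,0,0,-0.02,0.32,0.7,0.1
0.02,0,0,-0.02,0.34,0.69,0.1
```

View pics/t30.png

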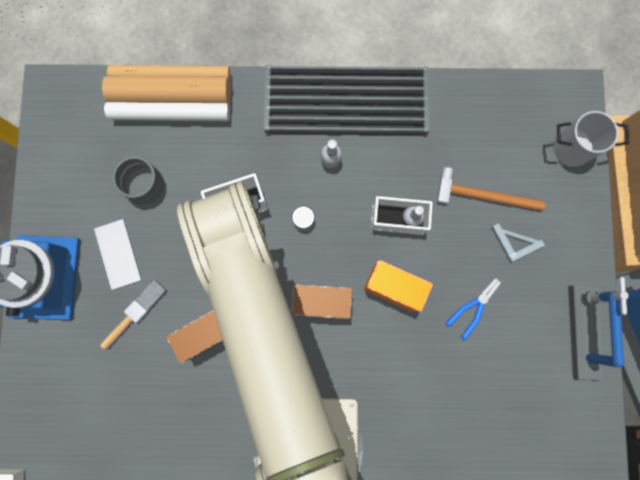

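Call:
arm_command(targets=[0.02,0,0,-0.1,0.1,0.4,0.1,0.02,0,0,-0.05,0.15,0.6,0.1,0.02,0,0,-0.05,0.16,0.68,0.1,0.02,0,0,-0.02,0.18,0.68,0.1,0.02,0,0,-0.02,0.19,0.68,0.1,0.02,0,0,-0.02,0.2,0.68,0.1,0.02,0,0,-0.02,0.21,0.68,0.1,0.02,0,0,-0.02,0.22,0.67,0.1,0.02,0,0,-0.02,0.23,0.67,0.1,0.02,0,0,-0.02,0.24,0.67,0.1,0.02,0,0,-0.02,0.25,0.66,0.1,0.02,0,0,-0.02,0.25,0.6,0.1])

```text
time: 52.3
ee_pos: [0.5082, -0.0981, 0.2605]
eef_rot: [-0.503, -0.493, 0.514, -0.49]
ft_force: [0.5, -0.7, -1.8]
width: 0.0214
```

Run:
```python
from h import *
where()
plan([.5541,-.1866,.265],ori(-4.9,0),.1,grasp=True,vmax=20)
```

```text
t 52.3 grasp [ 0.5081 -0.0981  0.2575] th -2.0 tilt -0.5 roll -0.8 J [-0.36  0.09  0.49  1.73 -0.03  1.35  0.1 ] F [ 0.5 -0.7 -1.8] w 0.0214
5 rows
0.013,0.002,0.003,-0.06,0.39,0.7,0.1
0.013,0.002,0.003,-0.06,0.4,0.69,0.1
0.013,0.002,0.003,-0.06,0.41,0.69,0.1
0.013,0.002,0.003,-0.06,0.41,0.68,0.1
0.013,0.002,0.003,-0.06,0.42,0.68,0.1
```

Call:
arm_command(targets=[0.013,0.002,0.003,-0.06,0.37,0.62,0.1,0.013,0.002,0.003,-0.06,0.38,0.62,0.1,0.013,0.002,0.003,-0.06,0.38,0.6,0.1,0.013,0.002,0.003,-0.03,0.35,0.55,0.1,0.01,0,0,0,0.2,0.35,0.1,0,0,0,0,0,0,0.1])

```text
time: 52.8
ee_pos: [0.5446, -0.1873, 0.2616]
eef_rot: [-0.52, -0.474, 0.531, -0.473]
ft_force: [-0.5, -0.1, -1.9]
width: 0.0213
```

Run:
```python
from h import *
where()
im=snap("wrist","w31");im=snap("top","t31")
plan([.5541,-.1866,.205],ori(-4.9,0),.1,grasp=True,vmax=20)
```

```text
t 52.8 grasp [ 0.5446 -0.1874  0.2586] th -6.0 tilt -0.6 roll -0.6 J [-0.23  0.24  0.57  1.59 -0.12  1.36  0.25] F [-0.5 -0.1 -1.9] w 0.0213
3 rows
-0.007,0.004,0.005,0.71,0.14,0,0.1
-0.007,0.004,0.005,0.71,0.14,0,0.1
-0.007,0.004,0.005,0.71,0.13,0.01,0.1
```

View pics/w31.png

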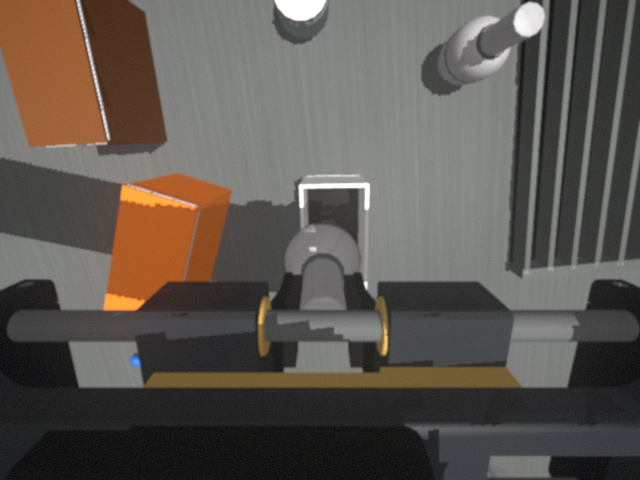

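View pics/t31.png

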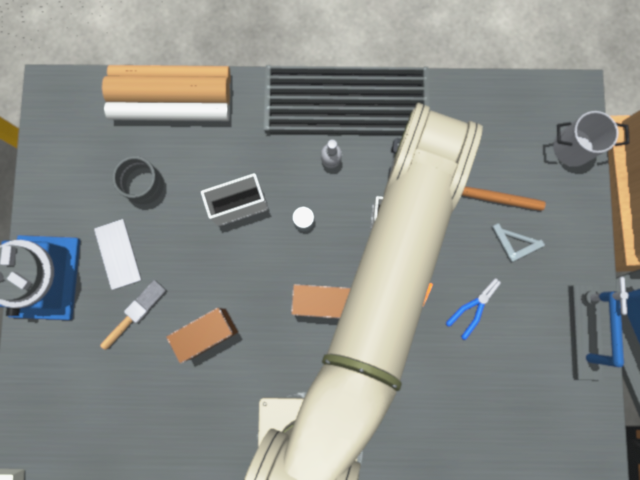

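Call:
arm_command(targets=[-0.007,0.006,0.006,0.4,0.13,0,0.1,-0.007,0.006,0.006,0.6,0.13,0,0.1,-0.007,0,0,0.6,0.1,0,0.1,0,0,0,0.3,0.03,0,0.1,0,0,0,0,0,0,0.1])

```text
time: 53.32
ee_pos: [0.5542, -0.1814, 0.2101]
eef_rot: [0.52, 0.482, -0.518, 0.479]
ft_force: [-0.6, 0.8, -1.9]
width: 0.0212
```

Run:
```python
from h import *
where()
im=snap("wrist","w32");crop(im,240,120,400,320,3,"w32c")
plan([.5541,-.1866,.2],ori(-4.9,0),.1,grasp=True,vmax=20)
```

```text
t 53.32 grasp [ 0.5542 -0.1814  0.2071] th -4.4 tilt 0.3 roll -0.0 J [-0.22  0.28  0.55  1.65 -0.16  1.26  0.29] F [-0.6  0.8 -1.9] w 0.0212
1 rows
0.011,-0.006,0.001,0.31,0.01,0.21,0.1
```

View pics/w32c.png

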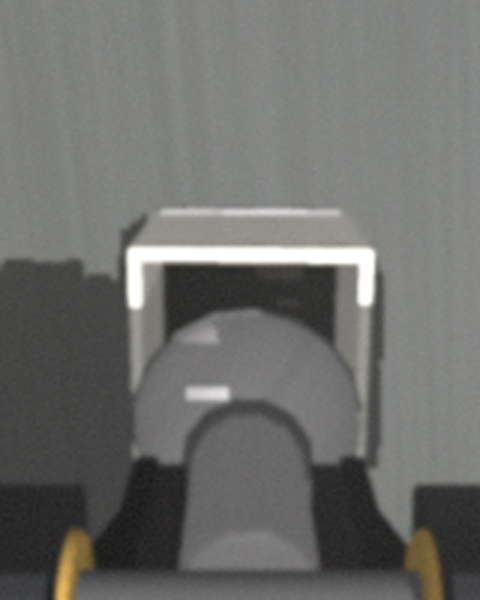

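Run:
```python
from h import *
print(wz((323.8,202.7),.08),"pred end mid by tool frame",.5515+.0055,-.2175+.0648)
```

```text
[ 0.55837087 -0.15232417  0.08      ] pred end mid by tool frame 0.5569999999999999 -0.1527
```

Call:
arm_command(targets=[0.01,-0.006,0,0.1,0.02,0.1,0.1,0,0,0,0.1,0.01,0.09,0.1,0,0,0,0,0,0,0.1])

```text
time: 53.62
ee_pos: [0.5551, -0.1858, 0.2068]
eef_rot: [0.521, 0.478, -0.52, 0.479]
ft_force: [-0.3, 0.4, -1.3]
width: 0.0216
```

Run:
```python
from h import *
where()
plan([.5541,-.1866,.125],ori(-4.9,0),.1,grasp=True,vmax=20)
```

```text
t 53.62 grasp [ 0.5551 -0.1858  0.2038] th -4.8 tilt -0.0 roll 0.1 J [-0.22  0.29  0.56  1.65 -0.16  1.25  0.29] F [-0.3  0.4 -1.3] w 0.0216
4 rows
0,0,-0,0.79,-0.01,0.01,0.1
0,0,-0,0.79,-0.01,0.01,0.1
0,0,-0,0.79,-0.01,0.01,0.1
0,0,-0,0.79,-0.01,0.01,0.1
```

Call:
arm_command(targets=[0,0,0,0.3,-0.02,0.02,0.1,0,0,0,0.5,0,0.01,0.1,0,0,0,0.6,0,0,0.1,0,0,0,0.6,0,0,0.1,0,0,0,0.5,0,0,0.1,0,0,0,0.3,0,0,0.1,0,0,0,0.2,0,0,0.1,0,0,0,0,0,0,0.1])

```text
time: 54.28
ee_pos: [0.5547, -0.1871, 0.1255]
eef_rot: [0.522, 0.477, -0.52, 0.479]
ft_force: [-0.5, 0.6, -0.1]
width: 0.0216
```

Run:
```python
from h import *
where()
```

```text
t 54.28 grasp [ 0.5547 -0.1871  0.1225] th -4.9 tilt -0.0 roll 0.2 J [-0.19  0.37  0.54  1.74 -0.21  1.09  0.33] F [-0.5  0.6 -0.1] w 0.0216
```

Call:
arm_command(targets=[0,0,0,0.2,0,0,0.1,0,0,0,0.15,0,0,0.1,0,0,0,0.05,0,0,0.1,0,0,0,0,0,0,0.1])

```text
time: 54.62
ee_pos: [0.5554, -0.1874, 0.1156]
eef_rot: [0.522, 0.477, -0.52, 0.48]
ft_force: [0.8, 0.6, -1.3]
width: 0.0216
```

Run:
```python
from h import *
where()
```

```text
t 54.62 grasp [ 0.5554 -0.1874  0.1126] th -4.9 tilt -0.0 roll 0.3 J [-0.19  0.38  0.53  1.75 -0.22  1.07  0.33] F [ 0.8  0.6 -1.3] w 0.0216
```

Call:
arm_command(targets=[0,0,-0.006,0.1,-0.04,0,0.1,0,0,0,0.06,-0.02,0,0.1,0,0,0,0,0,0,0.1])

```text
time: 54.87
ee_pos: [0.5544, -0.1874, 0.1121]
eef_rot: [0.521, 0.478, -0.52, 0.479]
ft_force: [-0.4, -0.1, -1.9]
width: 0.0216
```

Call:
arm_command(targets=[0,0,0,0.05,0,0,0.1])

```text
time: 54.95
ee_pos: [0.5546, -0.1875, 0.1111]
eef_rot: [0.521, 0.478, -0.52, 0.479]
ft_force: [-0.3, -0.6, -1.9]
width: 0.0213
```

Call:
arm_command(targets=[0,0,0,0.03,0,0,0.1])

```text
time: 55.03
ee_pos: [0.5546, -0.1875, 0.1103]
eef_rot: [0.521, 0.477, -0.52, 0.479]
ft_force: [-0.1, -0.1, -1.6]
width: 0.0211
```

Call:
arm_command(targets=[0,0,0,0.03,0,0,0.1])

```text
time: 55.12
ee_pos: [0.5547, -0.1875, 0.1096]
eef_rot: [0.521, 0.477, -0.52, 0.479]
ft_force: [-0.3, -0.2, -0.4]
width: 0.0212
```

Call:
arm_command(targets=[0,0,0,0.03,0,0,0.1])

```text
time: 55.2
ee_pos: [0.555, -0.1877, 0.1095]
eef_rot: [0.522, 0.477, -0.52, 0.479]
ft_force: [-3.3, -0.1, 10.6]
width: 0.0215
```

Gentle contact at about 10 N. Release and rise.

Call:
arm_command(targets=[0,0,0,0,0,0,0.1,0,0,0,0,0,0,0.35,0,0,0,0,0,0,0.5,0,0,0,0,0,0,0.55,0,0,0,0,0,0,0.55])

```text
time: 55.62
ee_pos: [0.5556, -0.188, 0.1103]
eef_rot: [0.522, 0.477, -0.52, 0.48]
ft_force: [0.1, -0.0, 0.5]
width: 0.0405
```

Call:
arm_command(targets=[0,0,0,-0.3,0,0,0.55,0,0,0,-0.5,0,0,0.55,0,0,0,-0.8,0,0,0.55,0,0,0,-0.8,0,0,0.6,0,0,0,-0.8,0,0,0.8,0,0,0,-0.8,0,0,1,0,0,0,-0.8,0,0,1,0,0,0,-0.6,0,0,1])

```text
time: 56.28
ee_pos: [0.5529, -0.188, 0.255]
eef_rot: [0.522, 0.477, -0.521, 0.479]
ft_force: [-0.1, 0.2, -0.3]
width: 0.0711
```

Run:
```python
from h import *
where()
im=snap("wrist","w35");im=snap("side","s35");crop(im,320,200,460,320,5,"s35c")
plan([.697,-.053,.275],ori(5,0),1,grasp=True,vmax=20)
```

```text
t 56.28 grasp [ 0.553 -0.188  0.252] th -5.0 tilt -0.0 roll 0.1 J [-0.22  0.25  0.57  1.59 -0.14  1.34  0.27] F [-0.1  0.2 -0.3] w 0.0711
10 rows
-0.022,0,-0.001,-0.08,0.52,-0.59,1
-0.022,0,-0.001,-0.09,0.53,-0.58,1
-0.022,0,-0.001,-0.09,0.54,-0.57,1
-0.022,0,-0.001,-0.09,0.55,-0.56,1
-0.022,0,-0.001,-0.09,0.56,-0.55,1
-0.022,0,-0.001,-0.09,0.57,-0.54,1
-0.022,0,-0.001,-0.09,0.58,-0.53,1
-0.022,0,-0.001,-0.09,0.59,-0.52,1
-0.022,0,-0.001,-0.09,0.6,-0.51,1
-0.022,0,-0.001,-0.09,0.61,-0.5,1
```

View pics/w35.png

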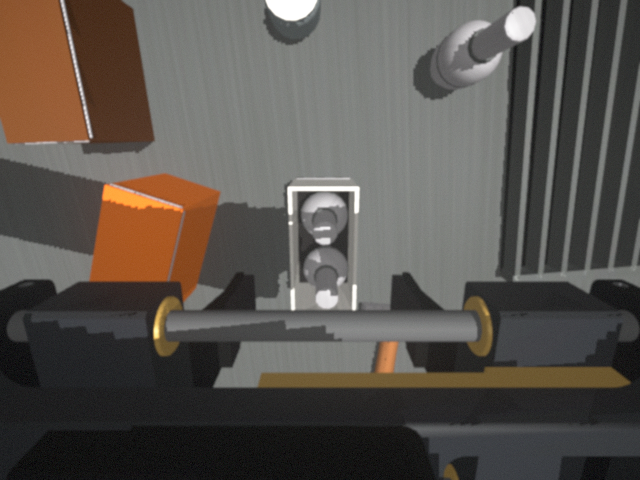

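View pics/s35c.png

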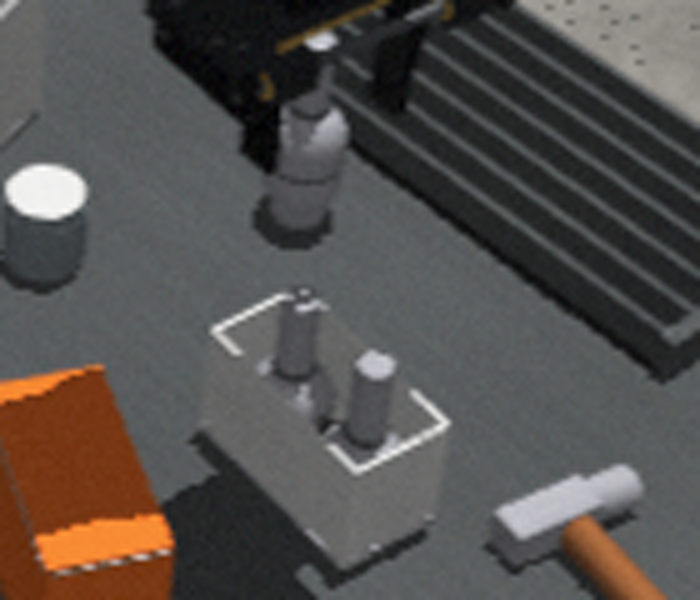

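Call:
arm_command(targets=[-0.02,0,0,-0.3,0.3,-0.3,1,-0.022,0,0,-0.15,0.48,-0.5,1,-0.022,0,0,-0.09,0.5,-0.53,1,-0.022,0,0,-0.09,0.52,-0.52,1,-0.022,0,0,-0.09,0.53,-0.5,1,-0.022,0,0,0,0.53,-0.5,1,-0.022,0,0,0,0.54,-0.5,1,-0.022,0,0,0,0.5,-0.45,1,-0.022,0,0,0,0.4,-0.35,1,0,0,0,0,0.1,-0.1,1,0,0,0,0,0,0,1])

```text
time: 57.3
ee_pos: [0.6677, -0.0808, 0.2798]
eef_rot: [0.483, 0.515, -0.481, 0.519]
ft_force: [-0.2, 0.2, -0.7]
width: 0.087
```

Run:
```python
from h import *
where()
im=snap("wrist","w36");crop(im,220,140,420,290,4,"w36c");print(wproj([.698,-.051,.14]))
```

```text
t 57.3 grasp [ 0.6677 -0.0808  0.2768] th 4.0 tilt -0.1 roll 0.4 J [-0.29  0.44  0.49  1.29 -0.2   1.44  0.26] F [-0.2  0.2 -0.7] w 0.087
[359.33771936 201.21781117]
```

View pics/w36c.png

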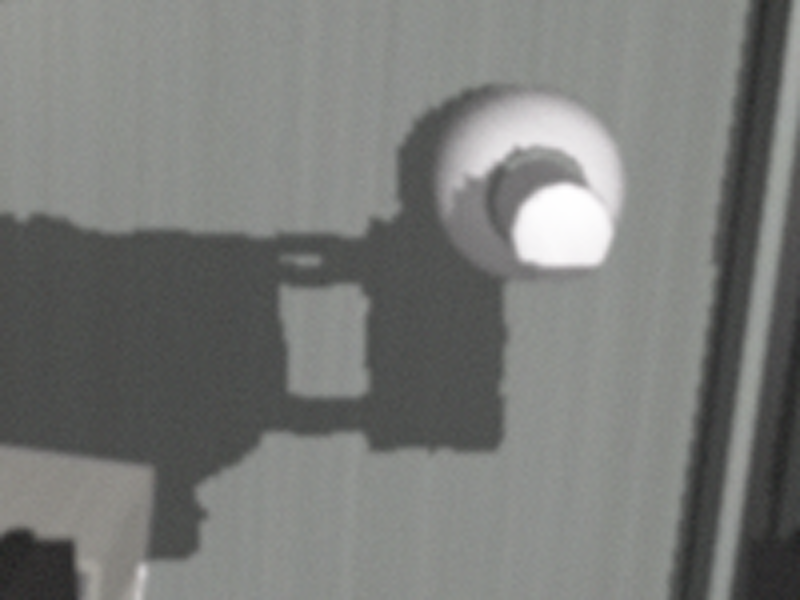

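Run:
```python
from h import *
t=wz((360.5,198.2),.14);print(t)
plan([t[0]-.001,t[1]+.001,.19],ori(5,0),.6,grasp=True)
```

```text
[ 0.69871616 -0.04840625  0.14      ]
5 rows
-0.005,0.001,-0.002,0.7,0.26,-0.25,0.6
-0.005,0.001,-0.002,0.69,0.26,-0.25,0.6
-0.005,0.001,-0.002,0.69,0.26,-0.25,0.6
-0.005,0.001,-0.002,0.69,0.26,-0.25,0.6
-0.005,0.001,-0.002,0.69,0.26,-0.25,0.6
```

Call:
arm_command(targets=[-0.005,0,-0.004,0.4,0.26,-0.23,0.9,-0.005,0,-0.004,0.6,0.26,-0.25,0.8,-0.005,0,0,0.65,0.25,-0.25,0.7,-0.005,0,0,0.65,0.25,-0.25,0.6,0,0,0,0.5,0.2,-0.22,0.6,0,0,0,0.2,0.05,-0.1,0.6,0,0,0,0,0,0,0.6], newtons=12)

```text
time: 57.93
ee_pos: [0.6964, -0.0475, 0.1965]
eef_rot: [0.478, 0.519, -0.481, 0.519]
ft_force: [-0.5, 0.1, 0.4]
width: 0.0541
```

Run:
```python
from h import *
where()
im=snap("wrist","w37");crop(im,220,180,420,330,4,"w37c")
plan([.698,-.0475,.128],ori(5,0),.6,grasp=True)
```

```text
t 57.93 grasp [ 0.6964 -0.0475  0.1935] th 4.5 tilt -0.2 roll -0.2 J [-0.3   0.55  0.46  1.32 -0.24  1.33  0.23] F [-0.5  0.1  0.4] w 0.0541
3 rows
-0.004,0.001,0.001,0.88,0.02,-0,0.6
-0.004,0.001,0.001,0.88,0.02,-0,0.6
-0.004,0.001,0.001,0.88,0.02,-0,0.6
```

View pics/w37c.png

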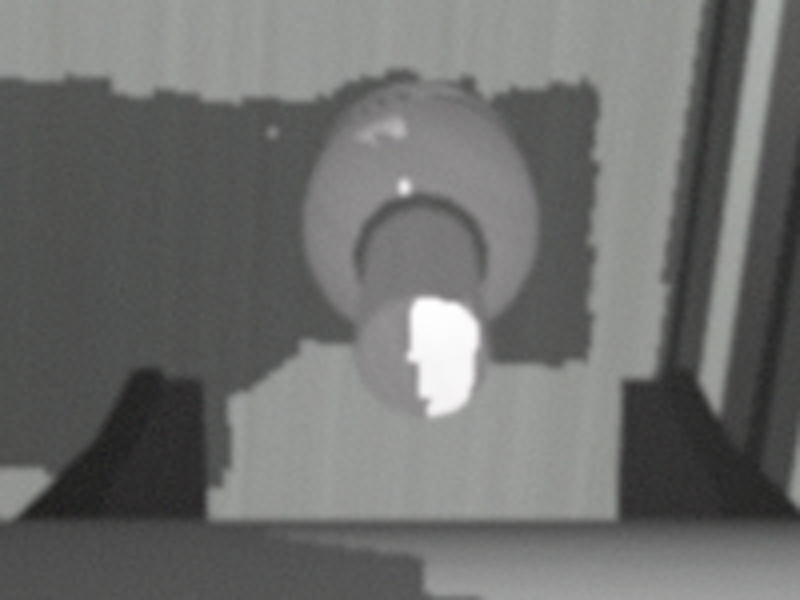

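Call:
arm_command(targets=[-0.01,0.003,0.003,0.4,0.02,0,0.6,0,0,0,0.6,0.02,0,0.6,0,0,0,0.6,0,0,0.6,0,0,0,0.4,0,0,0.5,0,0,0,0.2,0,0,0.4,0,0,0,0,0,0,0.4])

```text
time: 58.48
ee_pos: [0.6985, -0.051, 0.1425]
eef_rot: [0.479, 0.519, -0.477, 0.523]
ft_force: [0.4, -0.9, 0.6]
width: 0.0402
```

Run:
```python
from h import *
where()
im=snap("wrist","w38");crop(im,240,200,410,380,4,"w38c")
plan([.698,-.0475,.128],ori(5,0),.6,grasp=True)
```

```text
t 58.48 grasp [ 0.6985 -0.051   0.1395] th 4.9 tilt -0.1 roll 0.4 J [-0.29  0.59  0.44  1.39 -0.25  1.22  0.26] F [ 0.4 -0.9  0.6] w 0.0402
1 rows
-0.002,0.002,-0.009,0.49,-0.02,-0.15,0.6
```

View pics/w38c.png

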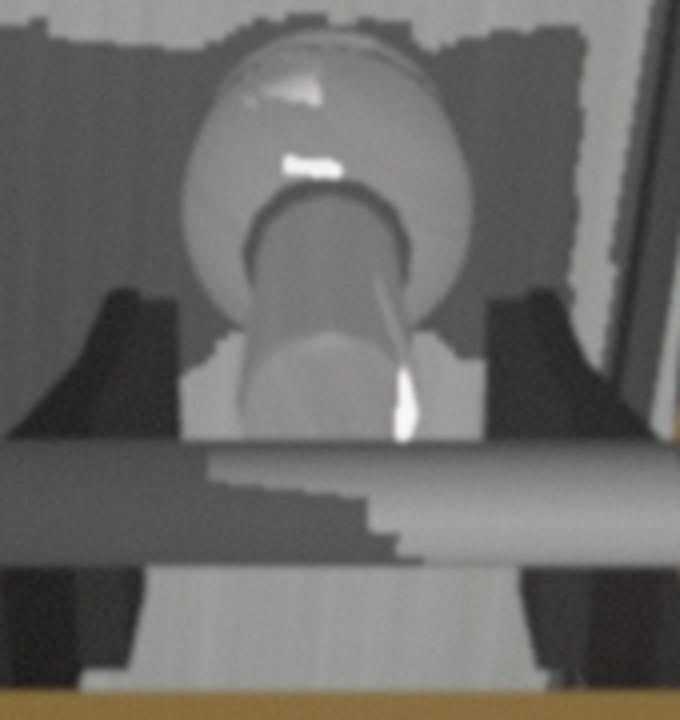

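Call:
arm_command(targets=[0,0,-0.009,0.22,0,-0.08,0.4,0,0,0,0.2,0,-0.06,0.4,0,0,0,0.03,0,0,0.4,0,0,0,0,0,0,0.32,0,0,0,0,0,0,0.28,0,0,0,0,0,0,0.2,0,0,0,0,0,0,0.1,0,0,0,0,0,0,0.1,0,0,0,0,0,0,0.1])

```text
time: 59.28
ee_pos: [0.6998, -0.0474, 0.1339]
eef_rot: [0.479, 0.52, -0.478, 0.522]
ft_force: [0.0, 0.2, -0.9]
width: 0.0213
```

Run:
```python
from h import *
where()
im=snap("wrist","w39");crop(im,240,200,410,380,4,"w39c")
```

```text
t 59.28 grasp [ 0.6998 -0.0474  0.1309] th 4.9 tilt -0.1 roll 0.2 J [-0.3   0.6   0.44  1.39 -0.26  1.21  0.25] F [ 0.   0.2 -0.9] w 0.0213
```

View pics/w39c.png

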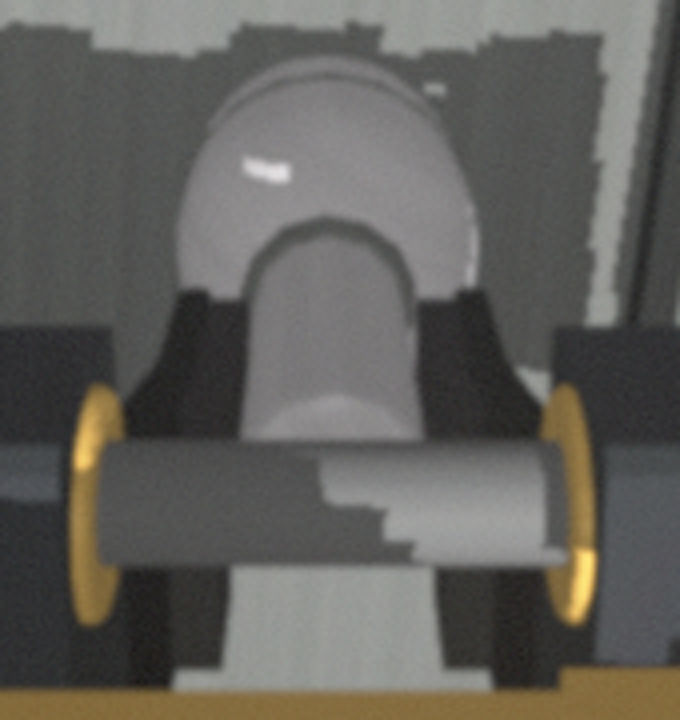

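Call:
arm_command(targets=[0,0,0,0,0,0,0.1,0,0,0,-0.2,0,0,0.1,0,0,0,-0.5,0,0,0.1,0,0,0,-0.8,0,0,0.1,0,0,0,-0.8,0,0,0.1,0,0,0,-0.8,0,0,0.1,0,0,0,-0.8,0,0,0.1,0,0,0,-0.8,0,0,0.1,0,0,0,-0.8,0,0,0.1,0,0,0,-0.5,0,0,0.1], newtons=20)

```text
time: 60.17
ee_pos: [0.6973, -0.0474, 0.2948]
eef_rot: [0.478, 0.52, -0.479, 0.521]
ft_force: [1.2, -0.5, -1.8]
width: 0.0219
```

Run:
```python
from h import *
where()
c,a=pot(cv2.imread("pics/t31.png"),232,197,.112)
im=snap("top","t40");
try: pot(im,232,197,.112)
except Exception as ex: print(ex)
plan([.5815,.180,.295],ori(19.4,0),.1,grasp=True,vmax=20)
```

```text
t 60.17 grasp [ 0.6973 -0.0474  0.2918] th 4.9 tilt -0.1 roll -0.0 J [-0.3   0.51  0.48  1.17 -0.22  1.51  0.22] F [ 1.2 -0.5 -1.8] w 0.0219
pot centre [580.7 179.1] size [ 68.6 133.4] long axis deg 109.4 => th 19.4
pot centre [580.7 179.1] size [ 68.6 133.4] long axis deg 109.4 => th 19.4
13 rows
-0.025,0,-0,-0,-0.3,-0.73,0.1
-0.025,0,-0,-0,-0.28,-0.73,0.1
-0.025,0,-0,-0,-0.27,-0.74,0.1
-0.025,0,-0,-0,-0.25,-0.74,0.1
-0.025,0,-0,-0,-0.24,-0.75,0.1
-0.025,0,-0,-0,-0.23,-0.75,0.1
-0.025,0,-0,-0,-0.21,-0.76,0.1
-0.025,0,-0,-0,-0.2,-0.76,0.1
-0.025,0,-0,-0,-0.18,-0.77,0.1
-0.025,0,-0,-0,-0.17,-0.77,0.1
-0.025,0,-0,-0,-0.15,-0.77,0.1
-0.025,0,-0,-0,-0.14,-0.77,0.1
-0.025,0,-0,-0,-0.12,-0.78,0.1
```

View pics/t40.png

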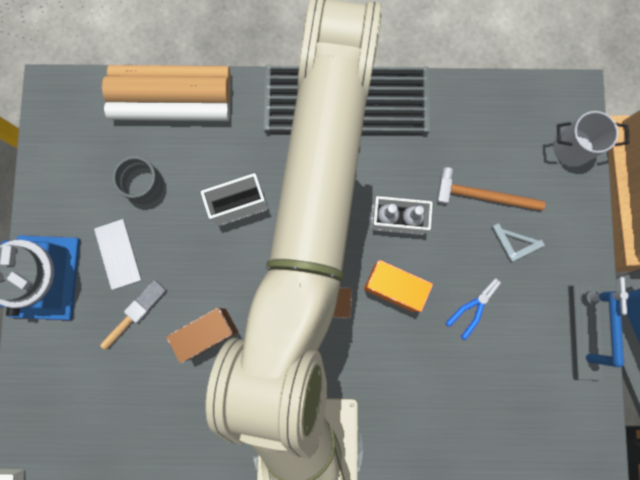

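Call:
arm_command(targets=[-0.02,0,0,0,-0.15,-0.4,0.1,-0.025,0,0,0,-0.26,-0.6,0.1,-0.025,0,0,0,-0.26,-0.67,0.1,-0.025,0,0,0,-0.24,-0.67,0.1,-0.025,0,0,0,-0.23,-0.67,0.1,-0.025,0,0,0,-0.22,-0.68,0.1,-0.025,0,0,0,-0.2,-0.68,0.1,-0.025,0,0,0,-0.19,-0.68,0.1,-0.025,0,0,0,-0.17,-0.68,0.1,-0.025,0,0,0,-0.16,-0.68,0.1,-0.025,0,0,0,-0.15,-0.6,0.1,-0.02,0,0,0,-0.1,-0.4,0.1])

```text
time: 61.22
ee_pos: [0.5932, 0.1346, 0.2917]
eef_rot: [0.408, 0.576, -0.412, 0.576]
ft_force: [-0.7, 0.6, -2.5]
width: 0.0219
```

Run:
```python
from h import *
where()
plan([.581,.1793,.285],ori(19.4,0),.1,grasp=True,vmax=20)
im=snap("wrist","w41")
```

```text
t 61.22 grasp [0.5932 0.1346 0.2887] th 19.1 tilt -0.2 roll -0.3 J [-0.59  0.28  0.37  1.45 -0.1   1.43  0.11] F [-0.7  0.6 -2.5] w 0.0219
3 rows
-0.002,0.002,0.002,0.05,0.04,-0.62,0.1
-0.002,0.002,0.002,0.05,0.04,-0.62,0.1
-0.002,0.002,0.002,0.05,0.04,-0.62,0.1
```

View pics/w41.png

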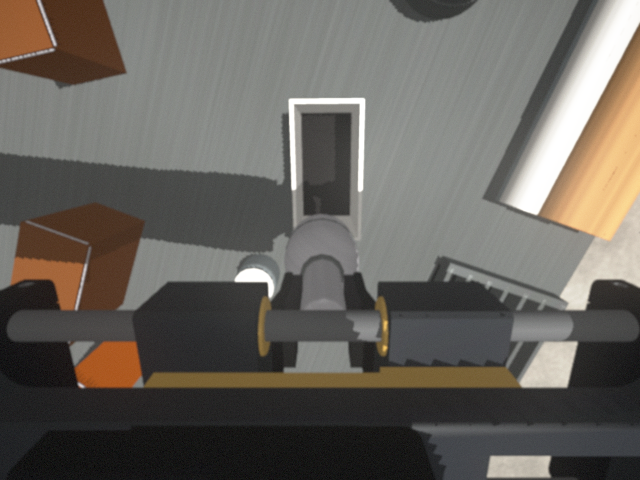

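Call:
arm_command(targets=[-0.002,0.003,0.004,0.04,0.03,-0.5,0.1,-0.002,0.002,0.002,0.04,0.03,-0.55,0.1,0,0,0,0.04,0.03,-0.45,0.1,0,0,0,0,0,-0.15,0.1,0,0,0,0,0,0,0.1])

```text
time: 61.68
ee_pos: [0.5794, 0.1801, 0.2878]
eef_rot: [0.409, 0.578, -0.408, 0.577]
ft_force: [0.4, -0.6, -1.8]
width: 0.0215
```

Run:
```python
from h import *
where()
plan([.581,.1793,.26],ori(19.4,0),.1,grasp=True,vmax=20)
im=snap("wrist","w42");crop(im,220,100,420,300,3,"w42c")
```

```text
t 61.68 grasp [0.5794 0.1801 0.2848] th 19.4 tilt 0.1 roll -0.0 J [-0.65  0.28  0.34  1.46 -0.09  1.42  0.03] F [ 0.4 -0.6 -1.8] w 0.0215
2 rows
0,-0.001,0,0.5,0.02,0.03,0.1
0,-0.001,0,0.5,0.02,0.03,0.1
```

View pics/w42c.png

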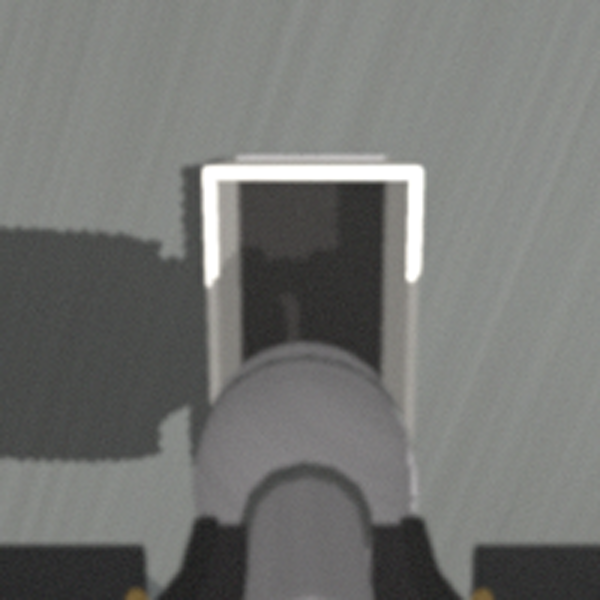

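Call:
arm_command(targets=[0,0,0,0.3,0.03,0.03,0.1,0,0,0,0.5,0.02,0.02,0.1,0,0,0,0.3,0,0,0.1,0,0,0,0,0,0,0.1])

```text
time: 62.07
ee_pos: [0.5823, 0.1763, 0.2572]
eef_rot: [0.409, 0.576, -0.41, 0.576]
ft_force: [-0.3, 0.3, -2.3]
width: 0.0213
```

Run:
```python
from h import *
where()
plan([.581,.1793,.16],ori(19.4,0),.1,grasp=True,vmax=15)
im=snap("wrist","w43");crop(im,220,100,420,300,3,"w43c")
```

```text
t 62.07 grasp [0.5823 0.1763 0.2542] th 19.2 tilt -0.0 roll -0.0 J [-0.64  0.29  0.34  1.51 -0.1   1.36  0.04] F [-0.3  0.3 -2.3] w 0.0213
7 rows
-0.001,0,0,0.54,-0,-0.02,0.1
-0.001,0,0,0.54,-0,-0.02,0.1
-0.001,0,0,0.54,-0,-0.02,0.1
-0.001,0,0,0.54,-0,-0.02,0.1
-0.001,0,0,0.54,-0,-0.02,0.1
-0.001,0,0,0.54,-0,-0.02,0.1
-0.001,0,0,0.54,-0,-0.02,0.1
```

View pics/w43c.png

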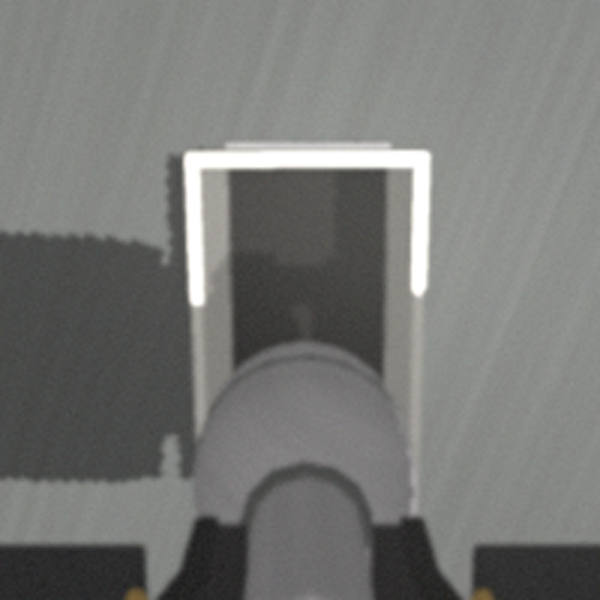

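Call:
arm_command(targets=[-0.002,0,0,0.35,0,-0.04,0.1,0,0,0,0.5,0,-0.03,0.1,0,0,0,0.5,0,-0.03,0.1,0,0,0,0.5,0,-0.02,0.1,0,0,0,0.4,0,0,0.1,0,0,0,0.3,0,0,0.1,0,0,0,0,0,0,0.1])

```text
time: 62.7
ee_pos: [0.5813, 0.1783, 0.1872]
eef_rot: [0.409, 0.576, -0.41, 0.577]
ft_force: [-1.0, 0.4, -1.8]
width: 0.0213
```

Run:
```python
from h import *
where()
plan([.581,.1793,.145],ori(19.4,0),.1,grasp=True,vmax=15)
```

```text
t 62.7 grasp [0.5813 0.1783 0.1842] th 19.2 tilt -0.0 roll -0.0 J [-0.64  0.34  0.33  1.6  -0.11  1.22  0.05] F [-1.   0.4 -1.8] w 0.0213
3 rows
-0.001,0,0,0.52,0,-0.01,0.1
-0.001,0,0,0.52,0,-0.01,0.1
-0.001,0,0,0.52,0,-0.01,0.1
```

Call:
arm_command(targets=[-0.003,0,0,0.4,0,-0.03,0.1,0,0,0,0.4,0,0,0.1,0,0,0,0.3,0,0,0.1,0,0,0,0.2,0,0,0.1,0,0,0,0,0,0,0.1])

```text
time: 63.12
ee_pos: [0.5813, 0.1792, 0.1516]
eef_rot: [0.409, 0.577, -0.409, 0.577]
ft_force: [-0.7, -0.4, -2.3]
width: 0.0215
```

Run:
```python
from h import *
where()
```

```text
t 63.12 grasp [0.5813 0.1792 0.1486] th 19.4 tilt -0.0 roll 0.0 J [-0.63  0.37  0.32  1.64 -0.12  1.15  0.06] F [-0.7 -0.4 -2.3] w 0.0215
```

Contact is due at about 0.139.

Call:
arm_command(targets=[0,0,0,0.16,0,0,0.1,0,0,0,0.1,0,0,0.1,0,0,0,0,0,0,0.1])

```text
time: 63.37
ee_pos: [0.5816, 0.1792, 0.1448]
eef_rot: [0.409, 0.577, -0.408, 0.577]
ft_force: [-0.1, 0.2, -1.5]
width: 0.0219
```

Call:
arm_command(targets=[0,0,0,0.04,0,0,0.1])

```text
time: 63.45
ee_pos: [0.5819, 0.1793, 0.1441]
eef_rot: [0.409, 0.576, -0.408, 0.578]
ft_force: [0.2, 0.2, -1.7]
width: 0.0212
```

Call:
arm_command(targets=[0,0,0,0.03,0,0,0.1])

```text
time: 63.53
ee_pos: [0.582, 0.1793, 0.1435]
eef_rot: [0.409, 0.576, -0.408, 0.578]
ft_force: [-1.1, -0.7, -2.0]
width: 0.0213
```

Call:
arm_command(targets=[0,0,0,0.03,0,0,0.1])

```text
time: 63.62
ee_pos: [0.5822, 0.1794, 0.1429]
eef_rot: [0.41, 0.576, -0.408, 0.578]
ft_force: [0.7, 0.1, -1.3]
width: 0.0213
```

Call:
arm_command(targets=[0,0,0,0.03,0,0,0.1])

```text
time: 63.7
ee_pos: [0.5823, 0.1794, 0.1423]
eef_rot: [0.41, 0.576, -0.408, 0.578]
ft_force: [0.9, -0.2, -1.5]
width: 0.0214
```

Call:
arm_command(targets=[0,0,0,0.03,0,0,0.1])

```text
time: 63.78
ee_pos: [0.5824, 0.1794, 0.1417]
eef_rot: [0.41, 0.576, -0.408, 0.578]
ft_force: [-1.1, -0.4, 2.7]
width: 0.0212
```

Touching (force −1.5 → +2.7 N at grasp 0.1387, as predicted). Release.

Call:
arm_command(targets=[0,0,0,0.01,0,0,0.1,0,0,0,0,0,0,0.35,0,0,0,0,0,0,0.5,0,0,0,0,0,0,0.55,0,0,0,0,0,0,0.55])

```text
time: 64.2
ee_pos: [0.583, 0.1796, 0.1424]
eef_rot: [0.41, 0.576, -0.407, 0.578]
ft_force: [0.1, -0.4, 1.0]
width: 0.0402
```

Call:
arm_command(targets=[0,0,0,-0.3,0,0,0.55,0,0,0,-0.5,0,0,0.55,0,0,0,-0.8,0,0,0.55,0,0,0,-0.8,0,0,0.6,0,0,0,-0.8,0,0,0.8,0,0,0,-0.8,0,0,1,0,0,0,-0.8,0,0,1,0,0,0,-0.6,0,0,1])

```text
time: 64.87
ee_pos: [0.5809, 0.1785, 0.2875]
eef_rot: [0.41, 0.576, -0.408, 0.578]
ft_force: [0.5, 0.3, 0.6]
width: 0.0711
```

Call:
arm_command(targets=[0,0,0,-0.1,-0.7,-0.6,1,0,0,0,0,-0.7,-0.6,1,0,0,0,0,-0.7,-0.6,1,0,0,0,0,-0.7,-0.6,1,0,0,0,0,-0.6,-0.6,1,0,0,0,0,-0.3,-0.6,1,0,0,0,0,0,0,1])

```text
time: 65.45
ee_pos: [0.4619, 0.2332, 0.3041]
eef_rot: [0.417, 0.572, -0.404, 0.58]
ft_force: [0.8, -0.0, -0.2]
width: 0.0869
```

Run:
```python
from h import *
where()
a=snap("top","t45");b=snap("side","s45");crop(b,250,150,450,300,4,"s45c")
```

```text
t 65.45 grasp [0.462  0.2332 0.3011] th 19.0 tilt 0.1 roll 1.2 J [-0.8   0.04  0.25  1.68 -0.01  1.4  -0.22] F [ 0.8 -0.  -0.2] w 0.0869
```

View pics/t45.png

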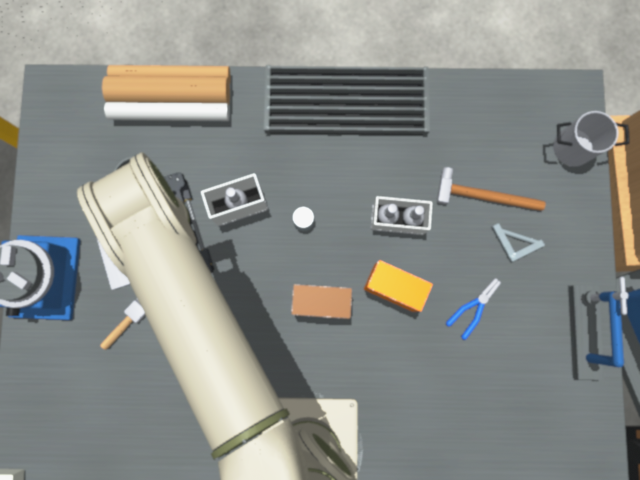

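View pics/s45c.png

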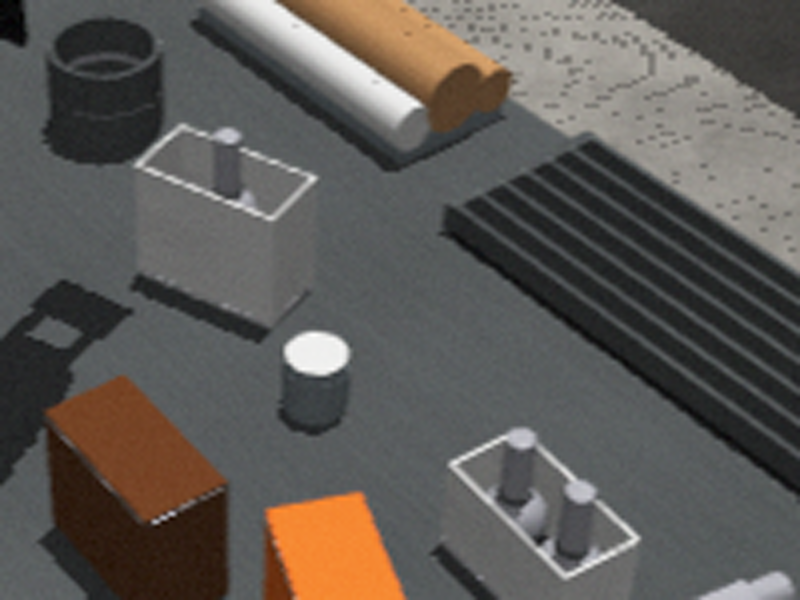

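Run:
```python
from h import *
a=cv2.imread("pics/top0.png");b=cv2.imread("pics/t31.png")
for n,(x0,y0,x1,y1) in dict(coupon=(105,150,165,205),tin=(288,203,318,235),plate=(90,215,145,292),brush=(98,278,168,350),hammer=(465,180,550,215),magnet=(488,218,548,265),pliers=(442,275,505,342)).items():
    print(n,np.abs(a[y0:y1,x0:x1].astype(int)-b[y0:y1,x0:x1]).mean().round(1))
where();print(close_job())
```

```text
coupon 5.1
tin 4.2
plate 5.9
brush 6.4
hammer 6.3
magnet 6.8
pliers 6.2
t 65.55 grasp [0.4643 0.2308 0.301 ] th 18.9 tilt -0.0 roll 1.2 J [-0.8   0.05  0.26  1.68 -0.01  1.4  -0.21] F [ 0.3 -0.7 -0.3] w 0.0871
the job is handed in; nothing more can be done
None
```

I turned both aluminium pots mouth-up by regripping each one twice. The two ball floats now stand in the shallow pot and the single long float stands in the deep pot. The job was handed in at about 65.6 s.

**Final check:** the last top and side pictures show both pots standing mouth-up. All three floats are upright, stem up, and the gripper is clear of everything. I found no second long float on the bench.

**Bystanders:** the tin, coupon, plate, brush, hammer, magnet and pliers look unchanged. Their image patches from before and during the float work (the later picture taken at about 53 s) differ only by low, even noise.

**Floats set down:** the first ball float touched the pot floor at about 25 N for a moment, firmer than I wanted. I used smaller steps after that: about 10 N for the second ball float and 3 N for the long one.

**Pots set down:** the three set-downs after the first peaked at about 20 to 45 N of wrist force.

**Other notes:**
- The top and wrist cameras disagreed by 2–3 mm on the shallow pot's position. I aimed between them, using the known release pose.
- On the shallow pot's first turn, joint 3 drifted to within 0.2 rad of its limit. I rerouted that turn before finishing it.
- I saw no sign that the shallow pot had been knocked in the checks up to the last one.

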